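# Prop the control-box hood and stock it from the tilt-out bin

## Robot

A 6-joint arm with a two-finger parallel gripper is mounted at the origin on the work surface. World frame = base frame: x ahead of the robot, y to its left, z up, the work surface at z = 0. Lengths are in m, angles in degrees, forces in N, time in s.
With the tool pointing down it reaches from about 0.325 to 0.775 m from the base axis. Payload 5.5 kg.
Tool frame: the origin (TCP) lies at the very end of the fingers, on their centre line; the grasp point (between the pads) lies 19 mm behind it; z points along the fingers, y is the direction in which the jaws open and shut (so a half turn about z gives the same grasp; the last joint's range is limited). The gripper opens to 88 mm and grips with 3 to 60 N. Pads are 20 mm wide; open, the fingers measure 115 mm over their backs; the gripper's body (75 mm by 178 mm) begins 61 mm behind the grasp point.
Start: joints at [-72.118, 5.22, 70.514, -0, 104.267, -3.249], TCP at [0.216, -0.56, 0.223] pointing down, gripper open.
Joint ranges: [-164.24, 164.24], [-49.07, 125.15], [9.68, 141.18], [-86.29, 266.29], [3.28, 154.24], [-151.56, 151.56]. Speed limits (degrees/s): [147.25, 147.25, 172.46, 180, 180, 180].

## Interface

Orientations are given as a 3x3 rotation matrix whose columns are the frame's x, y, z axes.
In Python, from workcell import r, vision, order gives the robot as it stands.
- The arm moves only by the tool send_rows, never from a script. Its argument "increments" is text: rows parted by semicolons, each of 4 numbers parted by spaces: the shift along the tool's x, y, z in m, then the turn about the tool's z in degrees. In form: x y z spin; .... A call has 1 to 8 rows; each row is the pose to reach, as a shift and turn from the pose measured when the call began, along the tool's axes at that moment; what a row does not reach only later rows make up. A row lasts 1/10 s, in which the tool goes at most 50 mm and 8.59 degrees, less where a joint would pass 70% of its speed; a pose out of reach is approached as far as the arm can. A call with a gripper value outside its range is refused whole. "grip" is the closure, from -1 (fully open) to 1 (shut), set as the call begins (left out, the last holds). The fingers move at their own pace and stop on an object; "newtons" is the grip in N (left out, the last holds). Time passes only in rows, so rows that repeat a pose let the fingers close. It gives the time, the measured TCP pose, the force and the opening at its end, in the units of the state.
- r.sense(): the state, without advancing time (a new reading comes with each control period).
- vision.snapshot(name): name is "scene" or "top" or "wrist"; returns a dict with "img" (384x512x3 uint8, red, green, blue), "depth" (384x512 float32, m along the optical axis (not along the pixel's ray), 0 where there is no reading), "fx", "fy", "cx", "cy" (pixels), "k1" (the pictures are not rectified: a ray, as slopes to the right and down, at radius r is drawn at 1 + k1 r^2 times it, then the intrinsics apply), "rvec" (rotation vector, rad) and "tvec" (3), from world to camera coordinates, as OpenCV has them. Camera axes: x right, y down, z forward; pixel columns grow to the right and rows downward; lengths in m; the calibration is good to about 2 mm. A picture is of the moment at which its call begins.
- order.sign_off(): hands the job in, once; it reports no verdict.
The state is a dict: "clock": time; "q": joint angles; "dq": joint speeds; "joint_efforts": joint torques, N m; "ee_pos": TCP position; "tool_rot": TCP orientation; "ft_force": force on the tool from outside, world axes, zero at the start; "moment": the same for the moment, N m; "width": finger opening in m.
Only numpy, scipy, OpenCV 4.12 (cv2) and the standard library are available. Lean on these libraries where they do the work, as an engineer would, in place of code of your own. Each camera call takes 0.05 s, during which the arm holds its last target.

## Task

Stock the heat pump's control box: first lift the test meter off the closed hood and lay it on the black rubber mat, then raise the hood, swing the prop rod up and let the hood back down onto it so that the rod's tip sits in the hood's socket and holds the hood open. Only then tilt the parts bin well forward by its bar, move every power module in it into the empty tray of the control box (standing or lying on the tray floor, not on top of one another), and push the bin fully shut again. The hood stays propped and the meter stays on the mat; do not knock over the spray can.

Things in the scene. Friction and masses are not known exactly. Their poses are not given: they have to be found in the camera images.
- box: fixed grey open-topped control box, 200 x 200 mm, rim 95 mm above the table, walls 6 mm, floor 10 mm thick; origin at the centre of its underside, z up. The hood covers it, hinged along its +y side; the prop rod lies along the outside of its -x wall; the hood's handle is on the -y side. The +y half inside is filled with fixed electronics (up to 56 mm above the table); the -y half is the empty tray.
- tray (a point): middle of the tray floor (axes as the box): the free floor is 188 mm along x (+-94) and about 104 mm along y (-50 to +54), top 10 mm above the table; wall to the rim on three sides, a 30 mm partition on the +y side
- hood (a joint): hood angle, rad: 0 shut, grows as it opens (its -y edge rises and swings towards +y), up to 1.75. Stiff hinge (about 0.6 N m of friction): it stays where it is left; 2 to 5 N at the handle moves it. Seated on the prop rod it reads about 1.26. It must be raised beyond 1.5 before the rod is swung up, so that the socket is clear of the rod's path, and then lowered onto the tip.
- hood_handle (a point): middle of the hood's handle, a bar 12 mm thick along the hood's x, 110 mm between its end posts, 42 mm out from the hood's free edge (a 36 mm gap). 242 mm from the hinge line, 99 mm above the table when shut. The bar is round, so it may turn between the fingers. The hood panel is 200 x 200 x 8 mm.
- hood_hinge (a point): point on the hood's hinge line (parallel to the box's x), 95 mm up, at the middle of the box's +y edge
- socket (a point): where the tip of the prop rod sits in the socket, a small flared steel pocket 10 mm ahead of the hood's -x edge, 145 mm from the hinge line; it opens towards the rod's pivot when the hood stands at 1.26 rad
- rod (a joint): prop rod angle, rad: 0 lying level along the box's +y, grows as its tip swings up, stop at 0.858, which is where the tip meets the socket. Stiff pivot (0.25 N m): it stays where it is left.
- rod_hinge (a point): pivot of the prop rod, 75 mm up, 110 mm to -x and 85 mm to -y of the box's origin; its axis is the box's x
- rod_tip (a point): centre of the rod's 12 mm ball tip, 211 mm from the pivot
- rod_handle (a point): grip point on the rod's black handle peg: a round peg 12 mm thick that sticks out 90 mm to the box's -x from the rod, 137 mm from the pivot; this point is 70 mm out from the rod
- meter: orange test meter, 130 x 56 x 32 mm (its x, y, z), 0.25 kg, origin at the centre of its underside; it starts flat on the shut hood, whose top is 103 mm above the table
- mat: black rubber mat, 200 x 160 x 3 mm, fixed on the table, origin at the centre of its underside
- bin: fixed white housing of the tilt-out bin, 110 x 290 mm, 146 mm high, closed at the back, sides and top, open to its -x; origin at the centre of its underside. Its roof reaches from x = -2 to +60 mm, 140 mm up, and hangs over the modules until the bin is tilted.
- hopper (a joint): tilt of the grey hopper in the housing, rad: 0 shut, grows as its top tilts forward (to the housing's -x) about its bottom front pivot, up to 0.56. Stiff (0.55 N m): it stays where it is left. Tilted to about 0.5 it offers its modules, which tilt with it (their 36 mm sides stay upright planes, so they can be pinched from straight above or tilted); they may slide against its front panel. Well forward means at least 0.4; fully shut below 0.06.
- hopper_handle (a point): middle of the hopper's bar, 12 mm thick, along the housing's y, 110 mm between its posts, 132 mm from the pivot line; when shut it is 145 mm above the table, 36 mm ahead of the 8 mm front panel, whose top edge is 125 mm up
- hopper_hinge (a point): middle of the hopper's pivot line (parallel to the housing's y), 20 mm up, 50 mm to -x of the housing's origin. The hopper floor lies 6 mm above the pivot.
- module1: power module 1, a black plastic block 50 x 36 x 66 mm (its own x, y, z; 0.18 kg), origin at its centre. It starts standing on end close behind the front panel (z up, 36 mm across the hopper's y) in hopper lane 1 (lanes centred at y = -70 mm of the bin's frame, 70 mm apart, low dividers between, 14 mm above the hopper floor; hopper side walls 34 mm above the floor, 125 mm either side of the middle). May be absent.
- module2: power module 2, a black plastic block 50 x 36 x 66 mm (its own x, y, z; 0.18 kg), origin at its centre. It starts standing on end close behind the front panel (z up, 36 mm across the hopper's y) in hopper lane 2 (lanes centred at y = 0 mm of the bin's frame, 70 mm apart, low dividers between, 14 mm above the hopper floor; hopper side walls 34 mm above the floor, 125 mm either side of the middle). May be absent.
- module3: power module 3, a black plastic block 50 x 36 x 66 mm (its own x, y, z; 0.18 kg), origin at its centre. It starts standing on end close behind the front panel (z up, 36 mm across the hopper's y) in hopper lane 3 (lanes centred at y = 70 mm of the bin's frame, 70 mm apart, low dividers between, 14 mm above the hopper floor; hopper side walls 34 mm above the floor, 125 mm either side of the middle). May be absent.
- spray: bystander: upright steel spray can, 52 mm across, 130 mm high, origin at the centre of its underside
Not all that is in view belongs to the job. Of the things that look like the meter, the largest one is meant.

How it is judged:
By the outcome, as a careful person would: the job done as asked, in the order asked, and still so for the second after the job is handed in, with the robot touching nothing.
Of module1, module2, module3 only 2 to 3 are there at a start; the rules pass over those that are not, and their reading is None.
At some moment in a run one of meter may be knocked a few centimetres aside while the robot is not near it.
Once in a run the grip may slacken for a moment while it holds something.
It also fails if it takes over 210 s, if anything falls off the work surface, if the arm or the gripper's body presses on something with over 40 N, if the wrist force passes 120 N, or if a joint passes its speed limit or range.

## Working session

There is one attempt and no reset: what is moved stays moved. The work goes in short steps, Python scripts to look and compute and a tool call to move; the robot and the scene stay as the last step left them, time stands still between calls to the robot, and variables do not carry over. Pictures are saved under pics/ and viewed, and the job is handed in when it is done.

Besides the shell and the picture viewer there is one more tool, called after "Request:" as name(argument=value, ...) on one line, values as JSON. send_rows: Moves the arm, as the interface text tells. Its arguments: {"type":"object","properties":{"increments":{"type":"string"},"grip":{"type":"number"},"newtons":{"type":"number"}},"required":["increments"]}

```bash
ls -la; mkdir -p pics
cat > h.py <<'E'
import numpy as np, cv2
from workcell import r, vision, order
def snap(n):
    return vision.snapshot(n)
def save(s,fn,crop=None,scale=1):
    im=s["img"][:,:,::-1]
    if crop: x0,y0,x1,y1=crop; im=im[y0:y1,x0:x1]
    if scale!=1: im=cv2.resize(im,None,fx=scale,fy=scale,interpolation=cv2.INTER_CUBIC)
    cv2.imwrite("pics/"+fn,im)
def RT(s): return cv2.Rodrigues(np.array(s["rvec"],float))[0],np.array(s["tvec"],float).ravel()
def ray(s,u,v):
    K=np.array([[s["fx"],0,s["cx"]],[0,s["fy"],s["cy"]],[0,0,1.]])
    p=cv2.undistortPoints(np.array([[[u,v]]],float),K,np.array([s["k1"],0,0,0,0.]))[0,0]
    R,t=RT(s); d=R.T@np.array([p[0],p[1],1.]); c=-R.T@t
    return c,d
def onz(s,u,v,z):
    c,d=ray(s,u,v); return c+d*(z-c[2])/d[2]
def pt(s,u,v):
    c,d=ray(s,u,v); return c+d*float(s["depth"][int(round(v)),int(round(u))])
def cloud(s):
    H,W=s["depth"].shape
    K=np.array([[s["fx"],0,s["cx"]],[0,s["fy"],s["cy"]],[0,0,1.]])
    g=np.stack(np.meshgrid(np.arange(W),np.arange(H)),-1).reshape(-1,1,2).astype(float)
    p=cv2.undistortPoints(g,K,np.array([s["k1"],0,0,0,0.]))[:,0]
    R,t=RT(s); z=s["depth"].reshape(-1,1)
    P=np.hstack([p,np.ones((len(p),1))])*z
    return ((P-t)@R).reshape(H,W,3)
def proj(s,P):
    R,t=RT(s);q=R@np.asarray(P,float)+t;a=q[:2]/q[2];k=1+s["k1"]*(a@a)
    return s["fx"]*a[0]*k+s["cx"],s["fy"]*a[1]*k+s["cy"]
def st():
    s=r.sense()
    print("t",s["clock"],"ee",np.round(s["ee_pos"],4),"w",np.round(s["width"],4),"F",np.round(s["ft_force"],1),"q",np.round(s["q"],1)); print(np.round(s["tool_rot"],3).tolist()); return s
E
python3 - <<'E'
from h import *
st()
for n in ("scene","top","wrist"):
    s=snap(n); save(s,n+"0.png",scale=1.5); print(n,s["fx"],s["k1"],RT(s)[0].round(3).tolist(),(-RT(s)[0].T@RT(s)[1]).round(3), (s["depth"]>0).mean())
E
```

```text
total 12
drwxr-xr-x  3 agent agent 4096 Dec  6 04:59 .
drwxr-xr-x 23 root  root  4096 Dec  6 04:59 ..
drwxr-xr-x  2 agent agent 4096 Dec  6 04:59 pics
t 0.0 ee [ 0.2162 -0.5594  0.2215] w 0.0876 F [-0.4 -0.1  0.5] q [-72.1   5.3  70.6  -0.  104.3  -3.2]
[[0.933, 0.36, -0.001], [0.36, -0.933, 0.002], [0.0, -0.002, -1.0]]
scene 414.9383537641393 0.00622403300208728 [[0.18, 0.984, -0.002], [0.631, -0.117, -0.767], [-0.755, 0.136, -0.642]] [ 1.287 -0.114  0.75 ] 0.9959004720052084
top 469.30211123821886 -0.08978520806451162 [[-0.001, -1.0, -0.012], [-0.998, 0.002, -0.062], [0.062, 0.012, -0.998]] [0.456 0.041 1.351] 0.9960886637369791
wrist 308.95559186293485 0.02673371566071934 [[0.359, -0.933, -0.001], [-0.901, -0.347, 0.261], [-0.244, -0.093, -0.965]] [ 0.283 -0.535  0.385] 0.9956715901692709
```

View pics/scene0.png

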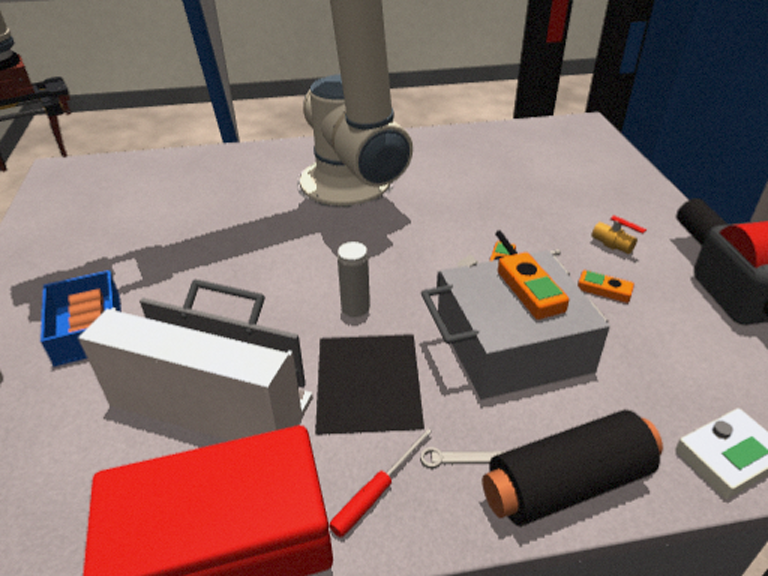

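View pics/top0.png

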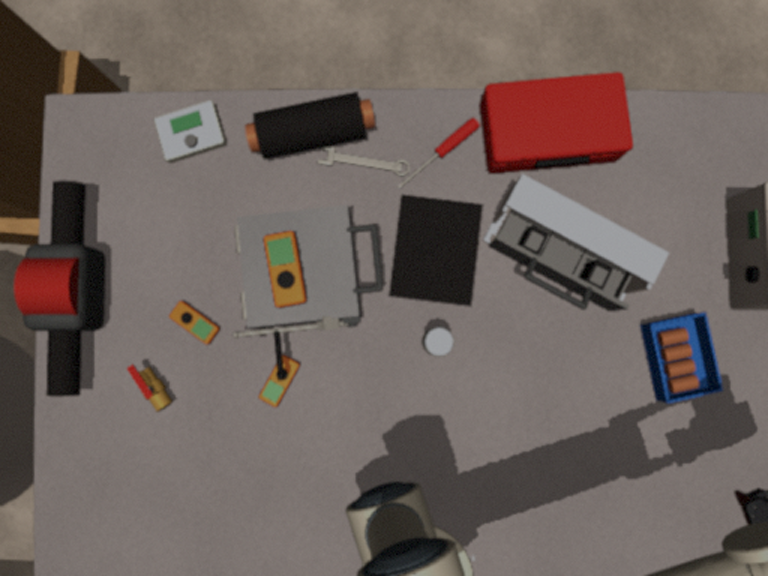

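View pics/wrist0.png

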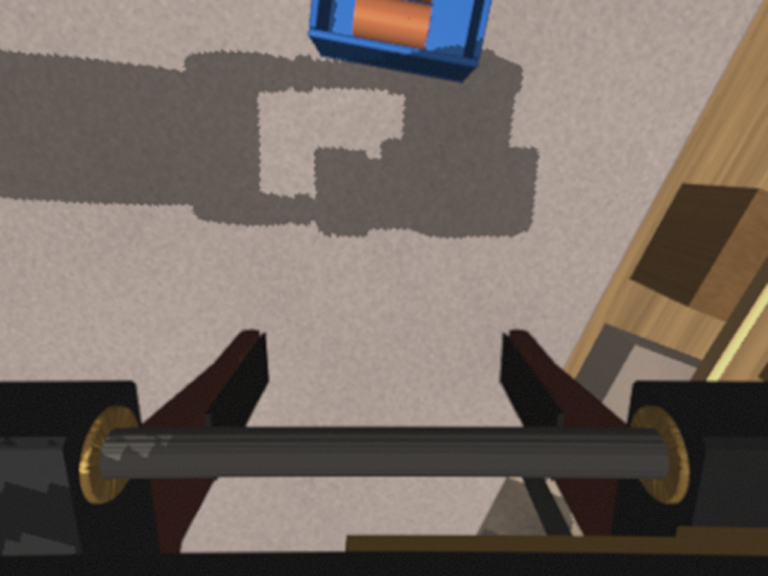

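The scene and top pictures show three orange meter-like things. In the 1.5x top picture they are on the hood (285,268), on the table (194,322) and on the table near the rod (280,381). The one on the hood is the largest. The hood handle points to −y, with its bar near (375,258). The rod runs along y near (290,330), the mat is at (437,250), the can at (438,341) and the bin at (580,240).

Run:
```python
from h import *
s=snap("top"); P=cloud(s); np.save("P0.npy",P)
save(s,"top_meter.png",(100,120,270,290),4); save(s,"top_bin.png",(310,100,460,220),5)
hsv=cv2.cvtColor(s["img"],cv2.COLOR_RGB2HSV)
Z=P[...,2]; 
def rect(m,name):
    n,l,stt,c=cv2.connectedComponentsWithStats(m.astype(np.uint8))
    for i in range(1,n):
        if stt[i,4]<60: continue
        q=P[l==i]; rr=cv2.minAreaRect((q[:,:2]*1000).astype(np.float32))
        print(name,"px",c[i].round(),stt[i,4],"ctr",np.round(rr[0],1),"size",np.round(rr[1],1),"ang",round(rr[2],1),"z",np.percentile(q[:,2],[5,50,95]).round(4))
rect((hsv[...,0]>8)&(hsv[...,0]<22)&(hsv[...,1]>180)&(hsv[...,2]>120),"orange")
rect((Z>0.09)&(Z<0.112)&(P[...,0]>0.2),"z95-112")
rect((Z>0.125)&(Z<0.16)&(P[...,0]>0.25),"z125-160")
rect((s["img"].max(2)<45)&(Z<0.012),"black low")
```

```text
orange px [197. 181.] 88 ctr [516.3 170.1] size [265.3 103.6] ang 43.8 z [0.1322 0.1355 0.1393]
z95-112 px [372.  78.] 4749 ctr [ 855.4 -259.4] size [164.  260.8] ang 5.1 z [0.1008 0.1078 0.1112]
z95-112 px [205.  79.] 500 ctr [859.9 200.4] size [ 38.8 200.8] ang 12.3 z [0.0902 0.0919 0.0952]
z95-112 px [ 41. 142.] 256 ctr [687.7 655.6] size [125.1  42.2] ang 7.4 z [0.0903 0.0923 0.1032]
z95-112 px [500. 151.] 206 ctr [ 657.4 -609.2] size [139.   9.] ang 0.1 z [0.0911 0.1017 0.1103]
z95-112 px [203. 178.] 5027 ctr [579.5 193.6] size [220.  257.4] ang 5.9 z [0.0999 0.1045 0.1087]
z95-112 px [356. 160.] 195 ctr [ 633.3 -210.8] size [35.6 44.8] ang 63.3 z [0.0908 0.0941 0.0977]
z95-112 px [ 47. 214.] 582 ctr [493.5 648.3] size [ 94.4 277.9] ang 69.6 z [0.0904 0.0958 0.1109]
z95-112 px [399. 183.] 195 ctr [ 571.3 -327. ] size [33.9 45.6] ang 62.1 z [0.0906 0.0939 0.0981]
z95-112 px [373. 184.] 64 ctr [ 567.3 -255.5] size [100.9   2. ] ang 62.0 z [0.0916 0.1033 0.1118]
z95-112 px [502. 197.] 78 ctr [ 532.3 -609.1] size [48.   9.2] ang 10.0 z [0.0916 0.1007 0.1113]
z125-160 px [391. 152.] 
[... 182 characters left out ...]
5-160 px [189. 179.] 1057 ctr [578.6 233.1] size [130.7  56.8] ang 10.6 z [0.1318 0.1368 0.1411]
z125-160 px [374. 188.] 522 ctr [ 547.1 -256.5] size [233.1  51.4] ang 61.6 z [0.1257 0.1396 0.154 ]
z125-160 px [ 31. 190.] 1469 ctr [549.6 659.6] size [103.6 106.8] ang 1.5 z [0.1295 0.1498 0.1581]
z125-160 px [293. 228.] 266 ctr [451.5 -37.4] size [46.9 44.2] ang 89.7 z [0.1274 0.1311 0.1352]
black low px [15. 71.] 3252 ctr [991.5 934.8] size [ 16.6 447.2] ang 88.6 z [-0.3538 -0.2444 -0.1454]
black low px [61. 52.] 329 ctr [1167.6  886.2] size [14.8 98.5] ang 83.6 z [-0.6412 -0.5024 -0.4343]
black low px [290. 166.] 3496 ctr [627.2 -38.8] size [153.3 194.1] ang 82.9 z [-0.0002  0.0044  0.009 ]
```

View pics/top_meter.png

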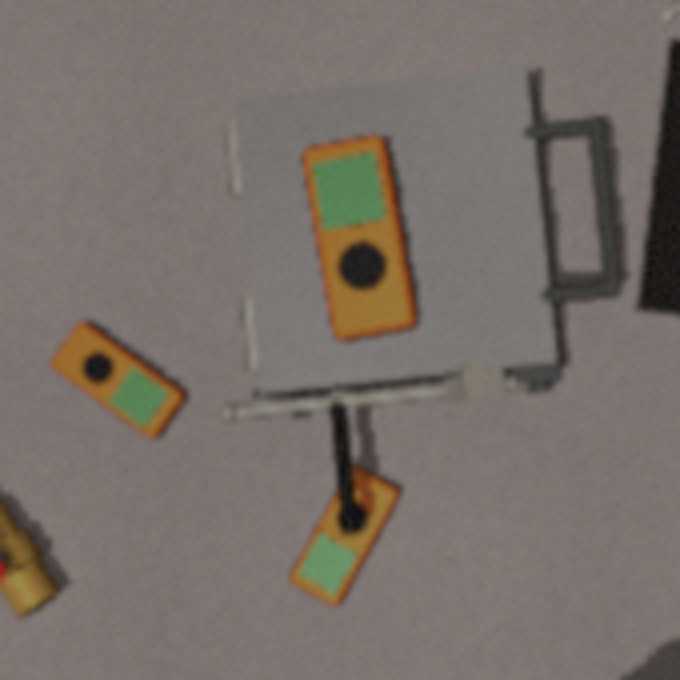

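View pics/top_bin.png

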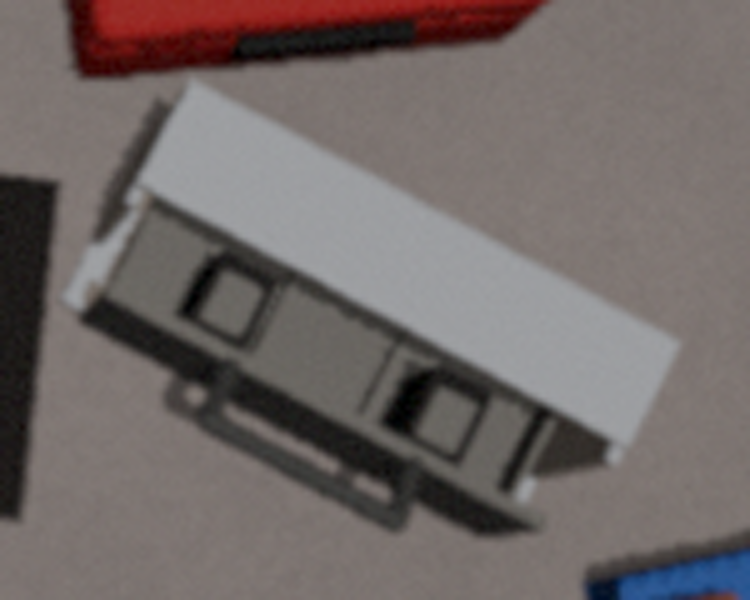

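The close crop confirms the choice: the meter on the hood measures 131 x 57 mm, and the two on the table are much smaller. The bin holds two modules, at crop (230,305) and (440,415), with an empty lane between them.

Run:
```python
from h import *
P=np.load("P0.npy"); Z=P[...,2]
def fit(m,name,op=7):
    m=cv2.morphologyEx(m.astype(np.uint8),cv2.MORPH_CLOSE,np.ones((3,3)))
    m=cv2.morphologyEx(m,cv2.MORPH_OPEN,np.ones((op,op)))
    n,l,s,c=cv2.connectedComponentsWithStats(m)
    i=1+np.argmax(s[1:,4]); q=P[l==i]
    rr=cv2.minAreaRect((q[:,:2]*1000).astype(np.float32)); print(name,np.round(rr[0],1),np.round(rr[1],1),round(rr[2],2),"z",np.median(q[:,2]).round(4), "mean",q[:,:2].mean(0).round(4))
box=np.zeros(Z.shape,bool); box[120:230,140:260]=1
fit((Z>0.094)&(Z<0.145)&box,"hood",13)
b2=np.zeros(Z.shape,bool); b2[100:230,310:460]=1
fit((Z>0.14)&(Z<0.155)&b2,"roof",11)
fit((Z>0.128)&(Z<0.145)&box,"meter",5)
# handle bars
m=(Z>0.09)&(Z<0.115)&(P[...,1]<0.09)&(P[...,1]>0.03)&(P[...,0]>0.5)&(P[...,0]<0.7)
q=P[m]; print("hoodbar n",len(q)); rr=cv2.minAreaRect((q[:,:2]*1000).astype(np.float32));print(rr)
# spray
m=(Z>0.12)&(Z<0.14); m[:220]=0;m[240:]=0;m[:,:280]=0;m[:,310:]=0
print("spray",P[m].mean(0))
```

```text
hood [578.  183.4] [294.3 231.8] 87.79 z 0.1053 mean [0.5826 0.2126]
roof [ 618.1 -171.9] [217.3 488.2] 13.21 z 0.1473 mean [ 0.6457 -0.2917]
meter [522.  179.1] [285.2 110.7] 43.43 z 0.1368 mean [0.5767 0.2305]
hoodbar n 237
((598.6885375976562, 74.96871185302734), (26.81807518005371, 120.9649887084961), 89.98542785644531)
spray [ 0.45024937 -0.03618388  0.13064119]
```

Run:
```python
from h import *
P=np.load("P0.npy"); Z=P[...,2]
def fit(m,name,op=7,zlo=0,zhi=1):
    m2=cv2.morphologyEx(m.astype(np.uint8),cv2.MORPH_OPEN,np.ones((op,op)))
    n,l,s,c=cv2.connectedComponentsWithStats(m2)
    i=1+np.argmax(s[1:,4]); q=P[(l==i)&m]
    rr=cv2.minAreaRect((q[:,:2]*1000).astype(np.float32)); print(name,np.round(rr[0],1),np.round(rr[1],1),round(rr[2],2),"z",np.median(q[:,2]).round(4))
    a=np.deg2rad(rr[2]); 
    # robust extents
    e1=np.array([np.cos(a),np.sin(a)]);e2=np.array([-e1[1],e1[0]])
    x=q[:,:2]@e1;y=q[:,:2]@e2
    ex=np.percentile(x,[.7,99.3]);ey=np.percentile(y,[.7,99.3]);c=ex.mean()*e1+ey.mean()*e2
    print("   robust ctr",c.round(4),"ext",np.ptp(ex).round(4),np.ptp(ey).round(4))
box=np.zeros(Z.shape,bool); box[120:230,140:260]=1
fit((Z>0.094)&(Z<0.145)&box,"hood",13)
b2=np.zeros(Z.shape,bool); b2[100:230,310:460]=1
fit((Z>0.141)&(Z<0.153)&b2,"roof",9)
fit((Z>0.128)&(Z<0.145)&box,"meter",5)
m=(Z>0.09)&(Z<0.115)&(P[...,1]<0.09)&(P[...,1]>0.03)&(P[...,0]>0.5)&(P[...,0]<0.7)
q=P[m]; 
s=snap("top"); vv,uu=np.where(m); print(uu.min(),uu.max(),vv.min(),vv.max())
for y in np.arange(.03,.09,.005): 
    k=q[(q[:,1]>=y)&(q[:,1]<y+.005)]; print(round(y,3),len(k),k[:,0].min().round(3) if len(k) else 0,k[:,0].max().round(3) if len(k) else 0)
```

```text
hood [578.2 217.3] [217.2 209. ] 5.98 z 0.1052
   robust ctr [0.5812 0.2164] ext 0.207 0.2031
roof [ 620.8 -339.8] [185.8  64.2] 62.0 z 0.1472
   robust ctr [ 0.6201 -0.341 ] ext 0.1763 0.0613
meter [578.5 233.3] [130.7  56.4] 10.59 z 0.1368
   robust ctr [0.578 0.233] ext 0.1275 0.0549
245 255 150 195
0.03 0 0 0
0.035 0 0 0
0.04 0 0 0
0.045 0 0 0
0.05 0 0 0
0.055 0 0 0
0.06 19 0.543 0.578
0.065 59 0.541 0.629
0.07 81 0.54 0.659
0.075 31 0.54 0.658
0.08 30 0.54 0.659
0.085 17 0.538 0.659
```

```bash
cat >> h.py <<'E'
def to(x,y,z,yaw=None):
    s=r.sense();R=np.array(s["tool_rot"]);p=np.array(s["ee_pos"])
    d=R.T@(np.array([x,y,z])-p); y0=np.degrees(np.arctan2(R[1,0],R[0,0]))
    sp=0 if yaw is None else -((yaw-y0+180)%360-180)
    print("from",p.round(4),"yaw",round(y0,2),"| row: %.4f %.4f %.4f %.2f"%(*d,sp),"dist",np.linalg.norm(d).round(3),"F",np.round(s["ft_force"],1),"w",round(float(s["width"]),4),"t",s["clock"],"tilt",R[:,2].round(3))
E
python3 -c "
from h import *
to(.578,.233,.26,10.6)"
```

```text
from [ 0.2163 -0.5595  0.2221] yaw 21.13 | row: 0.6231 -0.6089 -0.0373 10.53 dist 0.872 F [-0.7  0.4 -0. ] w 0.0877 t 0.25 tilt [-0.     0.001 -1.   ]
```

Request:
send_rows(increments="0.035 -0.034 -0.02 1; 0.07 -0.068 -0.03 2; 0.105 -0.102 -0.037 3; 0.14 -0.136 -0.037 4; 0.62 -0.609 -0.037 10; 0.62 -0.609 -0.037 10; 0.62 -0.609 -0.037 10; 0.62 -0.609 -0.037 10", grip=-1)

```text
clock: 1.05
ee_pos: [0.3802, -0.1985, 0.2595]
tool_rot: [[0.981, 0.193, 0.0], [0.193, -0.981, 0.0], [0.001, -0.0, -1.0]]
ft_force: [0.6, -0.7, 0.7]
width: 0.0877
```

```bash
python3 -c "
from h import *
to(.578,.233,.26,10.6)"
```

```text
from [ 0.3802 -0.1985  0.2595] yaw 11.11 | row: 0.2772 -0.3853 -0.0002 0.51 dist 0.475 F [ 0.6 -0.7  0.7] w 0.0877 t 1.05 tilt [ 0.  0. -1.]
```

Request:
send_rows(increments="0.277 -0.385 0 0.5; 0.277 -0.385 0 0.5; 0.277 -0.385 0 0.5; 0.277 -0.385 0 0.5; 0.277 -0.385 0 0.5; 0.277 -0.385 0 0.5; 0.277 -0.385 0 0.5; 0.277 -0.385 0 0.5")

```text
clock: 1.85
ee_pos: [0.5466, 0.1656, 0.2597]
tool_rot: [[0.983, 0.184, 0.001], [0.184, -0.983, 0.0], [0.001, -0.0, -1.0]]
ft_force: [0.5, -0.8, 0.2]
width: 0.0882
```

```bash
python3 -c "
from h import *
to(.578,.233,.26,10.6)"
```

```text
from [0.5466 0.1656 0.2597] yaw 10.62 | row: 0.0433 -0.0605 -0.0002 0.02 dist 0.074 F [ 0.5 -0.8  0.2] w 0.0882 t 1.85 tilt [ 0.001  0.    -1.   ]
```

Request:
send_rows(increments="0.043 -0.06 0 0; 0.043 -0.06 0 0; 0.043 -0.06 0 0; 0.043 -0.06 0 0")

```text
clock: 2.25
ee_pos: [0.5777, 0.2326, 0.2591]
tool_rot: [[0.983, 0.185, -0.0], [0.185, -0.983, -0.0], [-0.001, 0.0, -1.0]]
ft_force: [0.6, 0.1, 0.0]
width: 0.0879
```

Run:
```python
from h import *
to(.578,.233,.26,10.6)
s=snap("wrist"); save(s,"w1.png",scale=1.5)
t=snap("top"); P=cloud(t);np.save("P1.npy",P); save(t,"top1.png",(100,120,270,290),3)
Z=P[...,2];
W=cloud(s); np.save("W1.npy",W)
m=(W[...,2]>.128)&(W[...,2]<.142)
hsv=cv2.cvtColor(s["img"],cv2.COLOR_RGB2HSV)
m&=(hsv[...,1]>80)
q=W[m]; rr=cv2.minAreaRect((q[:,:2]*1000).astype(np.float32));print(rr,np.median(q[:,2]))
```

```text
from [0.5777 0.2326 0.2591] yaw 10.67 | row: 0.0004 -0.0003 -0.0009 0.07 dist 0.001 F [0.6 0.1 0. ] w 0.0879 t 2.25 tilt [-0. -0. -1.]
((579.6173095703125, 232.9838409423828), (129.18040466308594, 56.06055450439453), 10.53185749053955) 0.13603468158192253
```

View pics/w1.png

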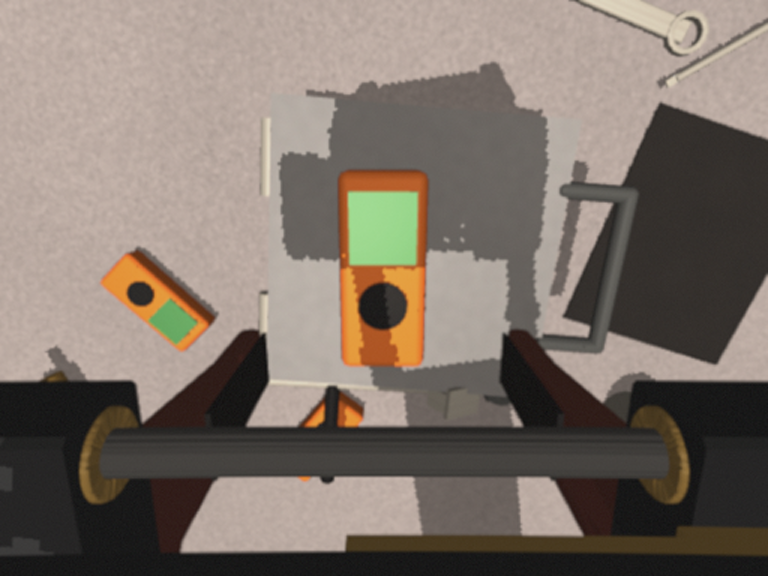

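The wrist picture shows the meter centred between the fingers at (383,268). It measures 129 x 56 mm at (0.5796, 0.233), yaw 10.5°. The hood bar is near (615,270) and the rod peg near (330,410).

Run:
```python
from h import *
W=np.load("W1.npy");Z=W[...,2]
# bar: points near z .1 with y<0.1
m=(Z>.085)&(Z<.112)&(W[...,1]<.105)&(W[...,1]>.05)&(W[...,0]>.5)
q=W[m]; print(len(q), q.min(0),q.max(0), np.median(q[:,2]))
k=q[(q[:,1]<.082)]; rr=cv2.minAreaRect((k[:,:2]*1000).astype(np.float32));print("bar",rr)
# hood panel
m=(Z>.096)&(Z<.110)&(W[...,1]>.11)
mm=cv2.morphologyEx(((Z>.096)&(Z<.142)&(W[...,1]>.105)).astype(np.uint8),cv2.MORPH_OPEN,np.ones((15,15)))
q=W[mm>0];rr=cv2.minAreaRect((q[:,:2]*1000).astype(np.float32));print("hood",rr)
th=np.deg2rad(6);e=np.array([[np.cos(th),np.sin(th)],[-np.sin(th),np.cos(th)]])
b=q[:,:2]@e.T; print(np.percentile(b,[.3,1,2,50,98,99,99.7],axis=0).round(4).T)
```

```text
1919 [0.5382216  0.06198795 0.09667611] [0.66231514 0.10497367 0.1080756 ] 0.10490823984453315
bar ((601.146240234375, 72.39189147949219), (122.42364501953125, 19.943872451782227), 0.466530442237854)
hood ((577.9031372070312, 212.31430053710938), (218.4171142578125, 200.68185424804688), 5.936326026916504)
[[0.4959 0.506  0.5091 0.6197 0.7016 0.7035 0.7051]
 [0.0527 0.0552 0.0586 0.1547 0.2449 0.2476 0.2498]]
```

Request:
send_rows(increments="0.002 0 0.04 0; 0.002 0 0.08 0; 0.002 0 0.11 0; 0.002 0 0.13 0; 0.002 0 0.143 0; 0.002 0 0.15 0; 0.002 0 0.15 0; 0.002 0 0.15 0")

```text
clock: 3.15
ee_pos: [0.5804, 0.2318, 0.1117]
tool_rot: [[0.983, 0.183, 0.003], [0.183, -0.983, 0.001], [0.003, -0.0, -1.0]]
ft_force: [-0.4, 0.0, 1.3]
width: 0.0877
```

Request:
send_rows(increments="0 0 0 0; 0 0 0 0; 0 0 0 0; 0 0 0 0; 0 0 0 0; 0 0 0 0; 0 0 0 0", grip=1, newtons=30)

```text
clock: 3.85
ee_pos: [0.5804, 0.2322, 0.112]
tool_rot: [[0.983, 0.183, 0.004], [0.183, -0.983, 0.002], [0.004, -0.001, -1.0]]
ft_force: [-0.3, 2.5, 2.1]
width: 0.0558
```

Request:
send_rows(increments="0 0 -0.01 0; 0 0 -0.03 0; 0 0 -0.05 0; 0 0 -0.07 0; 0 0 -0.09 0; 0 0 -0.09 0")

```text
clock: 4.45
ee_pos: [0.5812, 0.232, 0.2057]
tool_rot: [[0.983, 0.183, 0.009], [0.183, -0.983, 0.003], [0.009, -0.001, -1.0]]
ft_force: [0.0, 0.1, -2.0]
width: 0.0554
```

Run:
```python
from h import *
t=snap("top"); save(t,"top2.png",(100,120,330,290),3)
P=cloud(t);Z=P[...,2]
m=(t["img"].max(2)<55)&(Z<.012)&(P[...,0]>.5)&(P[...,0]<.75)&(P[...,1]<.08)&(P[...,1]>-.15)
m=cv2.morphologyEx(m.astype(np.uint8),cv2.MORPH_OPEN,np.ones((5,5)))
q=P[m>0];print("mat",cv2.minAreaRect((q[:,:2]*1000).astype(np.float32)))
to(.628,-.039,.2,-7)
```

```text
mat ((627.5521240234375, -39.03083801269531), (155.11392211914062, 195.6027374267578), 82.8395767211914)
from [0.5807 0.232  0.2035] yaw 10.55 | row: -0.0031 0.2751 0.0033 17.55 dist 0.275 F [-0.9  1.  -3.2] w 0.056 t 4.5 tilt [ 0.006  0.002 -1.   ]
```

View pics/top2.png

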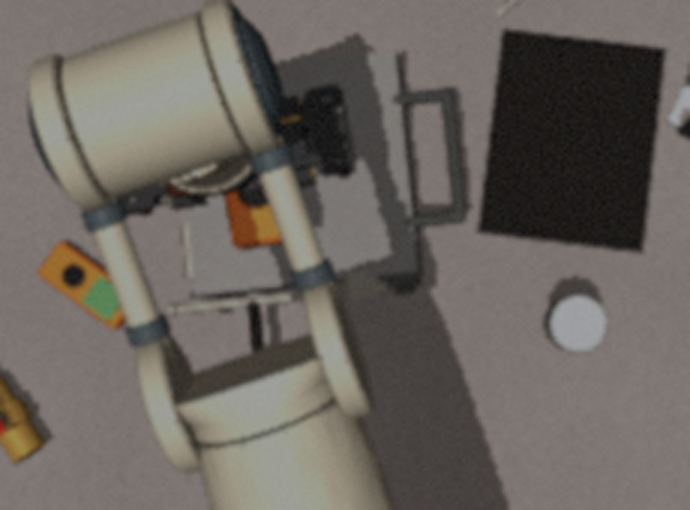

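The meter is lifted: the jaws read 55 mm and the force is about −2.5 N. The mat is clear, at about (0.6275, −0.039). I'm carrying the meter there.

Request:
send_rows(increments="0 0.025 0 2; 0 0.065 0 4; -0.001 0.11 0 7; -0.001 0.155 0 10; -0.002 0.2 0 13; -0.002 0.24 0 16; -0.003 0.265 0 17.5; -0.003 0.275 0.003 17.5")

```text
clock: 5.3
ee_pos: [0.6278, -0.0418, 0.1983]
tool_rot: [[0.992, -0.125, 0.004], [-0.125, -0.992, 0.002], [0.003, -0.002, -1.0]]
ft_force: [0.3, 0.4, -1.6]
width: 0.0557
```

Request:
send_rows(increments="0 0 0 0; 0 0 0.02 0; 0 0 0.06 0; 0 0 0.1 0; 0 0 0.13 0; 0 0 0.15 0; 0 0 0.165 0; 0 0 0.175 0")

```text
clock: 6.1
ee_pos: [0.6277, -0.0401, 0.0216]
tool_rot: [[0.992, -0.123, 0.002], [-0.123, -0.992, 0.002], [0.001, -0.002, -1.0]]
ft_force: [-0.5, 0.3, -2.2]
width: 0.0555
```

Run:
```python
from h import *
to(.6275,-.039,.015,-7)
```

```text
from [ 0.6277 -0.0401  0.0216] yaw -7.05 | row: -0.0003 -0.0010 0.0066 -0.05 dist 0.007 F [-0.5  0.3 -2.2] w 0.0555 t 6.1 tilt [ 0.002  0.002 -1.   ]
```

Request:
send_rows(increments="0 0 0.004 0; 0 0 0.007 0; 0 0 0.009 0; 0 0 0.01 0; 0 0 0.01 0")

```text
clock: 6.6
ee_pos: [0.628, -0.0402, 0.0122]
tool_rot: [[0.992, -0.123, 0.003], [-0.123, -0.992, 0.002], [0.002, -0.002, -1.0]]
ft_force: [-0.3, 0.6, -2.5]
width: 0.0559
```

Request:
send_rows(increments="0 0 0 0; 0 0 0 0; 0 0 0 0; 0 0 0 0; 0 0 -0.01 0; 0 0 -0.04 0; 0 0 -0.09 0; 0 0 -0.14 0", grip=-1)

```text
clock: 7.4
ee_pos: [0.627, -0.0404, 0.1537]
tool_rot: [[0.992, -0.123, 0.001], [-0.123, -0.992, 0.002], [0.001, -0.002, -1.0]]
ft_force: [0.6, -0.3, -0.0]
width: 0.0878
```

Request:
send_rows(increments="0 0 -0.05 0; 0 0 -0.09 0; 0 0 -0.09 0; 0 0 -0.09 0")

```text
clock: 7.8
ee_pos: [0.6273, -0.0406, 0.246]
tool_rot: [[0.992, -0.123, 0.005], [-0.123, -0.992, 0.002], [0.005, -0.002, -1.0]]
ft_force: [-0.2, 0.3, -0.8]
width: 0.0877
```

Run:
```python
from h import *
to(.599,.074,.2,6)
s=snap("wrist"); save(s,"w2.png",scale=1.5)
```

```text
from [ 0.6273 -0.0406  0.246 ] yaw -7.06 | row: -0.0424 -0.1102 0.0460 -13.06 dist 0.127 F [-0.2  0.3 -0.8] w 0.0877 t 7.8 tilt [ 0.005  0.002 -1.   ]
```

View pics/w2.png

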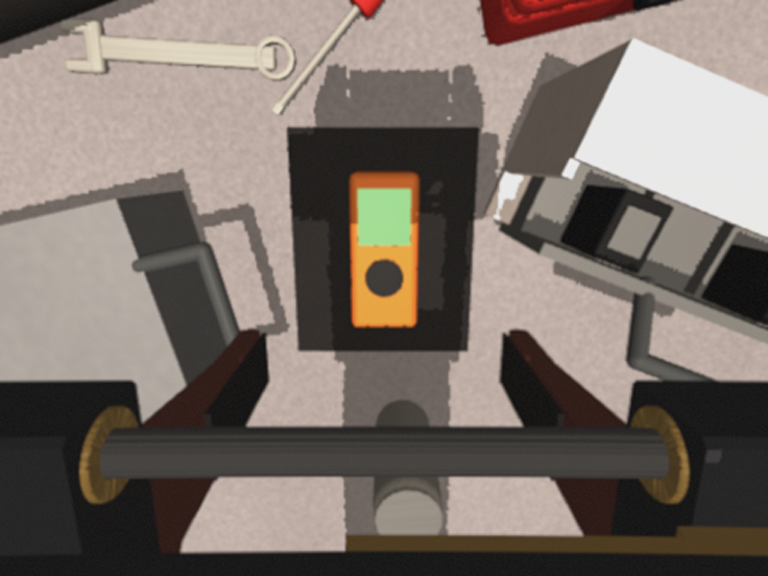

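The meter lies flat in the middle of the mat at picture (384,250). Next I move over the hood bar and measure it closely.

Request:
send_rows(increments="-0.02 -0.045 0.01 -6; -0.042 -0.09 0.02 -13; -0.042 -0.11 0.036 -13; -0.042 -0.11 0.036 -13; -0.042 -0.11 0.036 -13")

```text
clock: 8.35
ee_pos: [0.5978, 0.0738, 0.2056]
tool_rot: [[0.995, 0.104, -0.003], [0.104, -0.995, 0.001], [-0.003, -0.002, -1.0]]
ft_force: [-0.1, -0.2, -0.0]
width: 0.0876
```

Run:
```python
from h import *
to(.599,.074,.2,6)
s=snap("wrist"); save(s,"w3.png",scale=1.5)
W=cloud(s);np.save("W3.npy",W);Z=W[...,2]
m=(Z>.094)&(Z<.112)&(W[...,1]<.112)&(W[...,1]>.05)&(W[...,0]>.52)&(W[...,0]<.67)
th=np.deg2rad(6);e=np.array([[np.cos(th),np.sin(th)],[-np.sin(th),np.cos(th)]])
q=W[m]; b=np.c_[q[:,:2]@e.T,q[:,2]]
h,ed=np.histogram(b[:,1],bins=np.arange(-.01,.06,.002)); print(list(zip(ed.round(3),h)))
for lo,hi in((.57,.58),(.59,.60),(.61,.62),(.63,.64)):
    k=b[(b[:,0]>lo)&(b[:,0]<hi)&(b[:,1]<.03)]; print(lo,len(k),np.percentile(k[:,1],[2,50,98]).round(4),np.percentile(k[:,2],95))
k=b[(b[:,1]<.014)]; print("bar x'",np.percentile(k[:,0],[.5,99.5]))
```

```text
from [0.5978 0.0738 0.2056] yaw 5.97 | row: 0.0012 -0.0001 0.0056 -0.03 dist 0.006 F [-0.1 -0.2 -0. ] w 0.0876 t 8.35 tilt [-0.003  0.001 -1.   ]
[(np.float64(-0.01), np.int64(0)), (np.float64(-0.008), np.int64(0)), (np.float64(-0.006), np.int64(0)), (np.float64(-0.004), np.int64(0)), (np.float64(-0.002), np.int64(0)), (np.float64(0.0), np.int64(0)), (np.float64(0.002), np.int64(124)), (np.float64(0.004), np.int64(259)), (np.float64(0.006), np.int64(263)), (np.float64(0.008), np.int64(399)), (np.float64(0.01), np.int64(268)), (np.float64(0.012), np.int64(284)), (np.float64(0.014), np.int64(207)), (np.float64(0.016), np.int64(58)), (np.float64(0.018), np.int64(73)), (np.float64(0.02), np.int64(70)), (np.float64(0.022), np.int64(71)), (np.float64(0.024), np.int64(62)), (np.float64(0.026), np.int64(64)), (np.float64(0.028), np.int64(67)), (np.float64(0.03), np.int64(60)), (np.float64(0.032), np.int64(73)), (np.float64(0.034), np.int64(65)), (np.float64(0.036), np.int64(67)), (np.float64(0.038), np.int64(62)), (np.float64(0.04), np.int64(60)), (np.float64(0.042), np.int64(55)), (np.float64(0.044), np.int64(31)), (np.float64(0.046), np.int64(28)), (np.float64(0.048), np.int64(28)), (np.float64(0.05), np.int64(130)), (np.float64(0.052), np.int64(79)), (np.float64(0.054), np.int64(41)), (np.float64(0.056), np.int64(7))]
0.57 135 [0.0034 0.009  0.0145] 0.10626512269830883
0.59 142 [0.0035 0.009  0.0143] 0.1065979114387479
0.61 149 [0.0036 0.0089 0.0151] 0.10665022371352573
0.63 160 [0.0037 0.0089 0.015 ] 0.1064274556648467
bar x' [0.54793544 0.66670085]
```

View pics/w3.png

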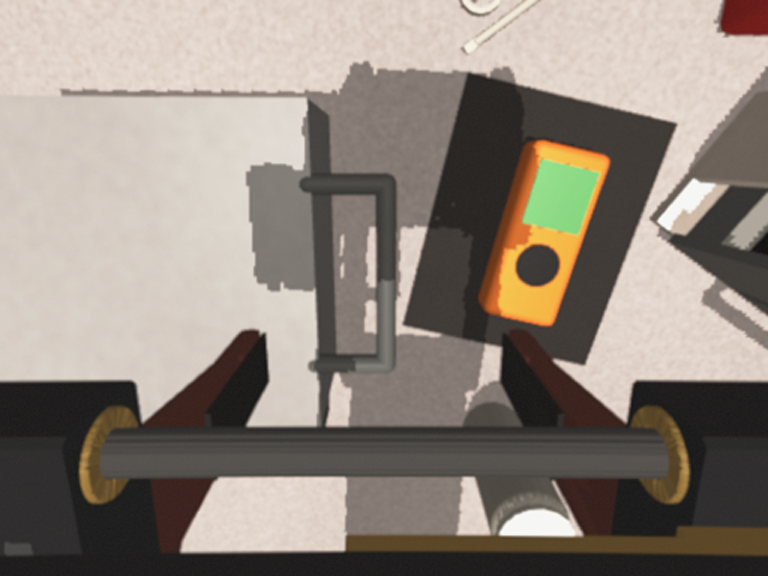

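Run:
```python
from h import *
to(.603,.0725,.080,6)
a0=np.arcsin(4/242)
def hp(a): return .2511-.242*np.cos(a+a0), .095+.242*np.sin(a+a0)
for a in np.arange(0,1.65,.08):
    y,z=hp(a); print(round(a,2),"dy %.4f dz %.4f"%(-(y-hp(0)[0]),-(z-hp(0)[1])), end=" | ")
```

```text
from [0.5983 0.0731 0.2066] yaw 5.91 | row: 0.0047 0.0013 0.1266 -0.09 dist 0.127 F [0.2 0.1 0.1] w 0.0874 t 8.4 tilt [-0.001  0.001 -1.   ]
0.0 dy -0.0000 dz -0.0000 | 0.08 dy -0.0011 dz -0.0193 | 0.16 dy -0.0037 dz -0.0385 | 0.24 dy -0.0079 dz -0.0574 | 0.32 dy -0.0135 dz -0.0759 | 0.4 dy -0.0207 dz -0.0939 | 0.48 dy -0.0292 dz -0.1113 | 0.56 dy -0.0391 dz -0.1279 | 0.64 dy -0.0503 dz -0.1437 | 0.72 dy -0.0627 dz -0.1586 | 0.8 dy -0.0763 dz -0.1724 | 0.88 dy -0.0909 dz -0.1850 | 0.96 dy -0.1065 dz -0.1965 | 1.04 dy -0.1229 dz -0.2067 | 1.12 dy -0.1401 dz -0.2155 | 1.2 dy -0.1580 dz -0.2230 | 1.28 dy -0.1764 dz -0.2290 | 1.36 dy -0.1952 dz -0.2334 | 1.44 dy -0.2144 dz -0.2364 | 1.52 dy -0.2337 dz -0.2379 | 1.6 dy -0.2530 dz -0.2377 |
```

Request:
send_rows(increments="0.005 0 0 0; 0.005 0.001 0.02 0; 0.005 0.001 0.05 0; 0.005 0.001 0.08 0; 0.005 0.001 0.105 0; 0.005 0.001 0.12 0; 0.005 0.001 0.125 0; 0.005 0.001 0.125 0", grip=0.15)

```text
clock: 9.2
ee_pos: [0.6035, 0.0723, 0.0817]
tool_rot: [[0.995, 0.102, -0.001], [0.102, -0.995, 0.001], [-0.001, -0.001, -1.0]]
ft_force: [0.3, -0.2, 0.4]
width: 0.0373
```

Request:
send_rows(increments="0 0 0 0; 0 0 0 0; 0 0 0 0; 0 0 0 0", grip=1, newtons=20)

```text
clock: 9.6
ee_pos: [0.6039, 0.0735, 0.0829]
tool_rot: [[0.995, 0.103, 0.0], [0.103, -0.995, 0.004], [0.001, -0.003, -1.0]]
ft_force: [-1.2, 4.8, 1.3]
width: 0.0114
```

Run:
```python
from h import *
to(.603,.0725,.080,6)
```

```text
from [0.6039 0.0735 0.0829] yaw 5.91 | row: -0.0010 0.0009 0.0029 -0.09 dist 0.003 F [-1.2  4.8  1.3] w 0.0114 t 9.6 tilt [ 0.     0.004 -1.   ]
```

Request:
send_rows(increments="0 -0.0005 -0.01 0; 0 -0.0015 -0.025 0; 0 -0.004 -0.041 0; 0 -0.008 -0.058 0; 0 -0.014 -0.076 0; 0 -0.021 -0.094 0; 0 -0.029 -0.111 0; 0 -0.039 -0.128 0")

```text
clock: 10.4
ee_pos: [0.5998, 0.1117, 0.2129]
tool_rot: [[0.995, 0.102, 0.001], [0.102, -0.995, 0.003], [0.001, -0.002, -1.0]]
ft_force: [3.7, 1.9, -6.3]
width: 0.0114
```

```bash
cat >> h.py <<'E'
A0=np.arcsin(4/242)
def hood(dx=0,a1=None,step=.07,n=8,yb=.2521):
    """current hood angle from held bar, rows to go on"""
    s=r.sense();p=np.array(s["ee_pos"]);R=np.array(s["tool_rot"]);g=p-.019*R[:,2]
    th=np.deg2rad(6);yp=-np.sin(th)*g[0]+np.cos(th)*g[1];xp=np.cos(th)*g[0]+np.sin(th)*g[1]
    a=np.arctan2(g[2]-.095,yb-yp)-A0; rad=np.hypot(g[2]-.095,yb-yp)
    print("hood a %.3f rad %.4f x' %.4f F"%(a,rad,xp),np.round(s["ft_force"],1),"w",round(float(s["width"]),4),"t",s["clock"],"tilt",R[:,2].round(3))
    if a1 is None: return a
    out=[]
    for i in range(1,n+1):
        b=a+np.clip(a1-a,-step*i,step*i); y=yb-.242*np.cos(b+A0); z=.095+.242*np.sin(b+A0)
        d=np.array([-np.sin(th)*(y-yp),np.cos(th)*(y-yp),z-g[2]]); d=R.T@d
        out.append("%.4f %.4f %.4f"%tuple(d)+" (%.2f)"%b)
    print("; ".join(out)); return a
E
python3 - <<'E'
from h import *
hood(0,1.6,.08)
E
```

```text
hood a 0.575 rad 0.2455 x' 0.6081 F [ 3.7  1.9 -6.3] w 0.0114 t 10.4 tilt [ 0.001  0.003 -1.   ]
-0.0000 -0.0144 -0.0136 (0.66); -0.0000 -0.0270 -0.0283 (0.74); -0.0000 -0.0408 -0.0418 (0.82); -0.0001 -0.0557 -0.0543 (0.90); -0.0001 -0.0715 -0.0655 (0.98); -0.0001 -0.0881 -0.0753 (1.06); -0.0001 -0.1055 -0.0839 (1.14); -0.0002 -0.1235 -0.0910 (1.22)
```

Request:
send_rows(increments="0 -0.011 -0.0135 0; 0 -0.024 -0.028 0; 0 -0.038 -0.0415 0; 0 -0.053 -0.054 0; 0 -0.069 -0.065 0; 0 -0.086 -0.075 0; 0 -0.103 -0.0835 0; 0 -0.121 -0.0905 0")

```text
clock: 11.2
ee_pos: [0.5876, 0.2296, 0.3102]
tool_rot: [[0.995, 0.098, 0.009], [0.098, -0.995, 0.0], [0.009, 0.001, -1.0]]
ft_force: [2.8, -7.0, 7.6]
width: 0.0116
```

Run:
```python
from h import *
hood(0,1.62,.08)
```

```text
hood a 1.205 rad 0.2492 x' 0.6082 F [ 2.8 -7.   7.6] w 0.0116 t 11.2 tilt [ 0.009  0.    -1.   ]
-0.0001 -0.0209 0.0008 (1.29); -0.0002 -0.0397 -0.0036 (1.37); -0.0003 -0.0589 -0.0064 (1.45); -0.0005 -0.0782 -0.0078 (1.53); -0.0006 -0.0975 -0.0076 (1.61); -0.0006 -0.1011 -0.0074 (1.62); -0.0006 -0.1011 -0.0074 (1.62); -0.0006 -0.1011 -0.0074 (1.62)
```

Request:
send_rows(increments="0 -0.018 -0.007 0; 0 -0.037 -0.012 0; 0 -0.056 -0.015 0; 0 -0.075 -0.0165 0; 0 -0.092 -0.0165 0; 0 -0.1 -0.016 0; 0 -0.1 -0.016 0")

```text
clock: 11.9
ee_pos: [0.5769, 0.331, 0.3276]
tool_rot: [[0.995, 0.101, 0.01], [0.101, -0.995, 0.003], [0.01, -0.002, -1.0]]
ft_force: [-3.2, 2.0, 2.6]
width: 0.0112
```

Run:
```python
from h import *
hood(0,1.62,.08)
s=snap("scene"); save(s,"sc3.png",scale=1.5)
s=snap("top"); save(s,"top3.png",(100,120,330,290),3)
```

```text
hood a 1.621 rad 0.2522 x' 0.6081 F [-3.2  2.   2.6] w 0.0112 t 11.9 tilt [ 0.01   0.003 -1.   ]
-0.0001 0.0008 0.0101 (1.62); -0.0001 0.0008 0.0101 (1.62); -0.0001 0.0008 0.0101 (1.62); -0.0001 0.0008 0.0101 (1.62); -0.0001 0.0008 0.0101 (1.62); -0.0001 0.0008 0.0101 (1.62); -0.0001 0.0008 0.0101 (1.62); -0.0001 0.0008 0.0101 (1.62)
```

View pics/sc3.png

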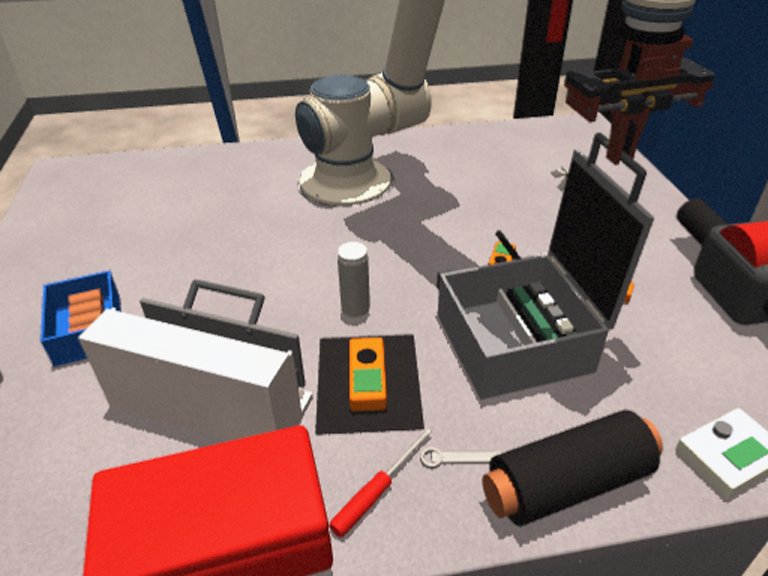

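The scene picture shows the hood standing just past upright at (600,230), with the box open. The meter is still on the mat. I'm releasing the bar and checking the hood angle.

Request:
send_rows(increments="0 0 0 0; 0 0 0 0; 0 0 -0.01 0; 0 0 -0.03 0; 0 0 -0.05 0; 0 0 -0.06 0; 0 0 -0.06 0", grip=-0.3)

```text
clock: 12.7
ee_pos: [0.577, 0.3293, 0.3896]
tool_rot: [[0.995, 0.099, 0.013], [0.099, -0.995, 0.004], [0.014, -0.003, -1.0]]
ft_force: [-0.8, 0.6, 0.3]
width: 0.0567
```

```bash
cat >> h.py <<'E'
TH=np.deg2rad(6);EB=np.array([[np.cos(TH),np.sin(TH),0],[-np.sin(TH),np.cos(TH),0],[0,0,1]])
BC=EB@np.array([.5882,.2138,0])
def tobox(P): return P@EB.T-BC
def frombox(p): return EB.T@(np.array(p)+BC)
def hoodang(s=None):
    s=s or snap("scene"); B=tobox(cloud(s))
    m=(abs(B[...,0])<.085)&(B[...,2]>.13)&(B[...,2]<.275)&(B[...,1]>0)&(B[...,1]<.16)
    q=B[m]; 
    # dark hood underside
    A=np.c_[q[:,2],np.ones(len(q))]
    c=None; k=np.ones(len(q),bool)
    for _ in range(5):
        c,*_=np.linalg.lstsq(A[k],q[k,1],rcond=None); k=abs(A@c-q[:,1])<.006
    print("hood from cloud: n",k.sum(),"ang",np.pi/2+np.arctan(c[0]),"y at z=.095",c[0]*.095+c[1])
E
python3 - <<'E'
from h import *
hoodang()
to(.5,.2,.35,6)
s=snap("scene"); P=cloud(s); B=tobox(P)
# rod & peg from scene
m=(B[...,0]<-.125)&(B[...,0]>-.215)&(abs(B[...,1])<.13)&(B[...,2]>.06)&(B[...,2]<.1)
vv,uu=np.where(m);q=B[m];print(len(q),q.min(0),q.max(0),np.median(q,0)); 
t=snap("top"); B=tobox(cloud(t))
m=(B[...,0]<-.125)&(B[...,0]>-.215)&(abs(B[...,1])<.13)&(B[...,2]>.05)&(B[...,2]<.1)
q=B[m];print(len(q))
if len(q):print(q.min(0),q.max(0),np.median(q,0))
save(t,"top4.png",(100,120,330,290),3)
E
```

```text
hood from cloud: n 2678 ang 1.618068194197254 y at z=.095 0.09913356798458113
from [0.577  0.3294 0.3881] yaw 5.67 | row: -0.0898 0.1213 0.0368 -0.33 dist 0.155 F [-0.4 -0.  -0.6] w 0.0569 t 12.75 tilt [ 0.012  0.003 -1.   ]
89 [-0.20196753  0.04672045  0.07876066] [-0.1250859   0.05896788  0.09110808] [-0.16057495  0.05058392  0.08694074]
131
[-0.20145173  0.04593375  0.07900358] [-0.12507787  0.05917737  0.09507712] [-0.16380242  0.05149399  0.08783703]
```

View pics/top4.png

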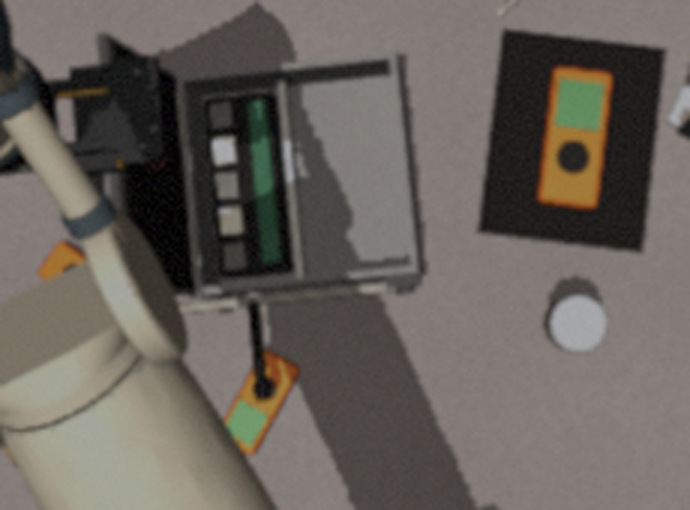

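Run:
```python
from h import *
print(frombox([-.18,.0515,.062]))
p=frombox([-.18,.0515,.062]); to(p[0],p[1],.25,186)
to(p[0],p[1],.385,186)
```

```text
[0.40380284 0.24620275 0.062     ]
from [0.5767 0.3296 0.3864] yaw 5.69 | row: -0.1815 0.0659 0.1347 179.69 dist 0.236 F [ 0.2 -0.1 -0.3] w 0.0574 t 12.85 tilt [ 0.009  0.002 -1.   ]
from [0.5767 0.3296 0.3864] yaw 5.69 | row: -0.1803 0.0658 -0.0002 179.69 dist 0.192 F [ 0.2 -0.1 -0.3] w 0.0574 t 12.85 tilt [ 0.009  0.002 -1.   ]
```

Request:
send_rows(increments="-0.04 0.015 -0.005 -8; -0.085 0.03 -0.005 -16; -0.13 0.045 -0.005 -24; -0.17 0.06 0 -32; -0.18 0.066 0 -40; -0.18 0.066 0 -48; -0.18 0.066 0 -56; -0.18 0.066 0 -64")

```text
clock: 13.65
ee_pos: [0.4038, 0.2457, 0.3837]
tool_rot: [[0.342, 0.94, 0.008], [0.94, -0.342, 0.001], [0.004, 0.007, -1.0]]
ft_force: [0.3, 0.3, 0.3]
width: 0.0569
```

Request:
send_rows(increments="0 0 0 -8; 0 0 0 -16; 0 0 0 -24; 0 0 0 -32; 0 0 0 -40; 0 0 0 -48; 0 0 0 -56; 0 0 0 -64")

```text
clock: 14.45
ee_pos: [0.4036, 0.2455, 0.3823]
tool_rot: [[-0.699, 0.715, 0.006], [0.715, 0.699, 0.0], [-0.004, 0.005, -1.0]]
ft_force: [-0.5, 0.3, 0.1]
width: 0.0571
```

Run:
```python
from h import *
to(.4038,.2462,.25,186); st()
```

```text
from [0.4036 0.2455 0.3823] yaw 134.32 | row: 0.0009 -0.0000 0.1323 -51.68 dist 0.132 F [-0.5  0.3  0.1] w 0.0571 t 14.45 tilt [ 0.006  0.    -1.   ]
t 14.45 ee [0.4036 0.2455 0.3823] w 0.0571 F [-0.5  0.3  0.1] q [ 27.3  -9.1  67.8  -0.2 120.9 -17.1]
[[-0.699, 0.715, 0.006], [0.715, 0.699, 0.0], [-0.004, 0.005, -1.0]]
```

Request:
send_rows(increments="0 0 0 -8; 0 0 0.02 -16; 0 0 0.05 -24; 0 0 0.08 -32; 0 0 0.11 -40; 0 0 0.13 -48; 0 0 0.13 -51.7; 0 0 0.13 -51.7")

```text
clock: 15.25
ee_pos: [0.4038, 0.245, 0.2502]
tool_rot: [[-0.994, -0.105, 0.003], [-0.105, 0.994, -0.001], [-0.003, -0.001, -1.0]]
ft_force: [0.5, 0.5, 0.5]
width: 0.0571
```

Run:
```python
from h import *
to(.4038,.2462,.25,186)
s=snap("wrist"); save(s,"w5.png",scale=1.5)
B=tobox(cloud(s))
m=(B[...,0]<-.125)&(B[...,0]>-.215)&(abs(B[...,1])<.13)&(B[...,2]>.055)&(B[...,2]<.1)
q=B[m];print(len(q))
if len(q):
  print(np.percentile(q,[1,50,99],axis=0).round(4))
  for a in np.arange(-.21,-.12,.015):
    k=q[(q[:,0]>a)&(q[:,0]<a+.015)]; print(a.round(3),len(k),np.percentile(k[:,1:],[3,50,97],axis=0).round(4).tolist() if len(k)>3 else "")
```

```text
from [0.4038 0.245  0.2502] yaw -173.96 | row: -0.0001 0.0011 0.0002 0.04 dist 0.001 F [0.5 0.5 0.5] w 0.0571 t 15.25 tilt [ 0.003 -0.001 -1.   ]
740
[[-0.2016  0.0459  0.0812]
 [-0.1659  0.0514  0.0877]
 [-0.126   0.0571  0.0898]]
-0.21 84 [[0.0461, 0.0805], [0.0514, 0.0874], [0.0568, 0.0895]]
-0.195 146 [[0.0461, 0.0841], [0.0514, 0.0875], [0.0569, 0.0894]]
-0.18 149 [[0.046, 0.0841], [0.0514, 0.0877], [0.0569, 0.0893]]
-0.165 141 [[0.046, 0.0832], [0.0515, 0.0877], [0.057, 0.0895]]
-0.15 135 [[0.0459, 0.0837], [0.0515, 0.0879], [0.0571, 0.0897]]
-0.135 85 [[0.0459, 0.0854], [0.0515, 0.0877], [0.056, 0.0895]]
```

View pics/w5.png

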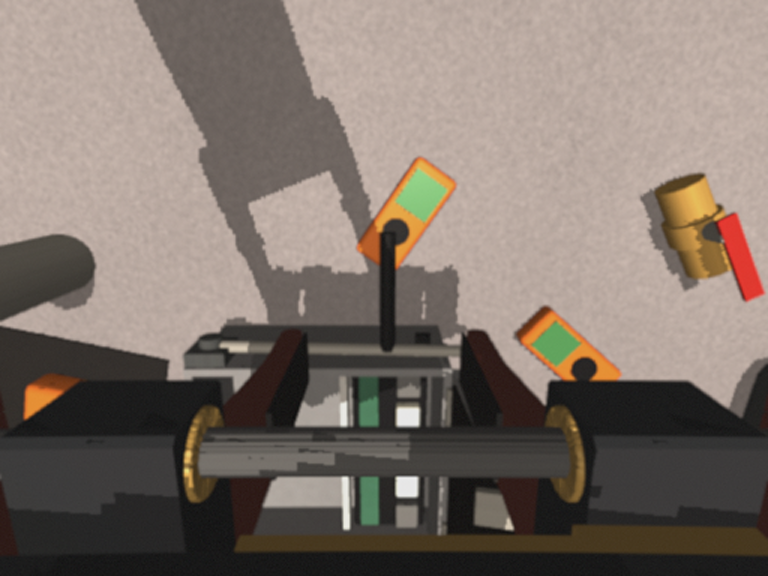

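The peg appears at picture (388,240)–(388,345), at box-frame y 0.0514 with its top at z 0.0895. I'm descending to grip it.

Request:
send_rows(increments="0.002 0.001 0.03 0; 0.002 0.001 0.07 0; 0.002 0.001 0.11 0; 0.002 0.001 0.15 0; 0.002 0.001 0.175 0; 0.002 0.001 0.188 0; 0.002 0.001 0.19 0; 0.002 0.001 0.19 0", grip=0)

```text
clock: 16.1
ee_pos: [0.4035, 0.2462, 0.0625]
tool_rot: [[-0.995, -0.102, 0.006], [-0.102, 0.995, 0.0], [-0.006, -0.0, -1.0]]
ft_force: [0.5, 0.1, -0.9]
width: 0.0441
```

Request:
send_rows(increments="0 0 0 0; 0 0 0 0; 0 0 0 0; 0 0 0 0", grip=1, newtons=25)

```text
clock: 16.5
ee_pos: [0.4038, 0.2464, 0.0631]
tool_rot: [[-0.995, -0.102, 0.007], [-0.102, 0.995, 0.001], [-0.007, 0.0, -1.0]]
ft_force: [0.7, 0.2, 0.6]
width: 0.0153
```

Run:
```python
from h import *
s=st(); g=np.array(s["ee_pos"])-.019*np.array(s["tool_rot"])[:,2]
b=tobox(g); print(b)
a=np.arctan2(.0825-.075,.137)
out=[]
for k in np.linspace(a,.87,9)[1:]:
    out.append("%.4f %.4f"%(.137*(np.cos(k)-np.cos(a)),-.137*(np.sin(k)-np.sin(a))))
print(out)
```

```text
t 16.5 ee [0.4038 0.2464 0.0631] w 0.0153 F [0.7 0.2 0.6] q [ 2.740e+01 -1.350e+01  1.046e+02 -1.000e-01  8.860e+01 -6.850e+01]
[[-0.995, -0.102, 0.007], [-0.102, 0.995, 0.001], [-0.007, 0.0, -1.0]]
[-0.1800914   0.05166577  0.08206905]
['-0.0015 -0.0139', '-0.0043 -0.0275', '-0.0086 -0.0408', '-0.0142 -0.0536', '-0.0210 -0.0658', '-0.0291 -0.0772', '-0.0383 -0.0877', '-0.0485 -0.0972']
```

Request:
send_rows(increments="0 0 0 0; 0 0 0 0; 0 -0.0005 -0.005 0; 0 -0.0015 -0.014 0; 0 -0.004 -0.027 0; 0 -0.0085 -0.041 0; 0 -0.014 -0.0535 0; 0 -0.021 -0.066 0")

```text
clock: 17.3
ee_pos: [0.4057, 0.2274, 0.1303]
tool_rot: [[-0.995, -0.104, 0.009], [-0.104, 0.995, 0.006], [-0.009, 0.005, -1.0]]
ft_force: [1.3, 9.5, 1.5]
width: 0.0114
```

Run:
```python
from h import *
s=st(); g=np.array(s["ee_pos"])-.019*np.array(s["tool_rot"])[:,2]
b=tobox(g); print(b, "ang",np.arctan2(b[2]-.075,b[1]+.085),np.hypot(b[2]-.075,b[1]+.085))
a=np.arctan2(b[2]-.075,b[1]+.085)
print(["%.2f: %.4f %.4f"%(k,.137*np.cos(k)-b[1]-.085,-.137*(np.sin(k))+b[2]-.075) for k in (.6,.7,.8,.858,.88)])
```

```text
t 17.3 ee [0.4057 0.2274 0.1303] w 0.0114 F [1.3 9.5 1.5] q [ 2.500e+01 -1.650e+01  1.001e+02  1.000e-01  9.570e+01 -7.090e+01]
[[-0.995, -0.104, 0.009], [-0.104, 0.995, 0.006], [-0.009, 0.005, -1.0]]
[-0.18023619  0.03253127  0.14933314] ang 0.563941617575058 0.1390647880165338
['0.60: -0.0045 -0.0030', '0.70: -0.0127 -0.0139', '0.80: -0.0221 -0.0239', '0.86: -0.0279 -0.0293', '0.88: -0.0302 -0.0313']
```

Request:
send_rows(increments="0 -0.004 -0.005 0; 0 -0.011 -0.014 0; 0 -0.018 -0.022 0; 0 -0.024 -0.0275 0; 0 -0.028 -0.031 0; 0 -0.029 -0.032 0; 0 -0.029 -0.032 0")

```text
clock: 18.0
ee_pos: [0.4087, 0.2003, 0.1643]
tool_rot: [[-0.994, -0.106, 0.011], [-0.106, 0.994, 0.011], [-0.012, 0.009, -1.0]]
ft_force: [-2.4, 8.7, 7.8]
width: 0.0114
```

Run:
```python
from h import *
s=st(); g=np.array(s["ee_pos"])-.019*np.array(s["tool_rot"])[:,2]
b=tobox(g); print(b, "ang",np.arctan2(b[2]-.075,b[1]+.085),np.hypot(b[2]-.075,b[1]+.085))
s=snap("scene"); save(s,"sc6.png",(270,80,470,280),4)
hoodang(s)
```

```text
t 18.0 ee [0.4087 0.2003 0.1643] w 0.0114 F [-2.4  8.7  7.8] q [ 21.6 -18.5  98.3   0.3  99.3 -74.4]
[[-0.994, -0.106, 0.011], [-0.106, 0.994, 0.011], [-0.012, 0.009, -1.0]]
[-0.18014826  0.00514381  0.18329548] ang 0.8766164746088505 0.1409035700318146
hood from cloud: n 2681 ang 1.61865892764465 y at z=.095 0.09909333326479049
```

View pics/sc6.png

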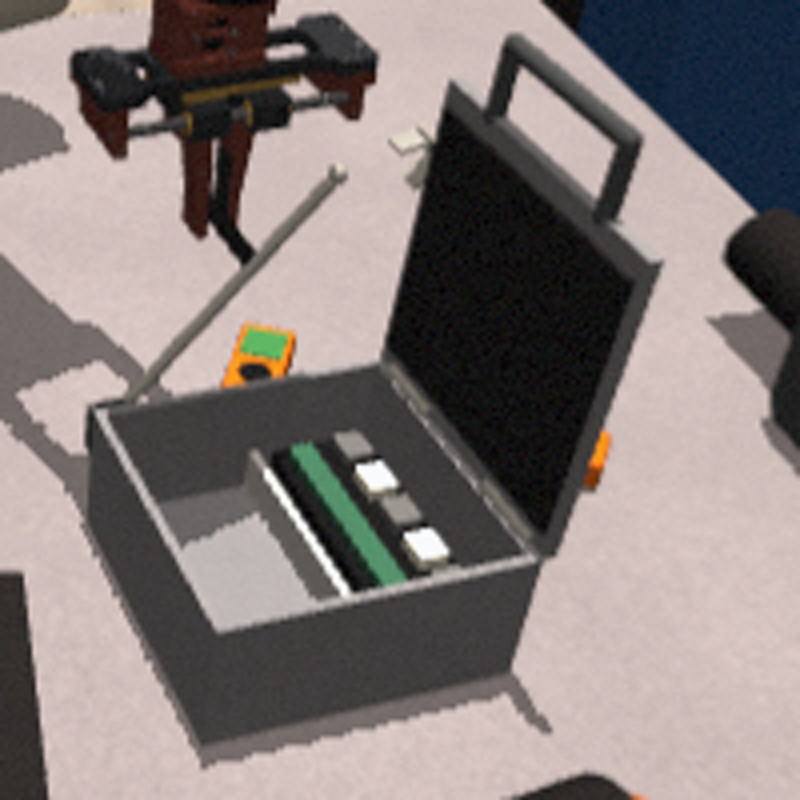

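Request:
send_rows(increments="0 -0.003 -0.005 0; 0 -0.006 -0.009 0; 0 -0.009 -0.012 0; 0 -0.009 -0.012 0")

```text
clock: 18.45
ee_pos: [0.4066, 0.1993, 0.1708]
tool_rot: [[-0.993, -0.114, 0.001], [-0.114, 0.993, 0.026], [-0.004, 0.026, -1.0]]
ft_force: [-0.8, 39.1, -23.0]
width: 0.0113
```

Run:
```python
from h import *
s=st(); g=np.array(s["ee_pos"])-.019*np.array(s["tool_rot"])[:,2]
b=tobox(g); print(b, "ang",np.arctan2(b[2]-.075,b[1]+.085),np.hypot(b[2]-.075,b[1]+.085))
s=snap("scene"); B=tobox(cloud(s))
m=(B[...,0]<-.095)&(B[...,0]>-.125)&(B[...,1]>-.07)&(B[...,1]<.07)&(B[...,2]>.1)&(B[...,2]<.26)
q=B[m]; print(len(q),q.max(0),q.min(0)); 
v=np.argsort(-q[:,2])[:12]; print("tip",q[v].mean(0))
c=np.polyfit(q[:,1],q[:,2],1); print("rod slope ang",np.arctan(c[0]))
```

```text
t 18.45 ee [0.4066 0.1993 0.1708] w 0.0113 F [ -0.8  39.1 -23. ] q [ 20.7 -18.7  97.9   1.4 100.3 -75.6]
[[-0.993, -0.114, 0.001], [-0.114, 0.993, 0.026], [-0.004, 0.026, -1.0]]
[-0.18218258  0.00402521  0.18981729] ang 0.9112587757007675 0.1452876424055786
289 [-0.10481275  0.05872511  0.24014412] [-0.12490231 -0.06714938  0.10087046]
tip [-0.11079048  0.05316226  0.23869862]
rod slope ang 0.8584392888770338
```

Request:
send_rows(increments="0 0.004 0.003 0; 0 0.006 0.005 0; 0 0.006 0.005 0")

```text
clock: 18.8
ee_pos: [0.406, 0.2054, 0.1659]
tool_rot: [[-0.993, -0.114, 0.001], [-0.114, 0.993, 0.025], [-0.004, 0.025, -1.0]]
ft_force: [1.5, 2.8, -0.0]
width: 0.0115
```

Run:
```python
from h import *
st()
```

```text
t 18.8 ee [0.406  0.2054 0.1659] w 0.0115 F [ 1.5  2.8 -0. ] q [ 21.5 -18.4  98.1   1.3  99.7 -74.8]
[[-0.993, -0.114, 0.001], [-0.114, 0.993, 0.025], [-0.004, 0.025, -1.0]]
```

Request:
send_rows(increments="0 0 0 0; 0 0 0 0; 0 0 0 0; 0 0 -0.02 0; 0 0 -0.05 0; 0 0 -0.08 0; 0 0 -0.1 0; 0 0 -0.1 0", grip=0)

```text
clock: 19.6
ee_pos: [0.4067, 0.2027, 0.2692]
tool_rot: [[-0.993, -0.114, 0.007], [-0.114, 0.993, 0.027], [-0.01, 0.026, -1.0]]
ft_force: [-0.0, 0.4, 0.6]
width: 0.044
```

```bash
cat >> h.py <<'E'
def rodang(s=None):
    s=s or snap("scene"); B=tobox(cloud(s))
    m=(B[...,0]<-.095)&(B[...,0]>-.125)&(B[...,1]>-.07)&(B[...,1]<.07)&(B[...,2]>.1)&(B[...,2]<.26)
    q=B[m]; c=np.polyfit(q[:,1],q[:,2],1); v=np.argsort(-q[:,2])[:12]
    print("rod n",len(q),"ang",np.arctan(c[0]).round(4),"tip",q[v].mean(0).round(4))
E
python3 - <<'E'
from h import *
st(); s=snap("scene"); rodang(s); hoodang(s); save(s,"sc7.png",(270,60,470,260),4)
E
```

```text
t 19.6 ee [0.4067 0.2027 0.2692] w 0.044 F [-0.   0.4  0.6] q [ 21.2 -17.2  86.6   1.4 109.6 -74.9]
[[-0.993, -0.114, 0.007], [-0.114, 0.993, 0.027], [-0.01, 0.026, -1.0]]
rod n 281 ang 0.8067 tip [-0.1105  0.0611  0.2318]
hood from cloud: n 2702 ang 1.6187125988475324 y at z=.095 0.09911433289222639
```

View pics/sc7.png

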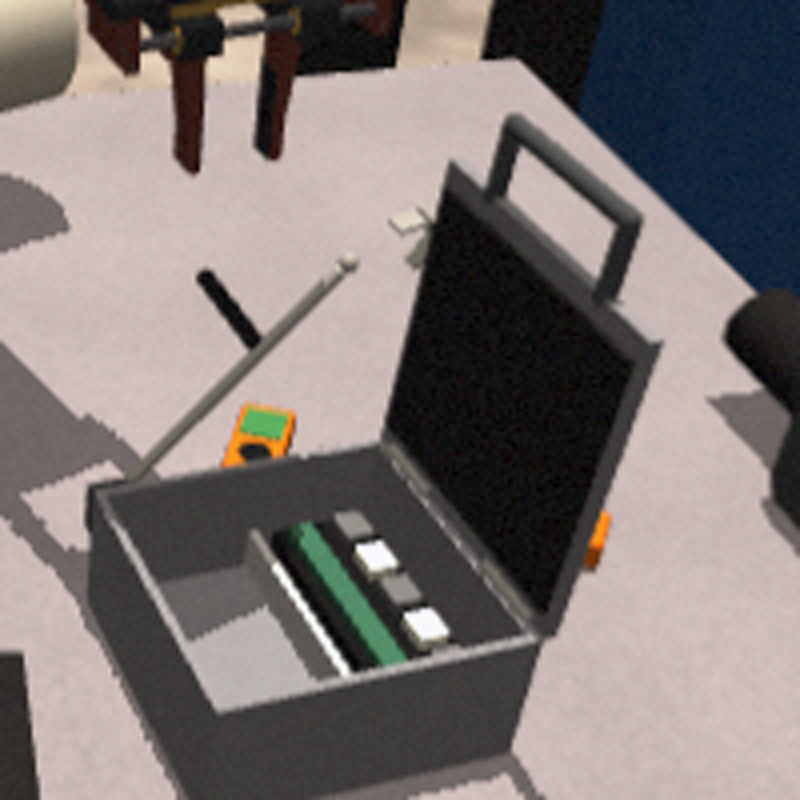

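The rod slipped back to 0.807 when I eased off. I'm gripping it again and will push it to the stop, then open at the stop without easing off.

Request:
send_rows(increments="0 0 0.04 0; 0 0 0.08 0; 0 0 0.1 0; 0 0 0.104 0; 0 0 0.104 0")

```text
clock: 20.15
ee_pos: [0.406, 0.205, 0.1615]
tool_rot: [[-0.994, -0.114, 0.001], [-0.114, 0.993, 0.025], [-0.004, 0.025, -1.0]]
ft_force: [0.0, 0.2, 0.3]
width: 0.044
```

Request:
send_rows(increments="0 0 0 0; 0 0 0 0; 0 0 0 0; 0 0 0 0; 0 0 0 0; 0 0 0 0", grip=1, newtons=25)

```text
clock: 20.75
ee_pos: [0.4063, 0.2054, 0.1622]
tool_rot: [[-0.993, -0.114, 0.002], [-0.114, 0.993, 0.026], [-0.005, 0.026, -1.0]]
ft_force: [-0.4, 2.3, 2.2]
width: 0.0113
```

Request:
send_rows(increments="0 -0.003 -0.003 0; 0 -0.005 -0.005 0; 0 -0.007 -0.006 0; 0 -0.008 -0.007 0; 0 -0.008 -0.007 0")

```text
clock: 21.25
ee_pos: [0.4067, 0.2, 0.1673]
tool_rot: [[-0.993, -0.116, 0.0], [-0.116, 0.993, 0.032], [-0.004, 0.032, -0.999]]
ft_force: [2.7, 15.5, -9.7]
width: 0.0111
```

Run:
```python
from h import *
s=snap("scene"); rodang(s); hoodang(s)
```

```text
rod n 286 ang 0.8563 tip [-0.1103  0.053   0.2385]
hood from cloud: n 2685 ang 1.6186964091677047 y at z=.095 0.09905968603463167
```

Request:
send_rows(increments="0 0 0 0; 0 0 0 0; 0 0 0 0; 0 0 0 0; 0 0 -0.02 0; 0 0 -0.05 0; 0 0 -0.09 0; 0 0 -0.13 0", grip=0)

```text
clock: 22.1
ee_pos: [0.4064, 0.1954, 0.2986]
tool_rot: [[-0.993, -0.116, -0.0], [-0.116, 0.993, 0.031], [-0.003, 0.031, -1.0]]
ft_force: [0.5, -0.3, -0.3]
width: 0.0436
```

Run:
```python
from h import *
st();s=snap("scene"); rodang(s); hoodang(s)
p=frombox([-.0,.12,0]);print(p)
a=1.6187+A0
b=[.001*0+(.6073-BC[0]), .0990+.004-.242*np.cos(a),.095+.242*np.sin(a)]; print("handle est box",b,"world",frombox(b))
```

```text
t 22.1 ee [0.4064 0.1954 0.2986] w 0.0436 F [ 0.5 -0.3 -0.3] q [ 20.1 -16.5  83.1   1.8 112.8 -75.9]
[[-0.993, -0.116, -0.0], [-0.116, 0.993, 0.031], [-0.003, 0.031, -1.0]]
rod n 288 ang 0.8559 tip [-0.11    0.0535  0.2384]
hood from cloud: n 2700 ang 1.6183026272011742 y at z=.095 0.0991607621088608
[0.57565658 0.33314263 0.        ]
handle est box [np.float64(-2.5964302242664772e-05), np.float64(0.11858208393956962), np.float64(0.3364978233030273)] world [0.57577897 0.33172976 0.33649782]
```

The rod is at its stop: 0.856, tip at z 0.238. The hood is still at 1.618. I'm going back to the hood bar to lower it onto the tip.

Run:
```python
from h import *
to(.48,.26,.40,186)
to(.576,.332,.40,186)
```

```text
from [0.4073 0.1956 0.3062] yaw -173.36 | row: -0.0809 0.0586 -0.0908 0.64 dist 0.135 F [-3.3 -1.3  3.7] w 0.0438 t 22.15 tilt [ 0.01   0.035 -0.999]
from [0.4073 0.1956 0.3062] yaw -173.36 | row: -0.1846 0.1189 -0.0874 0.64 dist 0.236 F [-3.3 -1.3  3.7] w 0.0438 t 22.15 tilt [ 0.01   0.035 -0.999]
```

Request:
send_rows(increments="0 0 -0.04 0; -0.01 0.01 -0.08 0.3; -0.05 0.03 -0.09 0.6; -0.09 0.06 -0.09 0.6; -0.13 0.085 -0.088 0.6; -0.165 0.106 -0.088 0.6; -0.185 0.119 -0.087 0.6; -0.185 0.119 -0.087 0.6")

```text
clock: 22.95
ee_pos: [0.5789, 0.3337, 0.3944]
tool_rot: [[-0.994, -0.106, 0.004], [-0.106, 0.994, 0.032], [-0.007, 0.031, -0.999]]
ft_force: [0.4, -0.6, -0.4]
width: 0.0438
```

Run:
```python
from h import *
to(.576,.3317,.317,186)
s=snap("scene"); B=tobox(cloud(s))
m=(abs(B[...,0])<.06)&(B[...,2]>.325)&(B[...,2]<.36)&(B[...,1]>.08)&(B[...,1]<.16)
q=B[m]; print(len(q),np.percentile(q,[2,50,98],axis=0))
save(s,"sc8.png",(350,20,512,200),4)
```

```text
from [0.5789 0.3337 0.3944] yaw -173.94 | row: 0.0036 -0.0041 0.0773 0.06 dist 0.077 F [ 0.4 -0.6 -0.4] w 0.0438 t 22.95 tilt [ 0.004  0.032 -0.999]
302 [[-0.05688803  0.11042922  0.32646804]
 [ 0.00711158  0.11339953  0.33949619]
 [ 0.05825396  0.12079006  0.34329934]]
```

View pics/sc8.png

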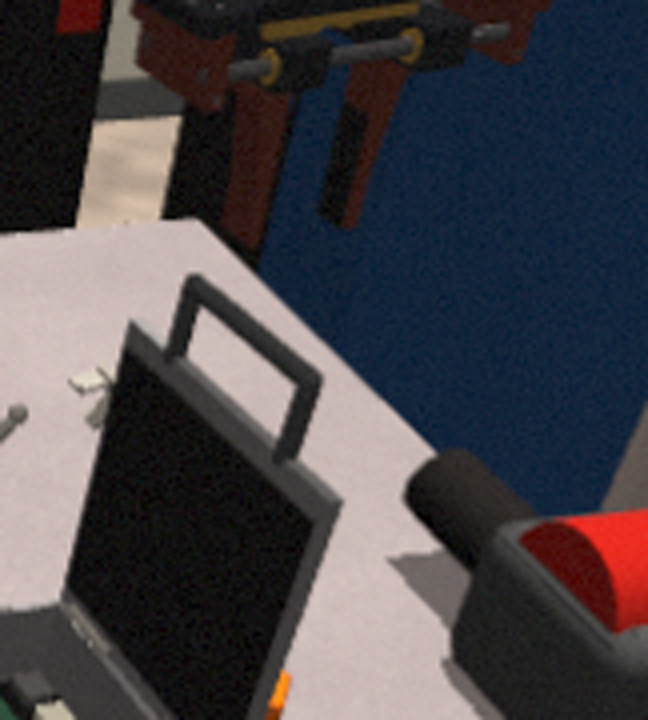

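Request:
send_rows(increments="0.003 -0.004 0.02 0; 0.003 -0.004 0.045 0; 0.003 -0.004 0.065 0; 0.003 -0.004 0.078 0; 0.003 -0.004 0.08 0; 0.003 -0.004 0.08 0")

```text
clock: 23.6
ee_pos: [0.5747, 0.3302, 0.318]
tool_rot: [[-0.994, -0.105, 0.007], [-0.105, 0.994, 0.033], [-0.011, 0.032, -0.999]]
ft_force: [-0.3, -0.1, 0.8]
width: 0.0436
```

Request:
send_rows(increments="0 0 0 0; 0 0 0 0; 0 0 0 0; 0 0 0 0; 0 0 0 0; 0 0 0 0", grip=1, newtons=20)

```text
clock: 24.2
ee_pos: [0.5748, 0.3303, 0.3181]
tool_rot: [[-0.994, -0.105, 0.008], [-0.105, 0.994, 0.033], [-0.011, 0.032, -0.999]]
ft_force: [-0.3, 1.1, 1.3]
width: 0.0112
```

Run:
```python
from h import *
s=snap("scene"); hoodang(s); rodang(s)
a=hood(0,1.30,.05,yb=.252)
```

```text
hood from cloud: n 2689 ang 1.6187497804826774 y at z=.095 0.09902327528760449
rod n 286 ang 0.8536 tip [-0.1097  0.0535  0.2388]
hood a 1.619 rad 0.2426 x' 0.6060 F [ 0.2 -0.   1.7] w 0.0113 t 24.25 tilt [ 0.008  0.033 -0.999]
0.0000 -0.0121 -0.0002 (1.57); 0.0000 -0.0242 -0.0005 (1.52); 0.0000 -0.0363 -0.0002 (1.47); 0.0000 -0.0484 0.0008 (1.42); 0.0001 -0.0604 0.0023 (1.37); 0.0001 -0.0723 0.0045 (1.32); 0.0001 -0.0769 0.0054 (1.30); 0.0001 -0.0769 0.0054 (1.30)
```

Request:
send_rows(increments="0 -0.008 0 0; 0 -0.02 0 0; 0 -0.032 0 0; 0 -0.044 0.0005 0; 0 -0.056 0.002 0; 0 -0.066 0.0035 0; 0 -0.072 0.0045 0; 0 -0.072 0.0045 0")

```text
clock: 25.05
ee_pos: [0.5824, 0.2567, 0.3108]
tool_rot: [[-0.995, -0.103, 0.006], [-0.102, 0.994, 0.031], [-0.009, 0.03, -1.0]]
ft_force: [-1.9, -3.3, 1.8]
width: 0.0115
```

Run:
```python
from h import *
s=snap("scene"); hoodang(s); save(s,"sc9.png",(330,40,492,190),4.5)
a=hood(0,1.24,.02,yb=.252)
```

```text
hood from cloud: n 1747 ang 1.3132824460154335 y at z=.095 0.09888327157761201
hood a 1.313 rad 0.2419 x' 0.6059 F [-3.1 -2.7  2.3] w 0.0116 t 25.1 tilt [ 0.006  0.031 -1.   ]
0.0000 -0.0047 0.0010 (1.29); 0.0000 -0.0094 0.0021 (1.27); 0.0000 -0.0141 0.0034 (1.25); 0.0000 -0.0171 0.0042 (1.24); 0.0000 -0.0171 0.0042 (1.24); 0.0000 -0.0171 0.0042 (1.24); 0.0000 -0.0171 0.0042 (1.24); 0.0000 -0.0171 0.0042 (1.24)
```

View pics/sc9.png

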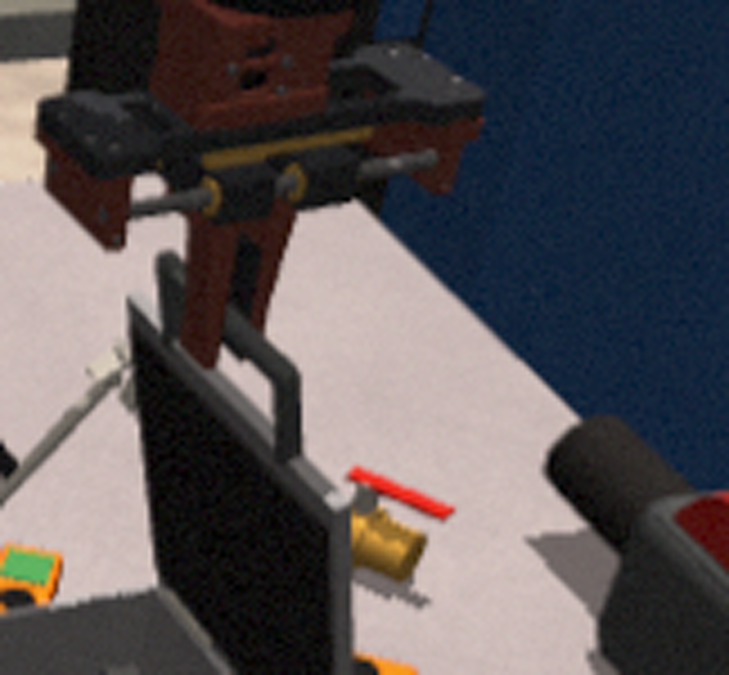

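The hood is at 1.313 and the rod tip is lined up with the socket at crop (118,360). I'm going on slowly.

Request:
send_rows(increments="0 -0.004 0.001 0; 0 -0.008 0.002 0; 0 -0.011 0.003 0; 0 -0.014 0.0034 0; 0 -0.014 0.0034 0")

```text
clock: 25.6
ee_pos: [0.5838, 0.2429, 0.3068]
tool_rot: [[-0.995, -0.103, 0.006], [-0.102, 0.994, 0.03], [-0.009, 0.03, -1.0]]
ft_force: [-2.2, 1.7, 2.1]
width: 0.0116
```

Run:
```python
from h import *
s=snap("scene"); hoodang(s); rodang(s); save(s,"sc10.png",(330,40,492,190),4.5)
a=hood(0,1.24,.02,yb=.252)
```

```text
hood from cloud: n 1531 ang 1.2572417709306694 y at z=.095 0.09857009563459143
rod n 363 ang 0.8453 tip [-0.1094  0.0503  0.2499]
hood a 1.252 rad 0.2417 x' 0.6058 F [-2.2  0.4  1.6] w 0.0113 t 25.65 tilt [ 0.006  0.03  -1.   ]
-0.0000 -0.0029 0.0005 (1.24); -0.0000 -0.0029 0.0005 (1.24); -0.0000 -0.0029 0.0005 (1.24); -0.0000 -0.0029 0.0005 (1.24); -0.0000 -0.0029 0.0005 (1.24); -0.0000 -0.0029 0.0005 (1.24); -0.0000 -0.0029 0.0005 (1.24); -0.0000 -0.0029 0.0005 (1.24)
```

View pics/sc10.png

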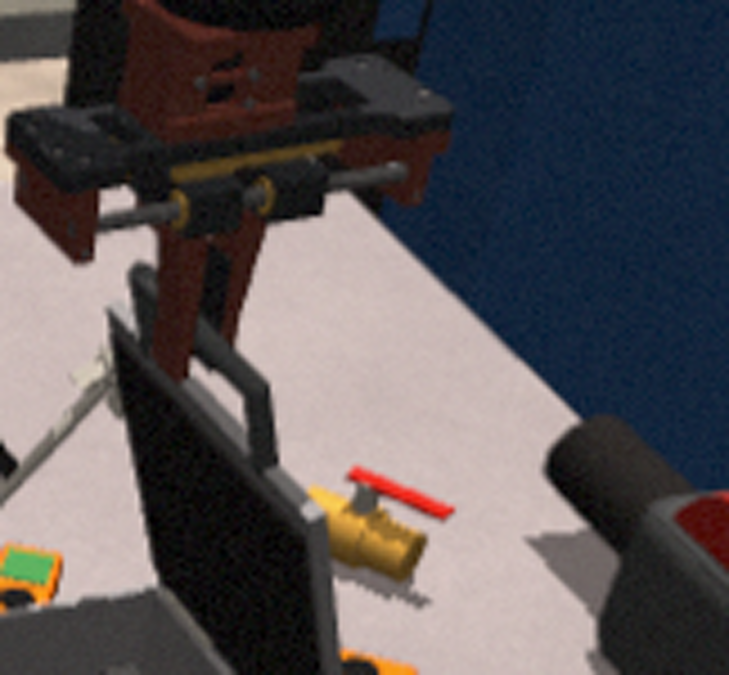

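Request:
send_rows(increments="0 -0.002 0.0005 0; 0 -0.004 0.001 0; 0 -0.005 0.001 0; 0 -0.005 0.001 0")

```text
clock: 26.05
ee_pos: [0.584, 0.2415, 0.3064]
tool_rot: [[-0.994, -0.107, 0.007], [-0.107, 0.994, 0.036], [-0.011, 0.035, -0.999]]
ft_force: [-1.0, 12.3, 4.0]
width: 0.0112
```

Run:
```python
from h import *
s=snap("scene"); hoodang(s); rodang(s)
a=hood(yb=.252)
```

```text
hood from cloud: n 1501 ang 1.2509191973763893 y at z=.095 0.09856669736911702
rod n 360 ang 0.8517 tip [-0.1076  0.0485  0.2503]
hood a 1.245 rad 0.2418 x' 0.6059 F [-1.2 13.7  4. ] w 0.0114 t 26.1 tilt [ 0.007  0.036 -0.999]
```

The hood now resists with about 13 N at 1.25, so the tip is bearing in the socket. I'm releasing and retreating straight up.

Request:
send_rows(increments="0 0 0 0; 0 0 0 0; 0 0 0 0; 0 0 0 0; 0 0 -0.02 0; 0 0 -0.05 0; 0 0 -0.09 0; 0 0 -0.09 0", grip=0)

```text
clock: 26.9
ee_pos: [0.5835, 0.2377, 0.4031]
tool_rot: [[-0.994, -0.107, 0.017], [-0.106, 0.994, 0.039], [-0.021, 0.037, -0.999]]
ft_force: [-0.9, -1.0, 1.0]
width: 0.044
```

Run:
```python
from h import *
st();s=snap("scene"); hoodang(s); rodang(s); save(s,"sc11.png",(310,60,470,220),4.5)
t=snap("top"); save(t,"top11.png",(100,100,460,290),2.2)
```

```text
t 26.9 ee [0.5835 0.2377 0.4031] w 0.044 F [-0.9 -1.   1. ] q [ 18.1  16.2  39.3   2.2 122.9 -76.8]
[[-0.994, -0.107, 0.017], [-0.106, 0.994, 0.039], [-0.021, 0.037, -0.999]]
hood from cloud: n 1537 ang 1.2562995866248186 y at z=.095 0.09851565815555471
rod n 357 ang 0.8455 tip [-0.1104  0.0499  0.2485]
```

View pics/sc11.png

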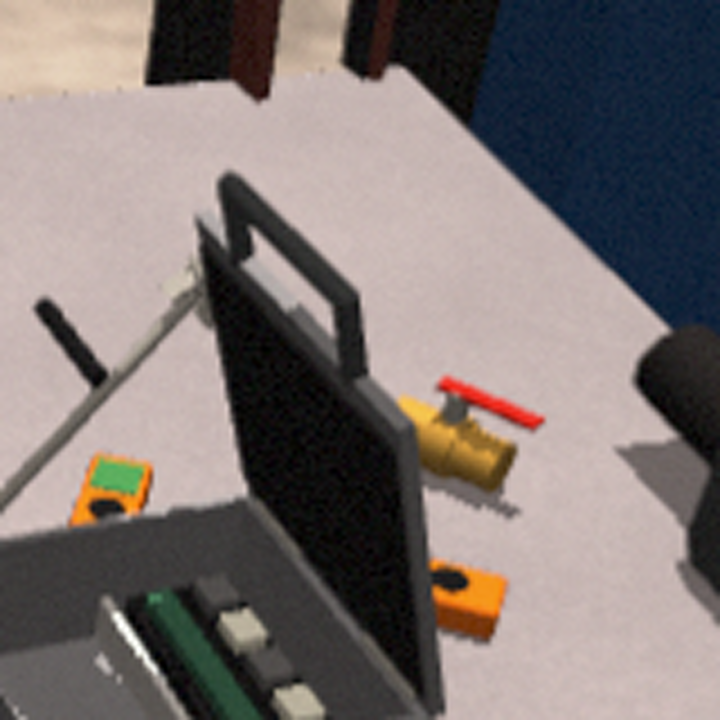

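View pics/top11.png

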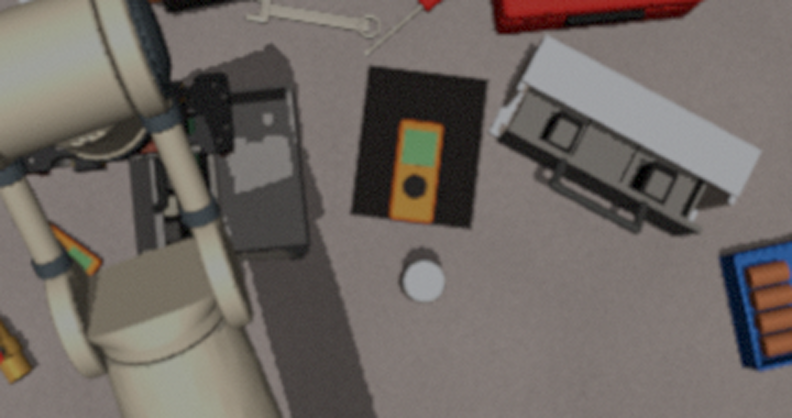

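The hood is seated at 1.256, with the tip in the socket at crop (205,290). The top picture shows the meter has been knocked toward the mat's near edge, at (415,172). I'm measuring it and will put it back in the middle.

Run:
```python
from h import *
t=snap("top"); P=cloud(t); Z=P[...,2]
hsv=cv2.cvtColor(t["img"],cv2.COLOR_RGB2HSV)
m=(Z>.024)&(Z<.045)&(P[...,0]>.48)&(P[...,0]<.75)&(P[...,1]<.06)&(P[...,1]>-.14)
m=cv2.morphologyEx(m.astype(np.uint8),cv2.MORPH_OPEN,np.ones((3,3)))
q=P[m>0]; print(len(q),cv2.minAreaRect((q[:,:2]*1000).astype(np.float32)),np.median(q[:,2]))
m=(t["img"].max(2)<55)&(Z<.02)&(P[...,0]>.5)&(P[...,0]<.75)&(P[...,1]<.08)&(P[...,1]>-.15)
m=cv2.morphologyEx(m.astype(np.uint8),cv2.MORPH_OPEN,np.ones((5,5)))
q=P[m>0];print("mat",cv2.minAreaRect((q[:,:2]*1000).astype(np.float32)))
st()
```

```text
905 ((591.2266235351562, -33.62773895263672), (56.115745544433594, 130.20968627929688), 82.87760162353516) 0.03652705331663704
mat ((627.8010864257812, -39.15034484863281), (155.24996948242188, 195.69351196289062), 82.92891693115234)
t 27.05 ee [0.5837 0.238  0.3955] w 0.0436 F [ 0.2 -0.  -0.7] q [ 18.1  16.3  40.    2.2 122.7 -76.9]
[[-0.994, -0.107, 0.007], [-0.106, 0.994, 0.036], [-0.011, 0.035, -0.999]]
```

Run:
```python
from h import *
to(.5912,-.0336,.30,172.9)
```

```text
from [0.5837 0.238  0.3955] yaw -173.89 | row: 0.0225 -0.2740 0.0858 13.21 dist 0.288 F [ 0.2 -0.  -0.7] w 0.0436 t 27.05 tilt [ 0.007  0.036 -0.999]
```

Request:
send_rows(increments="0 -0.03 0 0; 0 -0.075 0 2; 0.005 -0.12 0.005 4; 0.01 -0.17 0.03 8; 0.015 -0.215 0.06 12; 0.022 -0.255 0.08 13.2; 0.022 -0.274 0.086 13.2; 0.022 -0.274 0.086 13.2", grip=-1)

```text
clock: 27.85
ee_pos: [0.5903, -0.0367, 0.2944]
tool_rot: [[-0.992, 0.128, -0.001], [0.128, 0.991, 0.036], [0.006, 0.035, -0.999]]
ft_force: [0.2, 0.0, -0.2]
width: 0.0874
```

Run:
```python
from h import *
to(.5912,-.0336,.013,172.9)
```

```text
from [ 0.5903 -0.0367  0.2944] yaw 172.64 | row: -0.0021 -0.0068 0.2814 -0.26 dist 0.281 F [ 0.2  0.  -0.2] w 0.0874 t 27.85 tilt [-0.001  0.036 -0.999]
```

Request:
send_rows(increments="-0.002 -0.001 0.04 0; -0.002 -0.002 0.085 0; -0.002 -0.003 0.13 0; -0.002 -0.0045 0.175 0; -0.002 -0.0055 0.22 0; -0.002 -0.006 0.25 0; -0.002 -0.007 0.27 0; -0.002 -0.007 0.28 0")

```text
clock: 28.65
ee_pos: [0.589, -0.0325, 0.0108]
tool_rot: [[-0.992, 0.127, -0.007], [0.127, 0.991, 0.037], [0.011, 0.036, -0.999]]
ft_force: [-0.2, 0.2, 0.1]
width: 0.0878
```

Request:
send_rows(increments="0 0 0 0; 0 0 0 0; 0 0 0 0; 0 0 0 0; 0 0 0 0; 0 0 0 0; 0 0 0 0", grip=1, newtons=20)

```text
clock: 29.35
ee_pos: [0.5899, -0.0325, 0.0123]
tool_rot: [[-0.992, 0.127, -0.004], [0.127, 0.991, 0.037], [0.009, 0.036, -0.999]]
ft_force: [-0.4, 1.3, 5.4]
width: 0.0561
```

Run:
```python
from h import *
to(.6275,-.038,.020,172.9)
```

```text
from [ 0.5899 -0.0325  0.0123] yaw 172.71 | row: -0.0380 -0.0004 -0.0081 -0.19 dist 0.039 F [-0.4  1.3  5.4] w 0.0561 t 29.35 tilt [-0.004  0.037 -0.999]
```

Request:
send_rows(increments="0 0 -0.006 0; -0.01 0 -0.009 0; -0.022 0 -0.009 0; -0.033 0 -0.009 0; -0.038 0 -0.009 0; -0.038 0 -0.005 0; -0.038 0 -0.001 0; -0.038 0 0 0")

```text
clock: 30.15
ee_pos: [0.6271, -0.0373, 0.0121]
tool_rot: [[-0.992, 0.127, -0.005], [0.127, 0.991, 0.036], [0.009, 0.036, -0.999]]
ft_force: [-2.8, 0.4, 4.4]
width: 0.0562
```

Request:
send_rows(increments="0 0 0 0; 0 0 0 0; 0 0 0 0; 0 0 0 0; 0 0 -0.02 0; 0 0 -0.06 0; 0 0 -0.11 0; 0 0 -0.16 0", grip=-1)

```text
clock: 30.95
ee_pos: [0.6273, -0.0431, 0.1731]
tool_rot: [[-0.992, 0.127, -0.006], [0.127, 0.991, 0.037], [0.01, 0.036, -0.999]]
ft_force: [0.5, 0.4, 0.3]
width: 0.0878
```

Run:
```python
from h import *
st()
s=snap("wrist"); save(s,"w12.png",scale=1.5); P=cloud(s);Z=P[...,2]
t=snap("scene"); save(t,"sc12.png",scale=1.5); hoodang(t)
```

```text
t 30.95 ee [ 0.6273 -0.0431  0.1731] w 0.0878 F [0.5 0.4 0.3] q [ -8.2   9.9  70.5   2.1 100.3 -90.5]
[[-0.992, 0.127, -0.006], [0.127, 0.991, 0.037], [0.01, 0.036, -0.999]]
hood from cloud: n 1536 ang 1.2561194407773653 y at z=.095 0.0985388785428559
```

View pics/sc12.png

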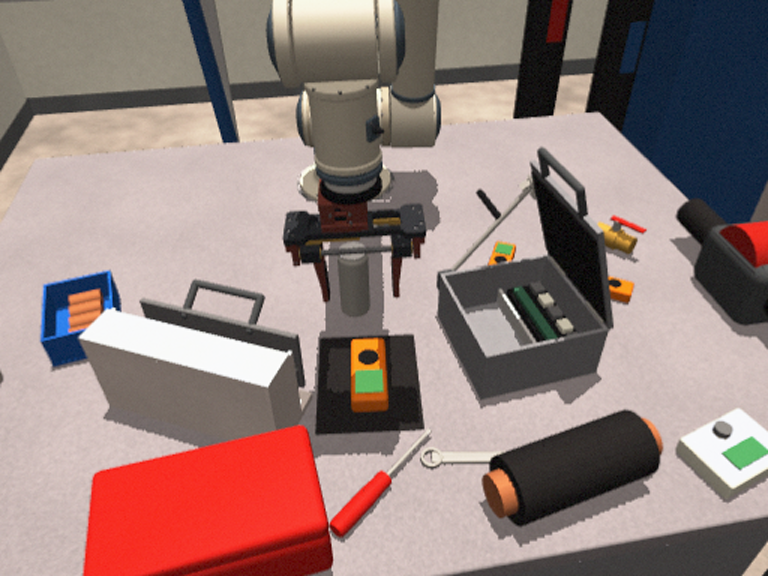

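View pics/w12.png

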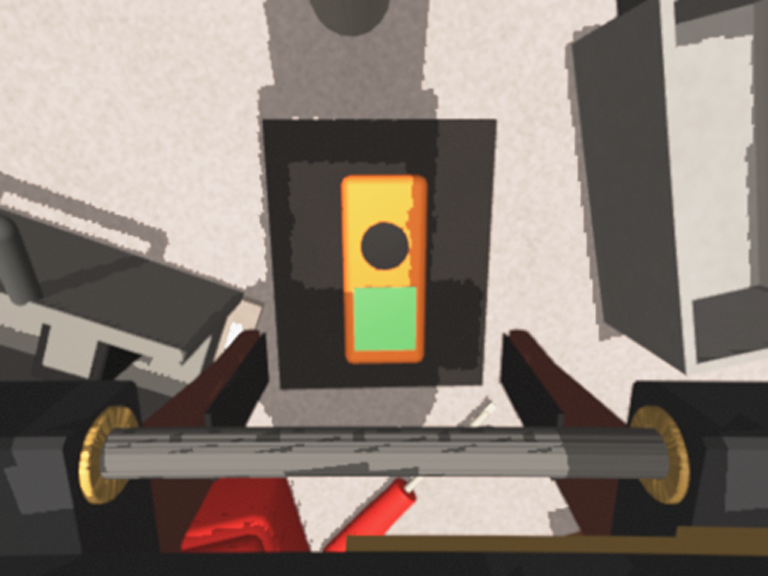

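The meter is back in the middle of the mat, wrist picture (385,268). The hood is propped at 1.256. Before planning the tray approach I'm checking how far the wrist camera sticks out from the gripper.

Run:
```python
from h import *
s=snap("scene"); print([np.round(np.array(proj(s,p))*1.5) for p in ([.648,.338,.49],[.577,.331,.3276],[.577,.331,.41],[.577,.331,.49])])
im=cv2.imread("pics/sc3.png"); c=im[0:180,540:768]; cv2.imwrite("pics/sc3c.png",cv2.resize(c,None,fx=3.3,fy=3.3,interpolation=cv2.INTER_CUBIC))
w=snap("wrist"); R,t=RT(w); print((-R.T@t), r.sense()["ee_pos"])
```

```text
[array([684.,  61.]), array([618., 160.]), array([632., 103.]), array([648.,  41.])]
[ 0.55864171 -0.04108994  0.34076045] [ 0.62871408 -0.04330155  0.17417639]
```

View pics/sc3c.png

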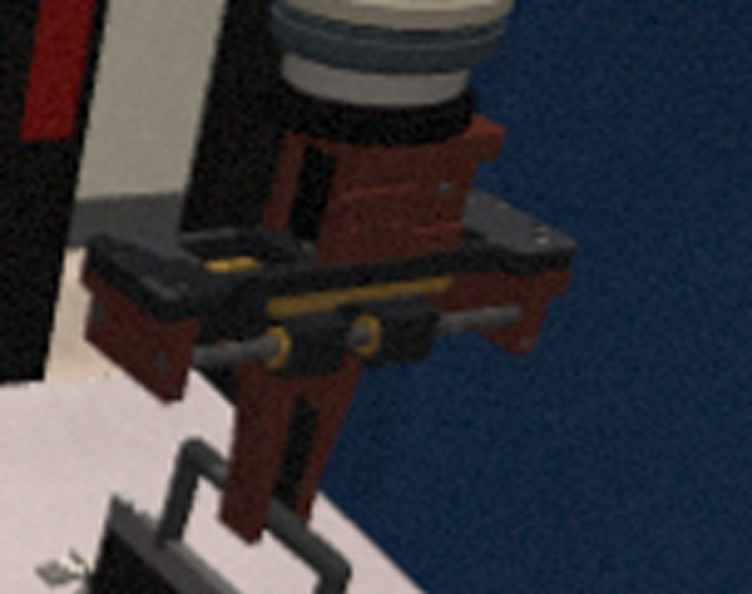

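Run:
```python
from h import *
p=np.array(r.sense()["ee_pos"])
for n in("scene","top"):
    s=snap(n);P=cloud(s)-p
    for h in np.arange(0,.62,.03):
        m=(P[...,2]>h)&(P[...,2]<h+.03)&(abs(P[...,1])<.2)&(abs(P[...,0])<.25)
        q=P[m]
        if len(q)>5: print(n,h.round(2),len(q),"x",np.percentile(q[:,0],[1,99]).round(3),"y",np.percentile(q[:,1],[1,99]).round(3))
```

```text
scene 0.0 100 x [-0.012  0.018] y [-0.054  0.05 ]
scene 0.03 152 x [-0.013  0.018] y [-0.058  0.053]
scene 0.06 146 x [-0.013  0.041] y [-0.085  0.072]
scene 0.09 1254 x [-0.035  0.042] y [-0.092  0.075]
scene 0.12 1243 x [-0.038  0.041] y [-0.088  0.084]
scene 0.15 463 x [-0.015  0.037] y [-0.047  0.03 ]
scene 0.18 498 x [0.    0.039] y [-0.044  0.03 ]
scene 0.21 697 x [0.003 0.039] y [-0.045  0.03 ]
scene 0.24 723 x [0.006 0.038] y [-0.045  0.028]
scene 0.27 753 x [-0.062  0.039] y [-0.046  0.039]
scene 0.3 1088 x [0.009 0.045] y [-0.073  0.044]
scene 0.33 1878 x [-0.169  0.052] y [-0.081  0.053]
scene 0.36 2401 x [-0.007  0.05 ] y [-0.078  0.052]
scene 0.39 348 x [-0.013  0.03 ] y [-0.07   0.044]
top 0.06 14 x [-0.043 -0.024] y [-0.077  0.072]
top 0.09 321 x [-0.042  0.029] y [-0.076  0.081]
top 0.12 424 x [-0.038  0.04 ] y [-0.075  0.084]
top 0.15 65 x [-0.038 -0.021] y [-0.045  0.021]
top 0.18 29 x [-0.04  -0.024] y [-0.028  0.023]
top 0.21 100 x [-0.04  -0.017] y [-0.036  0.026]
top 0.24 70 x [-0.038 -0.022] y [-0.027  0.021]
top 0.27 104 x [-0.171 -0.028] y [-0.036  0.072]
top 0.3 261 x [-0.238 -0.033] y [-0.039  0.075]
top 0.33 3150 x [-0.247 -0.023] y [-0.061  0.071]
top 0.36 4515 x [-0.248  0.041] y [-0.075  0.063]
top 0.39 666 x [-0.021  0.029] y [-0.071  0.045]
```

The camera has no body sticking out. The gripper is ±38 mm across its narrow side and the wrist housing starts about 0.30 m above the TCP, so a jaw-along-x approach in the tray clears the propped hood. Next is the bin bar.

Request:
send_rows(increments="0 0 -0.04 8; 0.02 -0.05 -0.08 16; 0.04 -0.1 -0.11 24; 0.06 -0.14 -0.12 32; 0.063 -0.18 -0.12 40; 0.063 -0.2 -0.12 48; 0.063 -0.2 -0.12 56; 0.063 -0.2 -0.12 64")

```text
clock: 32.05
ee_pos: [0.5393, -0.2389, 0.2807]
tool_rot: [[-0.313, 0.95, -0.011], [0.949, 0.313, 0.039], [0.041, 0.002, -0.999]]
ft_force: [0.3, -0.2, 0.9]
width: 0.0879
```

Run:
```python
from h import *
to(.539,-.234,.30,61.7)
```

```text
from [ 0.5393 -0.2389  0.2807] yaw 108.23 | row: 0.0055 0.0013 -0.0191 46.53 dist 0.02 F [ 0.3 -0.2  0.9] w 0.0879 t 32.05 tilt [-0.011  0.039 -0.999]
```

Request:
send_rows(increments="0 0 0 8; 0 0 -0.01 16; 0 0 -0.02 24; 0.005 0 -0.02 32; 0.005 0 -0.02 40; 0.005 0 -0.02 46.5; 0.005 0 -0.02 46.5")

```text
clock: 32.75
ee_pos: [0.5377, -0.2347, 0.2982]
tool_rot: [[0.475, 0.88, -0.015], [0.88, -0.474, 0.041], [0.029, -0.033, -0.999]]
ft_force: [-0.1, 0.1, 0.7]
width: 0.0877
```

Run:
```python
from h import *
to(.539,-.234,.30,61.7)
s=snap("wrist"); save(s,"w13.png",scale=1.5); W=cloud(s); np.save("W13.npy",W)
hf=hsv=None
t=snap("top"); save(t,"top13.png",(310,80,470,220),4); P=cloud(t); np.save("P13.npy",P)
for n,C in(("w",W),("t",P)):
    Z=C[...,2]
    m=(Z>.141)&(Z<.153)&(C[...,0]>.5)&(C[...,0]<.8)&(C[...,1]<-.1)&(C[...,1]>-.5)
    m=cv2.morphologyEx(m.astype(np.uint8),cv2.MORPH_OPEN,np.ones((9,9)))
    q=C[m>0]
    if len(q)>50: print(n,"roof",cv2.minAreaRect((q[:,:2]*1000).astype(np.float32)),len(q))
    m=(Z>.13)&(Z<.158)&(C[...,0]>.42)&(C[...,0]<.66)&(C[...,1]<-.12)&(C[...,1]>-.36)
    th=np.deg2rad(-28.3);e=np.array([[np.cos(th),np.sin(th)],[-np.sin(th),np.cos(th)]])
    q=C[m]; b=q[:,:2]@e.T
    h,ed=np.histogram(b[:,0],bins=np.arange(.54,.68,.004)); print(list(zip(ed.round(3).tolist(),h.tolist())))
```

```text
from [ 0.5377 -0.2347  0.2982] yaw 61.65 | row: 0.0013 0.0007 -0.0018 -0.05 dist 0.002 F [-0.1  0.1  0.7] w 0.0877 t 32.75 tilt [-0.015  0.041 -0.999]
w roof ((617.9348754882812, -245.0989990234375), (230.36801147460938, 160.60104370117188), 61.39712142944336) 14498
[(0.54, 0), (0.544, 0), (0.548, 0), (0.552, 0), (0.556, 0), (0.56, 0), (0.564, 0), (0.568, 0), (0.572, 0), (0.576, 50), (0.58, 389), (0.584, 456), (0.588, 436), (0.592, 81), (0.596, 91), (0.6, 82), (0.604, 90), (0.608, 74), (0.612, 63), (0.616, 34), (0.62, 2), (0.624, 0), (0.628, 0), (0.632, 0), (0.636, 0), (0.64, 0), (0.644, 0), (0.648, 0), (0.652, 0), (0.656, 0), (0.66, 0), (0.664, 0), (0.668, 0), (0.672, 0)]
t roof ((677.364013671875, -236.73562622070312), (160.69256591796875, 64.86095428466797), 61.918365478515625) 1043
[(0.54, 0), (0.544, 0), (0.548, 0), (0.552, 0), (0.556, 0), (0.56, 0), (0.564, 0), (0.568, 0), (0.572, 0), (0.576, 23), (0.58, 47), (0.584, 55), (0.588, 21), (0.592, 7), (0.596, 6), (0.6, 6), (0.604, 6), (0.608, 4), (0.612, 4), (0.616, 1), (0.62, 4), (0.624, 3), (0.628, 0), (0.632, 0), (0.636, 0), (0.64, 0), (0.644, 0), (0.648, 0), (0.652, 0), (0.656, 0), (0.66, 0), (0.664, 0), (0.668, 0), (0.672, 0)]
```

View pics/w13.png

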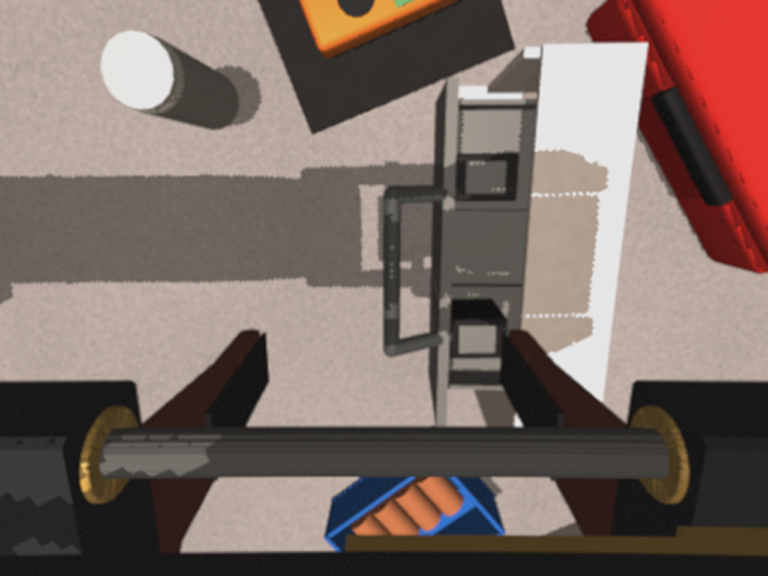

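Run:
```python
from h import *
C=np.load("W13.npy")
for deg in(-28.3,-28.0,-28.6):
    th=np.deg2rad(deg);e=np.array([[np.cos(th),np.sin(th)],[-np.sin(th),np.cos(th)]])
    b=C.copy(); b[...,:2]=C[...,:2]@e.T
    m=(b[...,2]>.13)&(b[...,2]<.158)&(b[...,0]>.565)&(b[...,0]<.596)&(abs(b[...,1]-.05)<.12)
    q=b[m]; print(deg,len(q),"y",np.percentile(q[:,1],[.5,99.5]).round(4),"z top",np.percentile(q[:,2],95).round(4))
    for lo in np.arange(-.02,.1,.02):
        k=q[(q[:,1]>lo)&(q[:,1]<lo+.02)]
        if len(k)>20: print("  ",lo.round(2),np.percentile(k[:,0],[3,50,97]).round(4))
```

```text
-28.3 1412 y [-0.0112  0.1081] z top 0.1525
   -0.02 [0.5799 0.5881 0.5951]
   0.0 [0.5799 0.5854 0.5907]
   0.02 [0.58   0.5854 0.5916]
   0.04 [0.58   0.5853 0.5915]
   0.06 [0.58   0.5853 0.5913]
   0.08 [0.5801 0.5862 0.5931]
-28.0 1412 y [-0.0143  0.105 ] z top 0.1525
   -0.02 [0.5799 0.5875 0.5951]
   0.0 [0.58   0.5854 0.5907]
   0.02 [0.5801 0.586  0.5918]
   0.04 [0.5803 0.5856 0.5917]
   0.06 [0.5804 0.5857 0.5917]
   0.08 [0.5805 0.5867 0.5947]
-28.6 1424 y [-0.0081  0.1112] z top 0.1525
   -0.02 [0.5802 0.5876 0.5951]
   0.0 [0.5799 0.5854 0.5929]
   0.02 [0.5798 0.5853 0.5915]
   0.04 [0.5797 0.586  0.5913]
   0.06 [0.5797 0.585  0.591 ]
   0.08 [0.5796 0.5857 0.5908]
```

```bash
cat >> h.py <<'E'
THB=np.deg2rad(-28.3);EN=np.array([[np.cos(THB),np.sin(THB),0],[-np.sin(THB),np.cos(THB),0],[0,0,1]])
NC=EN@np.array([.6201,-.2788,0])
def tobin(P): return P@EN.T-NC
def frombin(p): return EN.T@(np.array(p)+NC)
def hop(a1=None,step=.07,n=8):
    s=r.sense();p=np.array(s["ee_pos"]);R=np.array(s["tool_rot"]);g=tobin(p-.019*R[:,2])
    a=np.arctan2(-.05-g[0],g[2]-.02)-.327; print("hop a %.3f rad %.4f y %.4f F"%(a,np.hypot(g[0]+.05,g[2]-.02),g[1]),np.round(s["ft_force"],1),"w",round(float(s["width"]),4),"t",s["clock"])
    if a1 is None: return
    o=[]
    for i in range(1,n+1):
        b=a+np.clip(a1-a,-step*i,step*i); d=np.array([-.05-.132*np.sin(b+.327)-g[0],0,.02+.132*np.cos(b+.327)-g[2]])
        o.append("%.4f %.4f %.4f (%.2f)"%(*(R.T@(EN.T@d)),b))
    print("; ".join(o))
E
python3 - <<'E'
from h import *
to(.5385,-.2342,.125,61.7)
E
```

```text
from [ 0.5378 -0.2348  0.299 ] yaw 61.87 | row: -0.0042 0.0058 0.1738 0.17 dist 0.174 F [ 0.8 -0.3  0.3] w 0.088 t 32.85 tilt [-0.014  0.041 -0.999]
```

Request:
send_rows(increments="-0.001 0.001 0.03 0; -0.002 0.003 0.07 0; -0.003 0.004 0.11 0; -0.004 0.005 0.14 0; -0.004 0.006 0.16 0; -0.004 0.006 0.17 0; -0.004 0.006 0.174 0; -0.004 0.006 0.174 0", grip=0.3)

```text
clock: 33.65
ee_pos: [0.5388, -0.2341, 0.125]
tool_rot: [[0.47, 0.882, -0.014], [0.882, -0.47, 0.041], [0.029, -0.031, -0.999]]
ft_force: [1.1, 0.1, -0.3]
width: 0.0317
```

Request:
send_rows(increments="0 0 0 0; 0 0 0 0; 0 0 0 0; 0 0 0 0; 0 0 0 0", grip=1, newtons=20)

```text
clock: 34.15
ee_pos: [0.538, -0.2337, 0.1265]
tool_rot: [[0.47, 0.882, -0.015], [0.882, -0.469, 0.041], [0.029, -0.033, -0.999]]
ft_force: [-5.9, 3.0, 4.4]
width: 0.0112
```

Run:
```python
from h import *
hop(.52,.065)
```

```text
hop a 0.003 rad 0.1327 y 0.0002 F [-5.9  3.   4.4] w 0.0112 t 34.15
-0.0001 -0.0077 0.0039 (0.07); -0.0001 -0.0154 0.0078 (0.13); -0.0002 -0.0228 0.0121 (0.20); -0.0003 -0.0299 0.0168 (0.26); -0.0005 -0.0367 0.0221 (0.33); -0.0006 -0.0432 0.0277 (0.39); -0.0007 -0.0492 0.0338 (0.46); -0.0009 -0.0546 0.0399 (0.52)
```

Request:
send_rows(increments="0 -0.0077 0.0038 0; 0 -0.0154 0.0077 0; 0 -0.0228 0.012 0; 0 -0.03 0.0167 0; 0 -0.0367 0.022 0; 0 -0.0432 0.0275 0; 0 -0.0492 0.0337 0; -0.001 -0.0546 0.0397 0")

```text
clock: 34.95
ee_pos: [0.4902, -0.2075, 0.0901]
tool_rot: [[0.47, 0.883, -0.01], [0.882, -0.469, 0.04], [0.03, -0.027, -0.999]]
ft_force: [6.4, 0.7, 3.2]
width: 0.0114
```

Run:
```python
from h import *
hop(.53,.065,3)
```

```text
hop a 0.504 rad 0.1322 y 0.0006 F [6.4 0.7 3.2] w 0.0114 t 34.95
-0.0001 -0.0020 0.0027 (0.53); -0.0001 -0.0020 0.0027 (0.53); -0.0001 -0.0020 0.0027 (0.53)
```

Request:
send_rows(increments="0 -0.002 0.002 0; 0 -0.002 0.002 0; 0 -0.002 0.002 0")

```text
clock: 35.25
ee_pos: [0.4888, -0.2067, 0.0883]
tool_rot: [[0.47, 0.883, -0.008], [0.882, -0.469, 0.039], [0.03, -0.026, -0.999]]
ft_force: [4.6, -2.0, 0.1]
width: 0.0114
```

Request:
send_rows(increments="0 0 0 0; 0 0 0 0; 0 0 0 0; 0 0 -0.02 0; 0 0 -0.05 0; 0 0 -0.1 0; 0 0 -0.15 0; 0 0 -0.2 0", grip=0)

```text
clock: 36.05
ee_pos: [0.4898, -0.2141, 0.2896]
tool_rot: [[0.47, 0.883, -0.01], [0.882, -0.469, 0.04], [0.03, -0.027, -0.999]]
ft_force: [1.0, -0.8, 1.1]
width: 0.0441
```

Run:
```python
from h import *
p=frombin([-.06,0,0]);print(p); to(p[0],p[1],.30,151.7)
t=snap("top"); save(t,"top14.png",(310,80,470,220),4.5)
```

```text
[ 0.56727136 -0.25035471  0.        ]
from [ 0.4898 -0.2141  0.2896] yaw 61.96 | row: 0.0048 0.0851 -0.0126 -89.74 dist 0.086 F [ 1.  -0.8  1.1] w 0.0441 t 36.05 tilt [-0.01   0.04  -0.999]
```

View pics/top14.png

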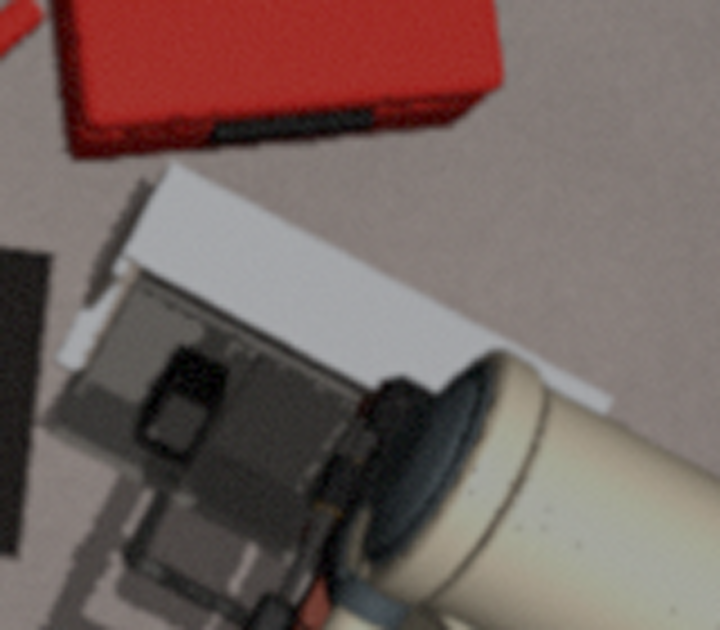

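The hopper is tilted and one module shows at crop (180,410). The arm hides the other. I'm turning and moving over the hopper for a wrist view.

Request:
send_rows(increments="0 0.01 -0.01 -8; 0 0.03 -0.012 -16; 0 0.05 -0.012 -24; 0 0.07 -0.012 -32; 0.005 0.085 -0.012 -40; 0.005 0.085 -0.012 -48; 0.005 0.085 -0.012 -56; 0.005 0.085 -0.012 -64", grip=-1)

```text
clock: 36.9
ee_pos: [0.5683, -0.2508, 0.3095]
tool_rot: [[-0.592, 0.806, 0.0], [0.805, 0.592, 0.034], [0.027, 0.02, -0.999]]
ft_force: [-0.2, -0.1, -0.5]
width: 0.0878
```

Request:
send_rows(increments="0 0 0 -8; 0 0 0 -16; 0 0 0 -24; 0 0 0 -26; 0 0 0 -26")

```text
clock: 37.4
ee_pos: [0.5682, -0.2507, 0.3088]
tool_rot: [[-0.886, 0.464, -0.001], [0.464, 0.885, 0.035], [0.017, 0.03, -0.999]]
ft_force: [0.9, 1.3, 0.5]
width: 0.0881
```

Run:
```python
from h import *
to(.5673,-.2504,.30,151.7)
s=snap("wrist"); save(s,"w15.png",scale=1.5); B=tobin(cloud(s)); np.save("W15.npy",B)
t=snap("top"); save(t,"top15.png",(310,80,470,220),4.5); np.save("P15.npy",tobin(cloud(t)))
```

```text
from [ 0.5682 -0.2507  0.3088] yaw 152.34 | row: 0.0008 -0.0004 0.0088 0.64 dist 0.009 F [0.9 1.3 0.5] w 0.0881 t 37.4 tilt [-0.001  0.035 -0.999]
```

View pics/w15.png

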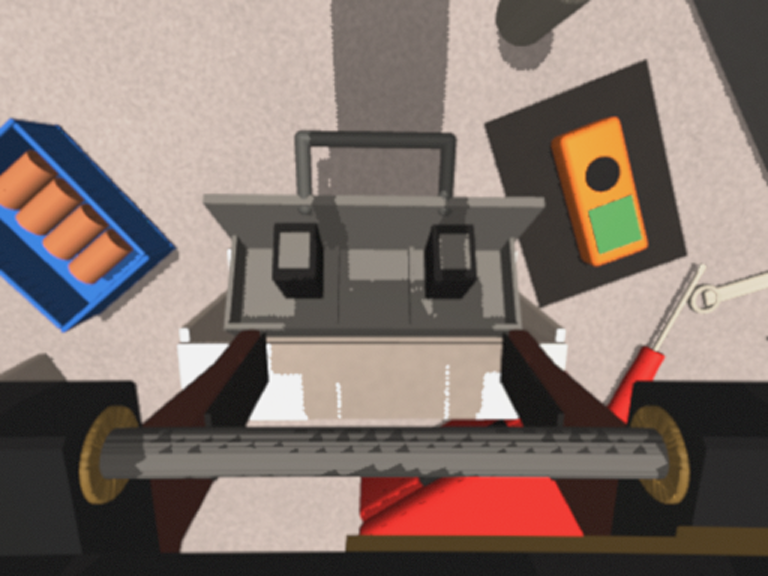

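Run:
```python
from h import *
B=np.load("W15.npy")
for nm,(u,v) in {"m1top":(294,250),"m1lowedge":(300,290),"m3top":(456,252),"floor mid":(375,265),"panel":(375,212),"bar":(375,138),"m1 front":(294,228),"m1 back":(297,276)}.items():
    u=int(u/1.5);v=int(v/1.5); print(nm,B[v-1:v+2,u-1:u+2].reshape(-1,3).mean(0).round(4))
for ylo in(-.11,.03):
    m=(B[...,1]>ylo)&(B[...,1]<ylo+.08)&(B[...,0]>-.14)&(B[...,0]<-.02)&(B[...,2]>.05)
    q=B[m]
    # module: width hist along y for z>.06
    h,e=np.histogram(q[:,1],bins=np.arange(ylo,ylo+.081,.004)); print(list(zip(e.round(3).tolist(),h.tolist())))
    for xl in np.arange(-.14,-.02,.01):
        k=q[(q[:,0]>xl)&(q[:,0]<xl+.01)&(abs(q[:,1]-(ylo+.04))<.012)]
        if len(k)>4: print(xl.round(2),len(k),np.percentile(k[:,2],[5,50,95]).round(4))
b=B[int(138/1.5),int(375/1.5)]
print("tilt from bar",np.arctan2(-.05-b[0],b[2]-.006-.02)-.327)
```

```text
m1top [-0.0627 -0.0672  0.0966]
m1lowedge [-0.0238 -0.0663  0.0784]
m3top [-0.0609  0.0657  0.0973]
floor mid [-0.0378 -0.0002  0.0339]
panel [-0.0938 -0.0013  0.1001]
bar [-0.1487 -0.0018  0.1134]
m1 front [-0.0785 -0.0682  0.0862]
m1 back [-0.0426 -0.0639  0.1072]
[(-0.11, 99), (-0.106, 96), (-0.102, 100), (-0.098, 99), (-0.094, 88), (-0.09, 80), (-0.086, 174), (-0.082, 224), (-0.078, 213), (-0.074, 228), (-0.07, 358), (-0.066, 544), (-0.062, 1438), (-0.058, 2771), (-0.054, 3202), (-0.05, 7728), (-0.046, 2150), (-0.042, 967), (-0.038, 1037), (-0.034, 983)]
-0.14 27 [0.11   0.1115 0.1132]
-0.13 34 [0.1081 0.1105 0.1118]
-0.12 27 [0.1084 0.11   0.1119]
-0.11 143 [0.1079 0.1104 0.112 ]
-0.1 163 [0.0939 0.1041 0.1113]
-0.09 1282 [0.0853 0.3999 0.4122]
-0.08 565 [0.0866 0.4121 0.4131]
-0.07 251 [0.093  0.0969 0.4118]
-0.06 180 [0.0983 0.1013 0.1042]
-0.05 168 [0.1033 0.106  0.1081]
-0.04 91 [0.0906 0.0989 0.1064]
-0.03 74 [0.0735 0.0803 0.0877]
[(0.03, 1219), (0.034, 1202), (0.038, 4448), (0.042, 6181), (0.046, 3031), (0.05, 1622), (0.054, 660), (0.058, 391), (0.062, 239), (0.066, 203), (0.07, 203), (0.074, 204), (0.078, 178), (0.082, 72), (0.086, 83), (0.09, 99), (0.094, 90), (0.098, 89), (0.102, 100), (0.106, 88)]
-0.14 7 [0.1074 0.1093 0.1101]
-0.13 5 [0.1084 0.1092 0.1097]
-0.11 120 [0.1079 0.11   0.1123]
-0.1 338 [0.0958 0.3981 0.4038]
-0.09 153 [0.0828 0.0861 0.3999]
-0.08 162 [0.0858 0.0891 0.0929]
-0.07 155 [0.0924 0.0952 0.098 ]
-0.06 162 [0.0978 0.101  0.1035]
-0.05 170 [0.1033 0.1057 0.1076]
-0.04 72 [0.0922 0.0992 0.1054]
-0.03 70 [0.0749 0.0829 0.0893]
tilt from bar 0.5154911687520431
```

Run:
```python
from h import *
for f in("W15","P15"):
    B=np.load(f+".npy")
    for ylo in(-.11,.03):
        for (xl,xh,zl,zh) in((-.075,-.065,.088,.102),(-.06,-.045,.096,.112)):
            m=(B[...,1]>ylo)&(B[...,1]<ylo+.08)&(B[...,0]>xl)&(B[...,0]<xh)&(B[...,2]>zl)&(B[...,2]<zh)
            q=B[m]; print(f,ylo,xl,len(q),np.percentile(q[:,1],[1,50,99]).round(4) if len(q) else"")
p=frombin([-.055,-.068,0]); to(p[0],p[1],.20,151.7); print(p)
p=frombin([-.055,.066,0]); print(p)
```

```text
W15 -0.11 -0.075 243 [-0.085  -0.0676 -0.0503]
W15 -0.11 -0.06 385 [-0.0848 -0.0668 -0.0499]
W15 0.03 -0.075 251 [0.0463 0.0634 0.0813]
W15 0.03 -0.06 393 [0.0459 0.0635 0.0811]
P15 -0.11 -0.075 8 [-0.0542 -0.0514 -0.0487]
P15 -0.11 -0.06 22 [-0.0586 -0.054  -0.0492]
P15 0.03 -0.075 50 [0.0485 0.0667 0.0836]
P15 0.03 -0.06 78 [0.0483 0.0664 0.0834]
from [ 0.5682 -0.2507  0.309 ] yaw 152.26 | row: -0.0051 -0.0714 0.1068 0.56 dist 0.129 F [-0.3 -0.6  1.1] w 0.0878 t 37.5 tilt [-0.     0.034 -0.999]
[ 0.53943575 -0.31259761  0.        ]
[ 0.60296357 -0.19461364  0.        ]
```

Request:
send_rows(increments="-0.002 -0.03 0 0.5; -0.005 -0.06 0.02 0.5; -0.005 -0.071 0.06 0.5; -0.005 -0.071 0.1 0.5; -0.005 -0.071 0.107 0.5; -0.005 -0.071 0.107 0.5", grip=-0.3)

```text
clock: 38.1
ee_pos: [0.539, -0.3116, 0.1985]
tool_rot: [[-0.881, 0.474, -0.003], [0.473, 0.88, 0.037], [0.02, 0.031, -0.999]]
ft_force: [-0.3, -0.6, 1.0]
width: 0.057
```

Run:
```python
from h import *
p=frombin([-.055,-.0675,0]); to(p[0],p[1],.062,151.7)
s=snap("wrist"); save(s,"w16.png",scale=1.5)
B=tobin(cloud(s))
m=(B[...,1]>-.11)&(B[...,1]<-.03)&(B[...,0]>-.065)&(B[...,0]<-.045)&(B[...,2]>.094)&(B[...,2]<.112); q=B[m];print(len(q),np.percentile(q[:,1],[1,50,99]).round(4))
```

```text
from [ 0.539  -0.3116  0.1985] yaw 151.74 | row: -0.0036 -0.0043 0.1364 0.04 dist 0.137 F [-0.3 -0.6  1. ] w 0.057 t 38.1 tilt [-0.003  0.037 -0.999]
1004 [-0.0849 -0.0674 -0.05  ]
```

View pics/w16.png

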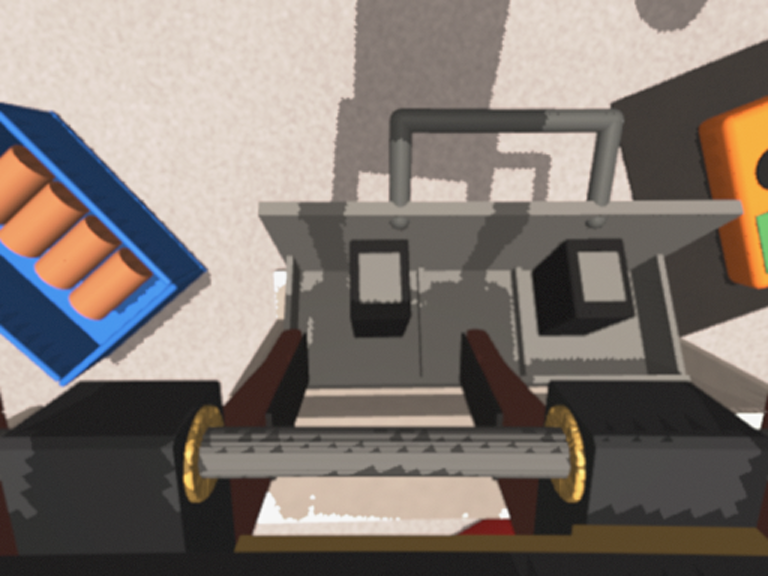

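The wrist picture shows the lane 1 module at (380,285), centred between the fingers. Descending to pinch it.

Request:
send_rows(increments="-0.001 -0.001 0.03 0; -0.002 -0.002 0.06 0; -0.003 -0.003 0.085 0; -0.0035 -0.004 0.105 0; -0.0035 -0.004 0.12 0; -0.0035 -0.0043 0.13 0; -0.0035 -0.0043 0.136 0; -0.0035 -0.0043 0.136 0")

```text
clock: 38.95
ee_pos: [0.5411, -0.3128, 0.0653]
tool_rot: [[-0.881, 0.473, 0.0], [0.473, 0.88, 0.034], [0.016, 0.03, -0.999]]
ft_force: [-0.1, -0.3, 0.2]
width: 0.0569
```

Request:
send_rows(increments="0 0 0 0; 0 0 0 0; 0 0 0 0; 0 0 0 0; 0 0 0 0; 0 0 0 0", grip=1, newtons=30)

```text
clock: 39.55
ee_pos: [0.5414, -0.3131, 0.0662]
tool_rot: [[-0.881, 0.473, 0.002], [0.473, 0.88, 0.033], [0.014, 0.03, -0.999]]
ft_force: [0.2, -0.4, 4.1]
width: 0.0365
```

Run:
```python
from h import *
s=st(); print(tobin(np.array(s["ee_pos"])))
```

```text
t 39.55 ee [ 0.5414 -0.3131  0.0662] w 0.0365 F [ 0.2 -0.4  4.1] q [-34.1  11.3  79.7   1.6  89.9 -95.8]
[[-0.881, 0.473, 0.002], [0.473, 0.88, 0.033], [0.014, 0.03, -0.999]]
[-0.05298795 -0.06748924  0.06620601]
```

Request:
send_rows(increments="0 0 -0.008 0; 0.003 0 -0.02 0; 0.008 0 -0.035 0; 0.013 0 -0.055 0; 0.018 0 -0.08 0; 0.022 0 -0.11 0; 0.025 0 -0.14 0; 0.025 0 -0.16 0")

```text
clock: 40.35
ee_pos: [0.5189, -0.3065, 0.2308]
tool_rot: [[-0.881, 0.473, 0.005], [0.473, 0.881, 0.031], [0.01, 0.029, -1.0]]
ft_force: [0.1, -0.9, -1.8]
width: 0.036
```

Run:
```python
from h import *
s=snap("scene"); save(s,"sc17.png",scale=1.5); st()
p=frombox([.04,-.058,0]); print(p); to(p[0],p[1],.25,96)
```

```text
t 40.4 ee [ 0.5196 -0.3071  0.2342] w 0.036 F [-0.8  0.8  0.8] q [-34.7   6.3  68.2   1.7 106.  -96. ]
[[-0.881, 0.473, 0.009], [0.473, 0.881, 0.028], [0.006, 0.029, -1.0]]
[0.63404353 0.16029887 0.        ]
from [ 0.5196 -0.3071  0.2342] yaw 151.76 | row: 0.1204 0.4662 -0.0017 55.76 dist 0.481 F [-0.8  0.8  0.8] w 0.036 t 40.4 tilt [ 0.009  0.028 -1.   ]
```

View pics/sc17.png

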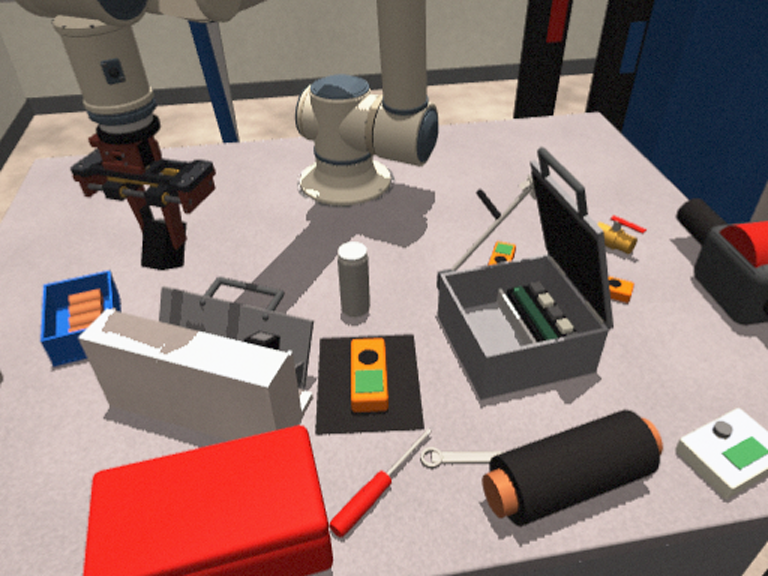

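Request:
send_rows(increments="0.007 0.02 -0.015 5; 0.015 0.055 -0.025 13; 0.026 0.095 -0.03 21; 0.036 0.135 -0.03 29; 0.047 0.175 -0.03 37; 0.06 0.215 -0.03 45; 0.07 0.25 -0.03 53; 0.075 0.28 -0.03 55.8")

```text
clock: 41.2
ee_pos: [0.5853, -0.0237, 0.2731]
tool_rot: [[-0.101, 0.995, 0.009], [0.995, 0.1, 0.028], [0.027, 0.012, -1.0]]
ft_force: [0.7, 0.3, -1.6]
width: 0.0362
```

Run:
```python
from h import *
p=frombox([.04,-.062,0]); print(p); to(p[0],p[1],.25,96); st()
```

```text
[0.63446164 0.15632078 0.        ]
from [ 0.5853 -0.0237  0.2731] yaw 95.77 | row: 0.1734 0.0667 0.0287 -0.23 dist 0.188 F [ 0.7  0.3 -1.6] w 0.0362 t 41.2 tilt [ 0.009  0.028 -1.   ]
t 41.2 ee [ 0.5853 -0.0237  0.2731] w 0.0362 F [ 0.7  0.3 -1.6] q [ -6.6   3.5  67.1   1.8 109.  -11.8]
[[-0.101, 0.995, 0.009], [0.995, 0.1, 0.028], [0.027, 0.012, -1.0]]
```

Request:
send_rows(increments="0.03 0.012 0 0; 0.07 0.027 0 0; 0.11 0.042 0.01 0; 0.145 0.056 0.02 0; 0.165 0.064 0.028 0; 0.173 0.067 0.028 0; 0.173 0.067 0.028 0")

```text
clock: 41.9
ee_pos: [0.6345, 0.1565, 0.2504]
tool_rot: [[-0.102, 0.995, 0.008], [0.994, 0.102, 0.028], [0.027, 0.011, -1.0]]
ft_force: [0.1, -0.3, -1.2]
width: 0.0358
```

Run:
```python
from h import *
p=frombox([.04,-.062,0]); to(p[0],p[1],.10,96); print(tobox(np.array(r.sense()["ee_pos"])))
w=snap("wrist"); save(w,"w18.png",scale=1.5); s=snap("scene"); save(s,"sc18.png",(270,20,470,280),3); hoodang(s)
```

```text
from [0.6345 0.1565 0.2504] yaw 95.85 | row: -0.0043 -0.0017 0.1503 -0.15 dist 0.15 F [ 0.1 -0.3 -1.2] w 0.0358 t 41.9 tilt [ 0.008  0.028 -1.   ]
[ 0.0400615  -0.06182394  0.25036156]
hood from cloud: n 1172 ang 1.2548940341535217 y at z=.095 0.09868034218615476
```

View pics/w18.png

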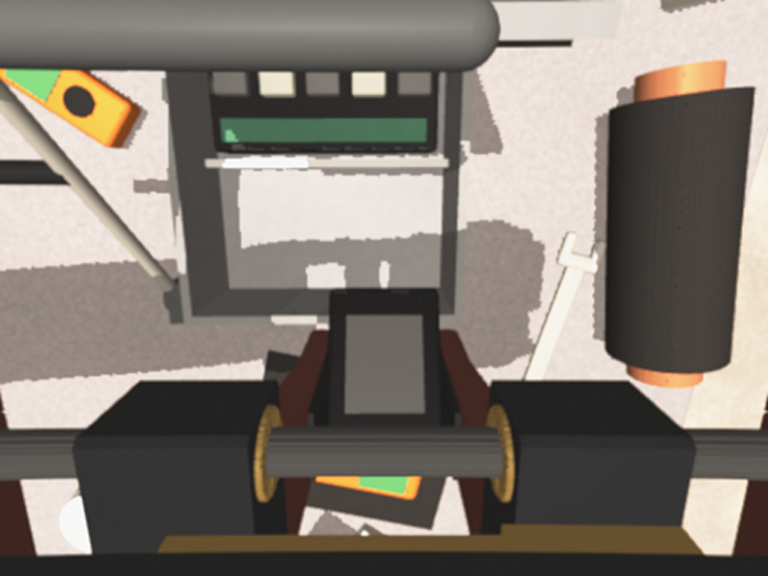

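View pics/sc18.png

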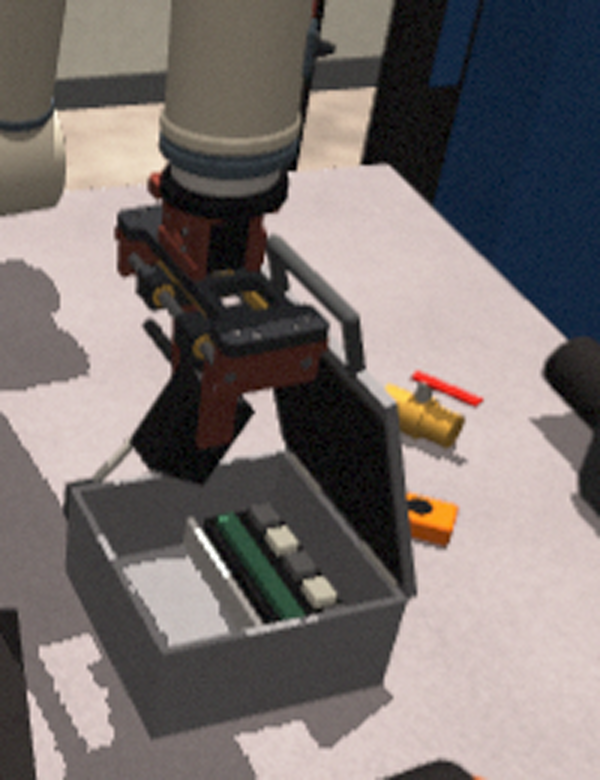

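The wrist and scene pictures show the module tilted between the fingers, with its top toward the hood. I'll set it down on its lower corner, then tip it upright with a light grip by moving back toward −y.

Run:
```python
from h import *
p=frombox([.04,-.036,0]); to(p[0],p[1],.12,96);to(p[0],p[1],.06,96)
```

```text
from [0.6348 0.1548 0.2515] yaw 95.73 | row: 0.0240 -0.0020 0.1322 -0.27 dist 0.134 F [-0.1 -0.3 -1.1] w 0.0355 t 42.0 tilt [ 0.01   0.028 -1.   ]
from [0.6348 0.1548 0.2515] yaw 95.73 | row: 0.0224 -0.0027 0.1922 -0.27 dist 0.194 F [-0.1 -0.3 -1.1] w 0.0355 t 42.0 tilt [ 0.01   0.028 -1.   ]
```

Request:
send_rows(increments="0.012 -0.001 0.01 0; 0.024 -0.001 0.04 0; 0.024 -0.002 0.07 0; 0.024 -0.002 0.1 0; 0.023 -0.002 0.125 0; 0.023 -0.003 0.15 0; 0.0225 -0.003 0.17 0; 0.0225 -0.003 0.185 0")

```text
clock: 42.8
ee_pos: [0.6305, 0.1814, 0.0653]
tool_rot: [[-0.099, 0.995, 0.008], [0.995, 0.098, 0.028], [0.027, 0.011, -1.0]]
ft_force: [-0.1, -0.8, -1.7]
width: 0.036
```

Run:
```python
from h import *
print(tobox(np.array(r.sense()["ee_pos"]))); st()
w=snap("wrist"); save(w,"w19.png",scale=1.5); s=snap("scene"); save(s,"sc19.png",(270,20,470,280),3); hoodang(s)
```

```text
[ 0.03872606 -0.0366409   0.06529716]
t 42.8 ee [0.6305 0.1814 0.0653] w 0.036 F [-0.1 -0.8 -1.7] q [12.3 14.4 76.3  1.4 88.5  6.6]
[[-0.099, 0.995, 0.008], [0.995, 0.098, 0.028], [0.027, 0.011, -1.0]]
hood from cloud: n 1247 ang 1.2540172965502214 y at z=.095 0.09875271421320228
```

View pics/sc19.png

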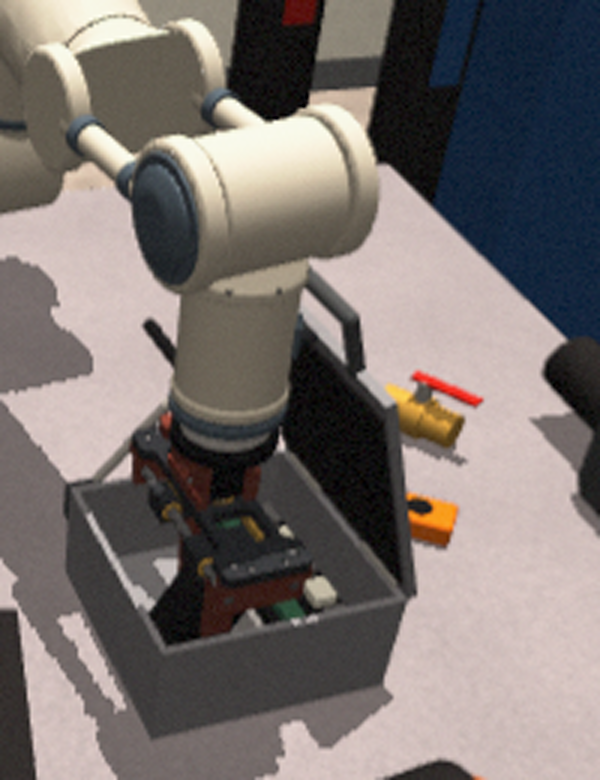

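Request:
send_rows(increments="0 0 0.004 0; 0 0 0.007 0; 0 0 0.01 0; 0 0 0.013 0; 0 0 0.015 0; 0 0 0.016 0")

```text
clock: 43.5
ee_pos: [0.6302, 0.182, 0.0504]
tool_rot: [[-0.099, 0.995, 0.007], [0.995, 0.099, 0.027], [0.027, 0.009, -1.0]]
ft_force: [-5.1, -1.4, 9.7]
width: 0.0359
```

Run:
```python
from h import *
print(tobox(np.array(r.sense()["ee_pos"]))); st()
```

```text
[ 0.03843927 -0.03603651  0.05039835]
t 43.5 ee [0.6302 0.182  0.0504] w 0.0359 F [-5.1 -1.4  9.7] q [12.4 14.9 77.3  1.4 87.1  6.6]
[[-0.099, 0.995, 0.007], [0.995, 0.099, 0.027], [0.027, 0.009, -1.0]]
```

Request:
send_rows(increments="0 0 0 0; -0.003 0 0.0005 0; -0.008 0 0.001 0; -0.013 0 0.002 0; -0.018 0 0.0035 0; -0.022 0 0.005 0; -0.026 0 0.0065 0; -0.027 0 0.007 0", newtons=8)

```text
clock: 44.3
ee_pos: [0.6333, 0.1545, 0.0426]
tool_rot: [[-0.098, 0.995, 0.007], [0.995, 0.098, 0.027], [0.026, 0.01, -1.0]]
ft_force: [0.7, -0.1, 3.5]
width: 0.0361
```

Run:
```python
from h import *
print(tobox(np.array(r.sense()["ee_pos"]))); st()
w=snap("wrist"); save(w,"w20.png",scale=1.5); s=snap("scene"); save(s,"sc20.png",(300,130,450,280),4)
```

```text
[ 0.0386509  -0.06368493  0.04261104]
t 44.3 ee [0.6333 0.1545 0.0426] w 0.0361 F [ 0.7 -0.1  3.5] q [ 9.9 14.6 78.5  1.5 86.3  4.2]
[[-0.098, 0.995, 0.007], [0.995, 0.098, 0.027], [0.026, 0.01, -1.0]]
```

View pics/w20.png

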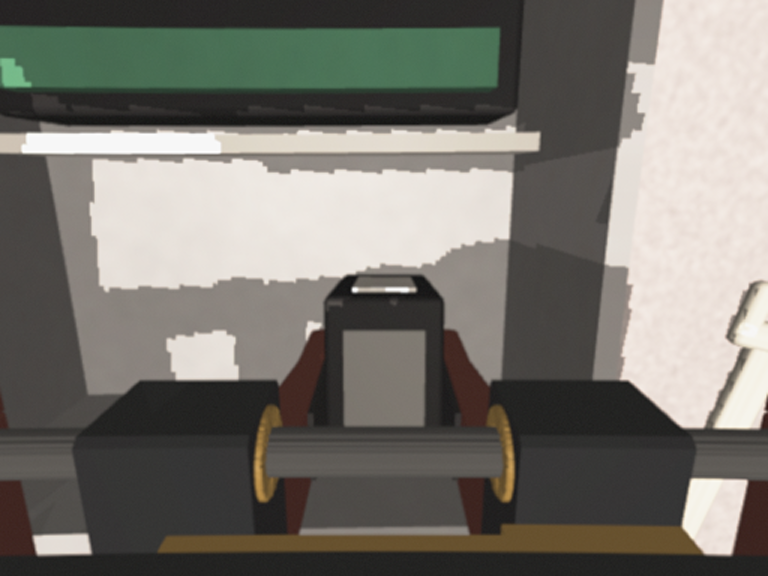

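View pics/sc20.png

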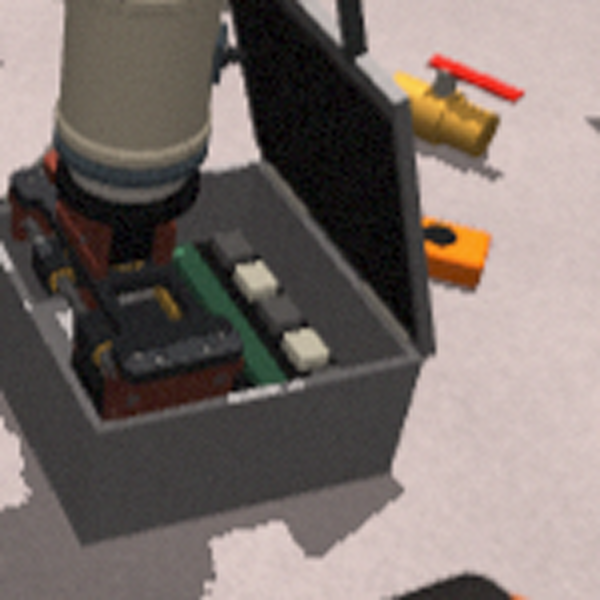

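The module now stands upright between the fingers. Releasing it and going up.

Request:
send_rows(increments="0 0 0 0; 0 0 0 0; 0 0 -0.001 0; 0 0 -0.01 0; 0 0 -0.03 0; 0 0 -0.07 0; 0 0 -0.11 0; 0 0 -0.15 0", grip=-0.2, newtons=20)

```text
clock: 45.2
ee_pos: [0.6318, 0.1506, 0.1948]
tool_rot: [[-0.099, 0.995, 0.008], [0.995, 0.098, 0.027], [0.026, 0.01, -1.0]]
ft_force: [0.7, 0.3, 0.1]
width: 0.0525
```

Run:
```python
from h import *
st(); w=snap("wrist"); save(w,"w21.png",scale=1.5); s=snap("scene"); hoodang(s); save(s,"sc21.png",(300,130,450,280),4)
B=tobox(cloud(s)); m=(abs(B[...,0])<.09)&(B[...,1]>-.09)&(B[...,1]<0)&(B[...,2]>.065)&(B[...,2]<.085); q=B[m];print(len(q),np.percentile(q,[2,50,98],axis=0).round(3))
B=tobox(cloud(w)); m=(abs(B[...,0])<.09)&(B[...,1]>-.09)&(B[...,1]<0)&(B[...,2]>.065)&(B[...,2]<.085); q=B[m];print(len(q),np.percentile(q,[2,50,98],axis=0).round(3))
```

```text
t 45.2 ee [0.6318 0.1506 0.1948] w 0.0525 F [0.7 0.3 0.1] q [  9.6  12.   65.9   1.5 101.4   4.3]
[[-0.099, 0.995, 0.008], [0.995, 0.098, 0.027], [0.026, 0.01, -1.0]]
hood from cloud: n 1381 ang 1.256345294400573 y at z=.095 0.0985021285906183
255 [[ 0.021 -0.082  0.067]
 [ 0.044 -0.061  0.076]
 [ 0.057 -0.04   0.08 ]]
2043 [[ 0.022 -0.087  0.068]
 [ 0.039 -0.062  0.077]
 [ 0.057 -0.039  0.079]]
```

View pics/w21.png

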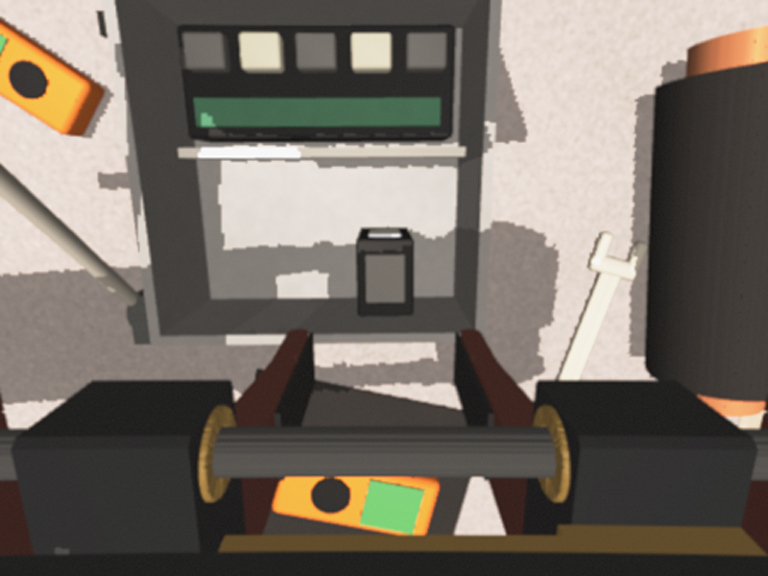

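The first module stands in the tray at wrist picture (385,275), top at 77 mm. Going back for lane 3.

Run:
```python
from h import *
p=frombin([-.055,.065,0]); to(p[0],p[1],.22,151.7)
```

```text
from [0.6343 0.151  0.2019] yaw 95.67 | row: -0.3411 -0.0653 -0.0287 -56.03 dist 0.348 F [-0.5 -0.5  1.4] w 0.0527 t 45.3 tilt [ 0.02   0.029 -0.999]
```

Request:
send_rows(increments="-0.02 0 -0.03 0; -0.06 -0.01 -0.05 0; -0.105 -0.02 -0.05 0; -0.15 -0.03 -0.05 -8; -0.195 -0.038 -0.05 -16; -0.24 -0.046 -0.05 -24; -0.285 -0.055 -0.045 -32; -0.32 -0.062 -0.04 -40", grip=-0.3)

```text
clock: 46.1
ee_pos: [0.6028, -0.177, 0.2318]
tool_rot: [[-0.718, 0.695, 0.02], [0.696, 0.718, 0.028], [0.005, 0.034, -0.999]]
ft_force: [0.0, 0.0, -0.4]
width: 0.0574
```

Run:
```python
from h import *
p=frombin([-.055,.065,0]); to(p[0],p[1],.20,151.7)
```

```text
from [ 0.6028 -0.177   0.2318] yaw 135.92 | row: -0.0128 -0.0146 0.0313 -15.78 dist 0.037 F [ 0.   0.  -0.4] w 0.0574 t 46.1 tilt [ 0.02   0.028 -0.999]
```

Request:
send_rows(increments="-0.013 -0.015 0.01 -8; -0.013 -0.015 0.02 -15.8; -0.013 -0.015 0.03 -15.8; -0.013 -0.015 0.03 -15.8")

```text
clock: 46.5
ee_pos: [0.6017, -0.1954, 0.1991]
tool_rot: [[-0.879, 0.477, 0.017], [0.477, 0.878, 0.03], [-0.001, 0.034, -0.999]]
ft_force: [0.4, 0.8, -0.8]
width: 0.057
```

Run:
```python
from h import *
s=snap("wrist"); save(s,"w22.png",scale=1.5)
B=tobin(cloud(s))
m=(B[...,1]>.02)&(B[...,1]<.11)&(B[...,0]>-.075)&(B[...,0]<-.045)&(B[...,2]>.09)&(B[...,2]<.112); q=B[m];print(len(q),np.percentile(q[:,1],[1,50,99]).round(4))
for xl in np.arange(-.1,-.02,.01):
    k=B[(B[...,0]>xl)&(B[...,0]<xl+.01)&(abs(B[...,1]-.065)<.012)&(B[...,2]<.13)]
    if len(k): print(xl.round(2),np.percentile(k[:,2],[5,50,95]).round(4))
p=frombin([-.055,.065,0]); to(p[0],p[1],.062,151.7)
```

```text
1442 [0.0467 0.0639 0.0815]
-0.1 [0.066  0.1041 0.1109]
-0.09 [0.0821 0.0857 0.0924]
-0.08 [0.0858 0.0896 0.0924]
-0.07 [0.0927 0.0954 0.0985]
-0.06 [0.0983 0.1013 0.104 ]
-0.05 [0.1033 0.1057 0.108 ]
-0.04 [0.091  0.0994 0.1066]
-0.03 [0.0737 0.0811 0.0891]
from [ 0.602  -0.1952  0.2003] yaw 151.57 | row: -0.0002 -0.0048 0.1383 -0.13 dist 0.138 F [0.2 0.  0.3] w 0.0569 t 46.55 tilt [ 0.018  0.029 -0.999]
```

View pics/w22.png

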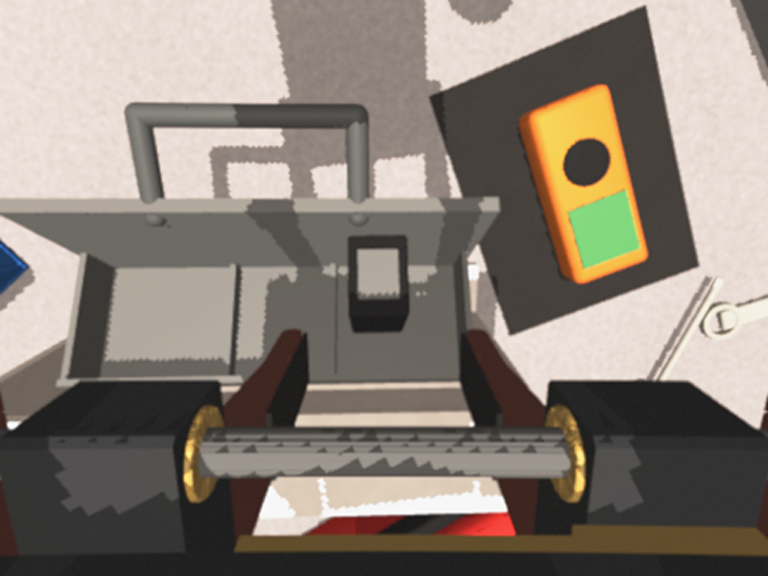

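The lane 3 module is at wrist picture (378,280), y 0.064. The other lanes are empty. Descending to pinch it.

Request:
send_rows(increments="0 -0.001 0.03 0; 0 -0.0025 0.06 0; 0 -0.004 0.085 0; 0 -0.005 0.105 0; 0 -0.0055 0.12 0; 0 -0.0055 0.13 0; 0 -0.0055 0.135 0; 0 -0.0055 0.136 0")

```text
clock: 47.35
ee_pos: [0.6021, -0.1959, 0.0644]
tool_rot: [[-0.879, 0.476, 0.019], [0.476, 0.879, 0.029], [-0.003, 0.034, -0.999]]
ft_force: [-1.0, 0.3, 0.0]
width: 0.0573
```

Request:
send_rows(increments="0 0 0 0; 0 0 0 0; 0 0 0 0; 0 0 0 0; 0 0 0 0; 0 0 0 0", grip=1, newtons=30)

```text
clock: 47.95
ee_pos: [0.6026, -0.1962, 0.0655]
tool_rot: [[-0.879, 0.476, 0.02], [0.476, 0.879, 0.028], [-0.004, 0.035, -0.999]]
ft_force: [0.2, 0.0, 4.6]
width: 0.0361
```

Request:
send_rows(increments="0 0 -0.008 0; 0.003 0 -0.02 0; 0.008 0 -0.035 0; 0.013 0 -0.055 0; 0.018 0 -0.08 0; 0.022 0 -0.11 0; 0.025 0 -0.14 0; 0.025 0 -0.17 0")

```text
clock: 48.75
ee_pos: [0.5763, -0.1887, 0.2378]
tool_rot: [[-0.879, 0.476, 0.021], [0.476, 0.879, 0.028], [-0.005, 0.035, -0.999]]
ft_force: [0.0, 0.3, -1.6]
width: 0.0359
```

Run:
```python
from h import *
p=frombox([-.04,-.036,0]); to(p[0],p[1],.25,96)
p=frombox([-.04,-.15,0]); to(p[0],p[1],.26,96)
```

```text
from [ 0.5763 -0.1887  0.2378] yaw 151.57 | row: 0.1938 0.3076 -0.0025 55.57 dist 0.364 F [ 0.   0.3 -1.6] w 0.0359 t 48.75 tilt [ 0.021  0.028 -0.999]
from [ 0.5763 -0.1887  0.2378] yaw 151.57 | row: 0.1293 0.2139 -0.0154 55.57 dist 0.25 F [ 0.   0.3 -1.6] w 0.0359 t 48.75 tilt [ 0.021  0.028 -0.999]
```

Request:
send_rows(increments="0.01 0.015 -0.015 6; 0.025 0.045 -0.02 14; 0.045 0.08 -0.02 22; 0.065 0.112 -0.02 30; 0.085 0.145 -0.02 38; 0.105 0.175 -0.02 46; 0.12 0.2 -0.02 53; 0.129 0.214 -0.016 55.6")

```text
clock: 49.55
ee_pos: [0.5636, 0.0628, 0.2626]
tool_rot: [[-0.103, 0.994, 0.023], [0.994, 0.102, 0.029], [0.026, 0.026, -0.999]]
ft_force: [0.7, 0.6, -1.7]
width: 0.0358
```

Run:
```python
from h import *
p=frombox([-.04,-.036,0]); to(p[0],p[1],.22,96);to(p[0],p[1],.12,96);to(p[0],p[1],.065,96)
```

```text
from [0.5636 0.0628 0.2626] yaw 95.89 | row: 0.1105 -0.0012 0.0455 -0.11 dist 0.119 F [ 0.7  0.6 -1.7] w 0.0358 t 49.55 tilt [ 0.023  0.029 -0.999]
from [0.5636 0.0628 0.2626] yaw 95.89 | row: 0.1078 -0.0038 0.1454 -0.11 dist 0.181 F [ 0.7  0.6 -1.7] w 0.0358 t 49.55 tilt [ 0.023  0.029 -0.999]
from [0.5636 0.0628 0.2626] yaw 95.89 | row: 0.1064 -0.0052 0.2004 -0.11 dist 0.227 F [ 0.7  0.6 -1.7] w 0.0358 t 49.55 tilt [ 0.023  0.029 -0.999]
```

The rod stands on this side, so the gripper body would come close to it at x' = −0.04. I'll tip this module upright on the open table first. Then I can lower it straight down near the middle of the tray, clear of both the rod and module 1.

Run:
```python
from h import *
to(.465,.08,.20,96);to(.465,.08,.05,96)
P=cloud(snap("top")); m=(P[...,0]>.40)&(P[...,0]<.53)&(P[...,1]>.0)&(P[...,1]<.13)&(P[...,2]>.012)&(P[...,2]<.2); print("obstacles near spot",m.sum(), P[m].mean(0) if m.sum() else "")
```

```text
from [0.5636 0.0628 0.2626] yaw 95.89 | row: 0.0256 -0.0979 0.0608 -0.11 dist 0.118 F [ 0.7  0.6 -1.7] w 0.0358 t 49.55 tilt [ 0.023  0.029 -0.999]
from [0.5636 0.0628 0.2626] yaw 95.89 | row: 0.0216 -0.1018 0.2107 -0.11 dist 0.235 F [ 0.7  0.6 -1.7] w 0.0358 t 49.55 tilt [ 0.023  0.029 -0.999]
obstacles near spot 123 [0.50277912 0.11295972 0.07507435]
```

Request:
send_rows(increments="0.007 -0.03 0 0; 0.015 -0.065 0.01 0; 0.024 -0.095 0.04 0; 0.024 -0.099 0.08 0; 0.023 -0.1 0.12 0; 0.022 -0.101 0.155 0; 0.022 -0.101 0.185 0; 0.022 -0.102 0.205 0")

```text
clock: 50.4
ee_pos: [0.4627, 0.0815, 0.053]
tool_rot: [[-0.104, 0.994, 0.019], [0.994, 0.103, 0.03], [0.028, 0.022, -0.999]]
ft_force: [0.4, -0.6, -1.9]
width: 0.0362
```

Request:
send_rows(increments="0 0 0.004 0; 0 0 0.009 0; 0 0 0.012 0; 0 0 0.015 0; 0 0 0.0165 0; 0 0 0.0165 0")

```text
clock: 51.0
ee_pos: [0.464, 0.082, 0.04]
tool_rot: [[-0.104, 0.994, 0.022], [0.994, 0.104, 0.03], [0.027, 0.025, -0.999]]
ft_force: [-5.0, -1.3, 10.9]
width: 0.036
```

Run:
```python
from h import *
st()
```

```text
t 51.0 ee [0.464 0.082 0.04 ] w 0.036 F [-5.  -1.3 10.9] q [  4.7 -14.2 107.5   1.6  85.2  -1.4]
[[-0.104, 0.994, 0.022], [0.994, 0.104, 0.03], [0.027, 0.025, -0.999]]
```

Request:
send_rows(increments="0 0 0 0; -0.003 0 0.0005 0; -0.008 0 0.001 0; -0.013 0 0.002 0; -0.018 0 0.0035 0; -0.022 0 0.005 0; -0.026 0 0.0065 0; -0.028 0 0.0075 0", newtons=8)

```text
clock: 51.8
ee_pos: [0.4679, 0.0538, 0.0319]
tool_rot: [[-0.104, 0.994, 0.024], [0.994, 0.103, 0.03], [0.027, 0.027, -0.999]]
ft_force: [3.0, -0.2, 3.9]
width: 0.0357
```

Request:
send_rows(increments="0 0 0.001 0; 0 0 0.001 0; 0 0 0 0")

```text
clock: 52.1
ee_pos: [0.4673, 0.0534, 0.0312]
tool_rot: [[-0.103, 0.994, 0.022], [0.994, 0.103, 0.029], [0.027, 0.025, -0.999]]
ft_force: [0.1, -1.0, -0.5]
width: 0.0358
```

Request:
send_rows(increments="0 0 0 0; 0 0 0 0; 0 0 0 0; 0 0 -0.02 0; 0 0 -0.05 0; 0 0 -0.09 0; 0 0 -0.13 0; 0 0 -0.16 0", newtons=30)

```text
clock: 52.9
ee_pos: [0.4631, 0.0488, 0.1922]
tool_rot: [[-0.104, 0.994, 0.021], [0.994, 0.103, 0.029], [0.027, 0.024, -0.999]]
ft_force: [0.9, 0.2, -1.9]
width: 0.0356
```

Run:
```python
from h import *
st(); w=snap("wrist"); save(w,"w23.png",scale=1.5); s=snap("scene"); save(s,"sc23.png",(170,60,430,260),3); hoodang(s)
R=np.array(r.sense()["tool_rot"]);p=np.array(r.sense()["ee_pos"])
T=(cloud(w)-p)@R
m=(abs(T[...,1])<.017)&(T[...,0]>-.03)&(T[...,0]<.06)&(T[...,2]>-.06)&(T[...,2]<.06); q=T[m]
for a in np.arange(-.03,.06,.006):
    k=q[(q[:,0]>=a)&(q[:,0]<a+.006)]
    if len(k)>3: print(a.round(3),len(k),np.percentile(k[:,2],[5,50,95]).round(4))
```

```text
t 52.9 ee [0.4631 0.0488 0.1922] w 0.0356 F [ 0.9  0.2 -1.9] q [  0.6 -17.2  94.5   1.7 101.5  -5. ]
[[-0.104, 0.994, 0.021], [0.994, 0.103, 0.029], [0.027, 0.024, -0.999]]
hood from cloud: n 1536 ang 1.2555795135618653 y at z=.095 0.09859362643821261
-0.012 149 [-0.0371 -0.0361 -0.0348]
-0.006 965 [-0.0374 -0.0362 -0.0347]
-0.0 1028 [-0.0425 -0.0357 -0.0341]
0.006 1032 [-0.0393 -0.0352 -0.0336]
0.012 1013 [-0.0357 -0.0345 -0.033 ]
0.018 1172 [-0.0346 -0.0332  0.027 ]
0.024 2126 [-0.0334 -0.0252  0.0125]
```

View pics/sc23.png

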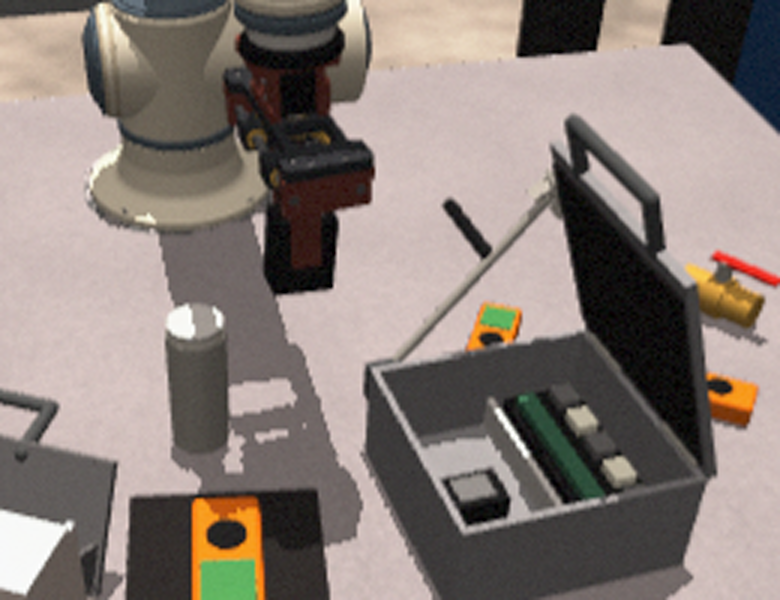

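Module 2 is upright in the grip. The gap beside module 1 is tight, so I'll set this one on the table, move module 1 further toward +x, then return for it.

Request:
send_rows(increments="0 0 0.03 0; 0 0 0.07 0; 0 0 0.11 0; 0 0 0.14 0; 0 0 0.152 0; 0 0 0.158 0; 0 0 0.161 0; 0 0 0.161 0")

```text
clock: 53.8
ee_pos: [0.4698, 0.0535, 0.0349]
tool_rot: [[-0.104, 0.994, 0.029], [0.994, 0.103, 0.029], [0.026, 0.032, -0.999]]
ft_force: [1.0, 0.2, -2.2]
width: 0.0362
```

Run:
```python
from h import *
st()
```

```text
t 53.8 ee [0.4698 0.0535 0.0349] w 0.0362 F [ 1.   0.2 -2.2] q [  1.2 -14.  107.9   1.6  84.4  -4.9]
[[-0.104, 0.994, 0.029], [0.994, 0.103, 0.029], [0.026, 0.032, -0.999]]
```

Request:
send_rows(increments="0 0 0.002 0; 0 0 0.004 0; 0 0 0.004 0; 0 0 0.004 0")

```text
clock: 54.2
ee_pos: [0.4702, 0.0537, 0.0314]
tool_rot: [[-0.104, 0.994, 0.03], [0.994, 0.103, 0.029], [0.026, 0.033, -0.999]]
ft_force: [0.3, 0.3, -1.7]
width: 0.0359
```

Request:
send_rows(increments="0 0 0 0; 0 0 0 0; 0 0 -0.002 0; 0 0 -0.015 0; 0 0 -0.05 0; 0 0 -0.09 0; 0 0 -0.13 0; 0 0 -0.17 0", grip=-0.2)

```text
clock: 55.0
ee_pos: [0.4648, 0.0486, 0.2041]
tool_rot: [[-0.104, 0.994, 0.031], [0.994, 0.103, 0.029], [0.026, 0.034, -0.999]]
ft_force: [0.6, -0.2, 1.0]
width: 0.0527
```

Run:
```python
from h import *
st(); w=snap("wrist"); save(w,"w24.png",scale=1.5)
p=frombox([.039,-.15,0]); to(p[0],p[1],.23,96)
p=frombox([.039,-.0635,0]); to(p[0],p[1],.20,96)
```

```text
t 55.0 ee [0.4648 0.0486 0.2041] w 0.0527 F [ 0.6 -0.2  1. ] q [  0.6 -17.4  93.4   1.7 102.1  -5. ]
[[-0.104, 0.994, 0.031], [0.994, 0.103, 0.029], [0.026, 0.034, -0.999]]
from [0.4668 0.0486 0.2121] yaw 95.97 | row: 0.0022 0.1776 -0.0099 -0.03 dist 0.178 F [-0.2 -0.3  6.4] w 0.0528 t 55.05 tilt [ 0.042  0.029 -0.999]
from [0.4668 0.0486 0.2121] yaw 95.97 | row: 0.0879 0.1761 0.0222 -0.03 dist 0.198 F [-0.2 -0.3  6.4] w 0.0528 t 55.05 tilt [ 0.042  0.029 -0.999]
```

View pics/w24.png

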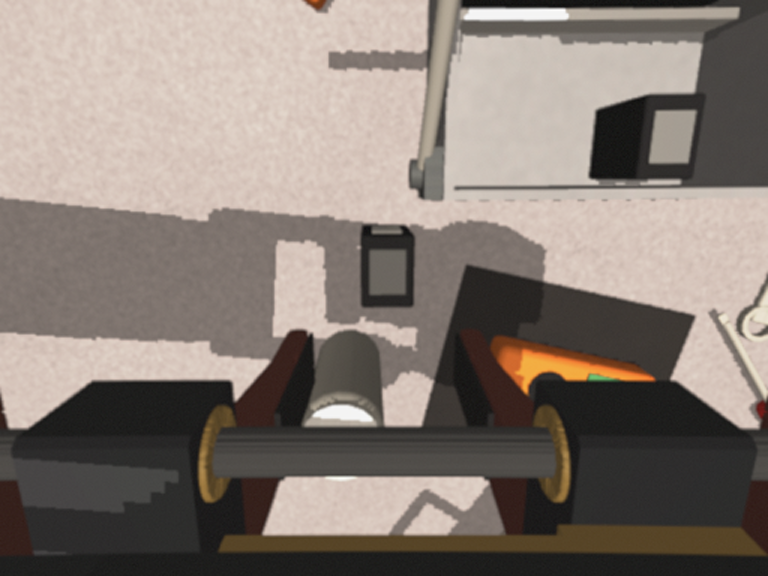

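Module 2 stands on the table at wrist picture (387,268). I'm letting the arm settle before the next move so its swaying tilt isn't taken as the new target.

Run:
```python
from h import *
for i in range(6):
    snap("wrist"); print(np.round(np.array(r.sense()["tool_rot"])[:,2],4))
p=frombox([.039,-.15,0]); to(p[0],p[1],.23,96)
```

```text
[ 0.0419  0.0294 -0.9987]
[ 0.0376  0.0293 -0.9989]
[ 0.0332  0.0292 -0.999 ]
[ 0.0302  0.0291 -0.9991]
[ 0.0281  0.0292 -0.9992]
[ 0.0272  0.0291 -0.9992]
from [0.4645 0.0487 0.1997] yaw 95.95 | row: 0.0023 0.1801 -0.0249 -0.05 dist 0.182 F [0.3 0.4 0.4] w 0.0528 t 55.35 tilt [ 0.027  0.029 -0.999]
```

Request:
send_rows(increments="0 0.02 -0.015 0; 0.001 0.06 -0.025 0; 0.002 0.1 -0.025 0; 0.002 0.14 -0.025 0; 0.002 0.17 -0.025 0; 0.002 0.18 -0.025 0; 0.002 0.18 -0.025 0; 0.002 0.18 -0.025 0")

```text
clock: 56.15
ee_pos: [0.642, 0.0685, 0.2285]
tool_rot: [[-0.104, 0.994, 0.024], [0.994, 0.103, 0.029], [0.026, 0.027, -0.999]]
ft_force: [0.5, 0.3, 0.5]
width: 0.0528
```

Run:
```python
from h import *
for i in range(2): s=snap("scene")
B=tobox(cloud(s)); m=(abs(B[...,0])<.09)&(B[...,1]>-.092)&(B[...,1]<0)&(B[...,2]>.065)&(B[...,2]<.085); q=B[m];print(len(q),np.percentile(q,[2,50,98],axis=0).round(3))
p=frombox([.039,-.0635,0]); to(p[0],p[1],.16,96); to(p[0],p[1],.045,96)
```

```text
254 [[ 0.021 -0.082  0.067]
 [ 0.043 -0.061  0.076]
 [ 0.057 -0.039  0.08 ]]
from [0.6418 0.0684 0.2299] yaw 95.95 | row: 0.0848 -0.0013 0.0721 -0.05 dist 0.111 F [-1.2 -0.9  0.4] w 0.0525 t 56.25 tilt [ 0.026  0.029 -0.999]
from [0.6418 0.0684 0.2299] yaw 95.95 | row: 0.0818 -0.0047 0.1871 -0.05 dist 0.204 F [-1.2 -0.9  0.4] w 0.0525 t 56.25 tilt [ 0.026  0.029 -0.999]
```

Request:
send_rows(increments="0.03 0 0.01 0; 0.065 -0.001 0.03 0; 0.084 -0.001 0.06 0; 0.084 -0.002 0.1 0; 0.083 -0.003 0.135 0; 0.082 -0.004 0.165 0; 0.082 -0.0047 0.18 0; 0.082 -0.0047 0.187 0")

```text
clock: 57.05
ee_pos: [0.6324, 0.1547, 0.0438]
tool_rot: [[-0.104, 0.994, 0.025], [0.994, 0.103, 0.029], [0.026, 0.027, -0.999]]
ft_force: [-0.4, 0.2, -0.1]
width: 0.0528
```

Request:
send_rows(increments="0 0 0 0; 0 0 0 0; 0 0 0 0; 0 0 0 0; 0 0 0 0; 0 0 0 0", grip=1, newtons=20)

```text
clock: 57.65
ee_pos: [0.6335, 0.1548, 0.0461]
tool_rot: [[-0.104, 0.994, 0.028], [0.994, 0.103, 0.029], [0.026, 0.031, -0.999]]
ft_force: [-0.5, 0.2, 5.6]
width: 0.0364
```

Run:
```python
from h import *
st(); print(tobox(np.array(r.sense()["ee_pos"]))); p=frombox([.058,-.0635,0]); to(p[0],p[1],.053,96)
```

```text
t 57.65 ee [0.6335 0.1548 0.0461] w 0.0364 F [-0.5  0.2  5.6] q [10.  13.4 79.4  1.4 85.3  4. ]
[[-0.104, 0.994, 0.028], [0.994, 0.103, 0.029], [0.026, 0.031, -0.999]]
[ 0.0388698  -0.06337239  0.04605928]
from [0.6335 0.1548 0.0461] yaw 95.94 | row: 0.0001 0.0193 -0.0064 -0.06 dist 0.02 F [-0.5  0.2  5.6] w 0.0364 t 57.65 tilt [ 0.028  0.029 -0.999]
```

Lift about 5 mm, shift +18 mm in x', lower, release.

Request:
send_rows(increments="0 0 -0.005 0; 0 0.004 -0.007 0; 0 0.01 -0.007 0; 0 0.016 -0.007 0; 0 0.019 -0.007 0; 0 0.019 -0.004 0; 0 0.019 0 0; 0 0.019 0.001 0")

```text
clock: 58.45
ee_pos: [0.6523, 0.1568, 0.046]
tool_rot: [[-0.104, 0.994, 0.028], [0.994, 0.103, 0.029], [0.026, 0.031, -0.999]]
ft_force: [-2.0, -0.8, 4.5]
width: 0.0362
```

Request:
send_rows(increments="0 0 0.001 0; 0 0 0.001 0; 0 0 0.001 0")

```text
clock: 58.75
ee_pos: [0.6523, 0.1568, 0.046]
tool_rot: [[-0.104, 0.994, 0.028], [0.994, 0.103, 0.029], [0.026, 0.031, -0.999]]
ft_force: [-3.2, -0.6, 5.5]
width: 0.0361
```

Run:
```python
from h import *
st(); print(tobox(np.array(r.sense()["ee_pos"])))
```

```text
t 58.75 ee [0.6523 0.1568 0.046 ] w 0.0361 F [-3.2 -0.6  5.5] q [ 9.9 16.2 76.2  1.4 85.7  3.9]
[[-0.104, 0.994, 0.028], [0.994, 0.103, 0.029], [0.026, 0.031, -0.999]]
[ 0.05779252 -0.06337184  0.04596038]
```

Request:
send_rows(increments="0 0 0 0; 0 0 0 0; 0 0 -0.002 0; 0 0 -0.015 0; 0 -0.001 -0.045 0; 0 -0.002 -0.09 0; 0 -0.003 -0.13 0; 0 -0.003 -0.15 0", grip=0.07)

```text
clock: 59.55
ee_pos: [0.6461, 0.1522, 0.2024]
tool_rot: [[-0.104, 0.994, 0.036], [0.994, 0.103, 0.031], [0.027, 0.039, -0.999]]
ft_force: [0.4, 0.6, 0.4]
width: 0.0405
```

Run:
```python
from h import *
for i in range(4): s=snap("scene")
B=tobox(cloud(s)); m=(abs(B[...,0])<.09)&(B[...,1]>-.092)&(B[...,1]<0)&(B[...,2]>.065)&(B[...,2]<.085); q=B[m];print(len(q),np.percentile(q,[2,50,98],axis=0).round(3)); hoodang(s)
w=snap("wrist");save(w,"w25.png",scale=1.5)
P=cloud(w)
t=snap("top");P=cloud(t); m=(P[...,0]>.43)&(P[...,0]<.51)&(P[...,1]>.0)&(P[...,1]<.095)&(P[...,2]>.058)&(P[...,2]<.08);q=P[m];print("m2 table",len(q),cv2.minAreaRect((q[:,:2]*1000).astype(np.float32)) if len(q)>5 else "")
to(.52,.07,.24,96)
```

```text
211 [[ 0.04  -0.082  0.074]
 [ 0.058 -0.061  0.077]
 [ 0.074 -0.039  0.08 ]]
hood from cloud: n 1363 ang 1.2569415424203179 y at z=.095 0.09841458565495464
m2 table 145 ((472.0197448730469, 43.02644348144531), (36.032230377197266, 30.505483627319336), 6.328296661376953)
from [0.6444 0.152  0.1932] yaw 95.95 | row: -0.0674 -0.1308 -0.0522 -0.05 dist 0.156 F [ 0.4 -0.3 -0.6] w 0.0406 t 59.85 tilt [ 0.025  0.029 -0.999]
```

View pics/w25.png

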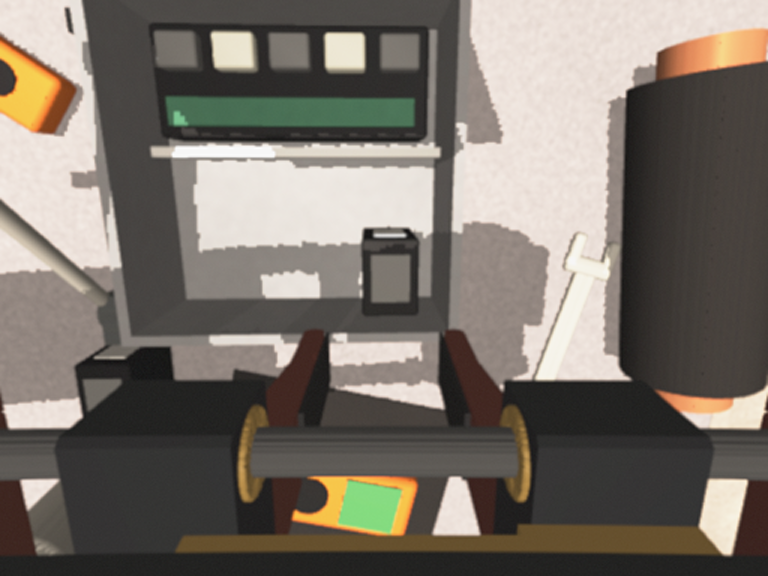

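Module 1 now stands nearer the +x wall at (390,275), and module 2 is still standing on the table at (115,385). Fetching it.

Run:
```python
from h import *
to(.47,.0537,.20,96);to(.47,.0537,.034,96)
```

```text
from [0.6444 0.152  0.1932] yaw 95.95 | row: -0.0795 -0.1833 -0.0139 -0.05 dist 0.2 F [ 0.4 -0.3 -0.6] w 0.0406 t 59.85 tilt [ 0.025  0.029 -0.999]
from [0.6444 0.152  0.1932] yaw 95.95 | row: -0.0838 -0.1879 0.1520 -0.05 dist 0.256 F [ 0.4 -0.3 -0.6] w 0.0406 t 59.85 tilt [ 0.025  0.029 -0.999]
```

Request:
send_rows(increments="-0.03 0 -0.04 0; -0.06 -0.04 -0.05 0; -0.07 -0.085 -0.05 0; -0.074 -0.13 -0.05 0; -0.078 -0.17 -0.05 0; -0.08 -0.182 -0.05 0; -0.08 -0.182 -0.05 0; -0.08 -0.182 -0.05 0", grip=-0.3)

```text
clock: 60.65
ee_pos: [0.4705, 0.0524, 0.2349]
tool_rot: [[-0.103, 0.994, 0.023], [0.994, 0.103, 0.029], [0.026, 0.026, -0.999]]
ft_force: [1.1, -0.1, -0.5]
width: 0.0572
```

Run:
```python
from h import *
for i in range(3): w=snap("wrist")
save(w,"w26.png",scale=1.5)
P=cloud(w); m=(P[...,0]>.42)&(P[...,0]<.52)&(P[...,1]>.0)&(P[...,1]<.1)&(P[...,2]>.06)&(P[...,2]<.08);q=P[m];print("m2 table",len(q),cv2.minAreaRect((q[:,:2]*1000).astype(np.float32)) if len(q)>5 else "")
to(.47,.0537,.034,96)
```

```text
m2 table 1474 ((471.8453674316406, 52.68377685546875), (35.83258056640625, 49.837764739990234), 5.559191703796387)
from [0.4711 0.0525 0.2351] yaw 95.96 | row: -0.0039 -0.0061 0.2010 -0.04 dist 0.201 F [ 0.1 -0.6  0.1] w 0.0565 t 60.8 tilt [ 0.023  0.029 -0.999]
```

Request:
send_rows(increments="-0.001 -0.001 0.04 0; -0.002 -0.002 0.085 0; -0.003 -0.003 0.125 0; -0.003 -0.004 0.16 0; -0.004 -0.0045 0.182 0; -0.004 -0.0045 0.195 0; -0.004 -0.0045 0.2 0; -0.004 -0.0045 0.2 0")

```text
clock: 61.6
ee_pos: [0.4719, 0.0539, 0.0351]
tool_rot: [[-0.104, 0.994, 0.022], [0.994, 0.103, 0.029], [0.026, 0.025, -0.999]]
ft_force: [0.4, 0.0, -0.4]
width: 0.0571
```

Request:
send_rows(increments="0 0 0 0; 0 0 0 0; 0 0 0 0; 0 0 0 0; 0 0 0 0; 0 0 0 0; 0 0 0 0", grip=1, newtons=30)

```text
clock: 62.3
ee_pos: [0.4723, 0.0539, 0.0363]
tool_rot: [[-0.104, 0.994, 0.024], [0.994, 0.103, 0.029], [0.026, 0.027, -0.999]]
ft_force: [-0.8, -0.2, 5.7]
width: 0.0363
```

Run:
```python
from h import *
st()
```

```text
t 62.3 ee [0.4723 0.0539 0.0363] w 0.0363 F [-0.8 -0.2  5.7] q [  1.2 -13.3 107.2   1.6  84.7  -4.9]
[[-0.104, 0.994, 0.024], [0.994, 0.103, 0.029], [0.026, 0.027, -0.999]]
```

Request:
send_rows(increments="0 0 -0.01 0; 0 0 -0.04 0; 0 0 -0.085 0; 0 0 -0.13 0; 0 0.01 -0.17 0; 0 0.03 -0.2 0; 0 0.06 -0.2 0; 0 0.08 -0.2 0")

```text
clock: 63.1
ee_pos: [0.5488, 0.0565, 0.24]
tool_rot: [[-0.104, 0.994, 0.027], [0.994, 0.103, 0.029], [0.026, 0.03, -0.999]]
ft_force: [-0.0, -0.4, -2.6]
width: 0.0361
```

Request:
send_rows(increments="0 0.01 0 0; 0 0.02 0 0; 0 0.03 0 0; 0 0.035 0 0; 0 0.035 0 0; 0 0.035 0 0")

```text
clock: 63.7
ee_pos: [0.5833, 0.06, 0.2411]
tool_rot: [[-0.104, 0.994, 0.027], [0.994, 0.103, 0.029], [0.026, 0.03, -0.999]]
ft_force: [0.7, 0.9, -1.6]
width: 0.0362
```

Run:
```python
from h import *
for i in range(2): snap("wrist")
st(); p=frombox([-.002,-.058,0]); to(p[0],p[1],.20,96);to(p[0],p[1],.12,96);to(p[0],p[1],.052,96)
```

```text
t 63.8 ee [0.5832 0.0601 0.2413] w 0.0364 F [-0.2  0.2 -1.7] q [  1.6   1.7  72.3   1.7 104.4  -3.9]
[[-0.104, 0.994, 0.027], [0.994, 0.103, 0.029], [0.026, 0.03, -0.999]]
from [0.5832 0.0601 0.2413] yaw 95.96 | row: 0.0933 0.0176 0.0443 -0.04 dist 0.105 F [-0.2  0.2 -1.7] w 0.0364 t 63.8 tilt [ 0.027  0.029 -0.999]
from [0.5832 0.0601 0.2413] yaw 95.96 | row: 0.0912 0.0152 0.1242 -0.04 dist 0.155 F [-0.2  0.2 -1.7] w 0.0364 t 63.8 tilt [ 0.027  0.029 -0.999]
from [0.5832 0.0601 0.2413] yaw 95.96 | row: 0.0895 0.0132 0.1922 -0.04 dist 0.212 F [-0.2  0.2 -1.7] w 0.0364 t 63.8 tilt [ 0.027  0.029 -0.999]
```

Request:
send_rows(increments="0.03 0.005 0 0; 0.065 0.012 0.005 0; 0.088 0.017 0.02 0; 0.093 0.0176 0.044 0; 0.093 0.0176 0.044 0; 0.093 0.0176 0.044 0")

```text
clock: 64.4
ee_pos: [0.5918, 0.1553, 0.2002]
tool_rot: [[-0.104, 0.994, 0.026], [0.994, 0.103, 0.028], [0.025, 0.029, -0.999]]
ft_force: [-0.7, -0.9, -1.7]
width: 0.0364
```

Run:
```python
from h import *
w=snap("wrist"); save(w,"w27.png",scale=1.5); s=snap("scene"); save(s,"sc27.png",(270,20,470,280),3)
p=frombox([-.002,-.058,0]); to(p[0],p[1],.052,96); print(tobox(np.array(r.sense()["ee_pos"])))
```

```text
from [0.5926 0.155  0.202 ] yaw 95.92 | row: -0.0029 -0.0051 0.1499 -0.08 dist 0.15 F [ 0.2  0.  -2.5] w 0.0363 t 64.5 tilt [ 0.029  0.029 -0.999]
[-0.00173214 -0.05897077  0.2020477 ]
```

View pics/w27.png

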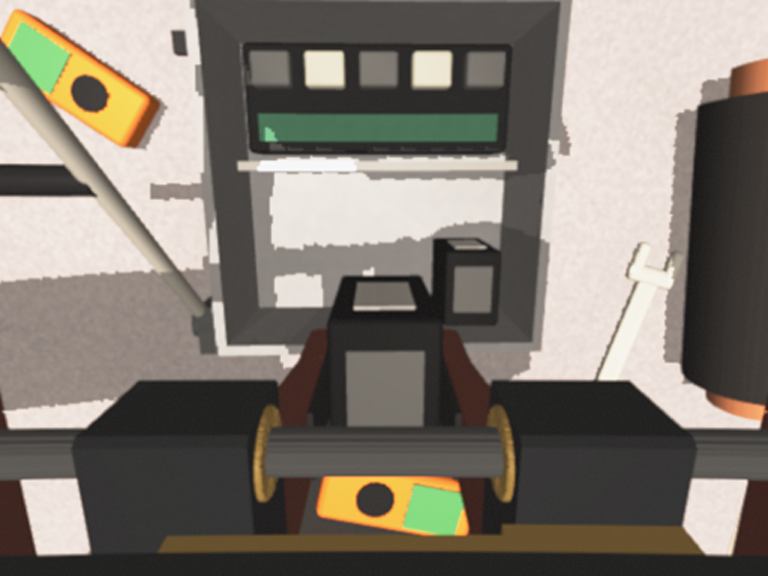

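View pics/sc27.png

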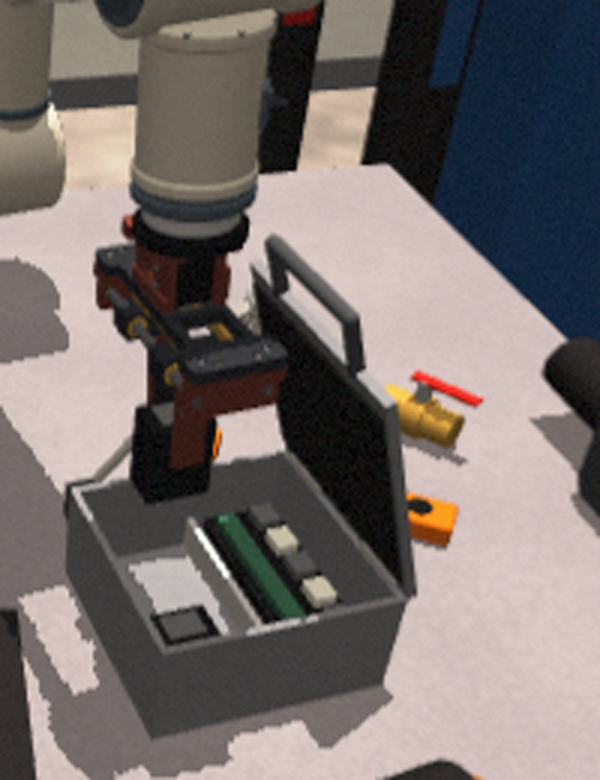

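The module is upright over the tray, with module 1 at (468,290) and the rod well to the left. Lowering it.

Request:
send_rows(increments="-0.001 -0.001 0.02 0; -0.001 -0.002 0.05 0; -0.002 -0.003 0.08 0; -0.002 -0.004 0.105 0; -0.003 -0.005 0.125 0; -0.003 -0.005 0.14 0; -0.003 -0.005 0.147 0; -0.003 -0.005 0.151 0")

```text
clock: 65.3
ee_pos: [0.5929, 0.1556, 0.0514]
tool_rot: [[-0.103, 0.994, 0.03], [0.994, 0.102, 0.029], [0.026, 0.033, -0.999]]
ft_force: [-0.6, 0.4, -1.2]
width: 0.0362
```

Run:
```python
from h import *
for i in range(2): s=snap("scene")
st(); print(tobox(np.array(r.sense()["ee_pos"]))); hoodang(s)
```

```text
t 65.4 ee [0.5928 0.1558 0.0516] w 0.0355 F [ 0.2  0.2 -1.6] q [10.8  7.2 85.8  1.3 85.   4.8]
[[-0.103, 0.994, 0.03], [0.994, 0.102, 0.029], [0.026, 0.033, -0.999]]
[-0.00144963 -0.05817725  0.05159933]
hood from cloud: n 1531 ang 1.2557542963092072 y at z=.095 0.09857293466357303
```

Request:
send_rows(increments="0 0 0.003 0; 0 0 0.005 0; 0 0 0.006 0; 0 0 0.006 0")

```text
clock: 65.8
ee_pos: [0.5934, 0.1561, 0.0465]
tool_rot: [[-0.103, 0.994, 0.031], [0.994, 0.102, 0.029], [0.026, 0.034, -0.999]]
ft_force: [0.2, -1.1, 2.0]
width: 0.0359
```

Request:
send_rows(increments="0 0 0 0; 0 0 0 0; 0 0 -0.002 0; 0 0 -0.015 0; 0 0 -0.045 0; 0 0 -0.09 0; 0 0 -0.12 0; 0 0 -0.14 0", grip=0)

```text
clock: 66.6
ee_pos: [0.5897, 0.152, 0.1914]
tool_rot: [[-0.103, 0.994, 0.037], [0.994, 0.102, 0.03], [0.026, 0.04, -0.999]]
ft_force: [1.1, -0.7, -0.2]
width: 0.0438
```

Run:
```python
from h import *
for i in range(4): s=snap("scene")
st();hoodang(s); w=snap("wrist"); save(w,"w28.png",scale=1.5)
B=tobox(cloud(w)); m=(abs(B[...,0])<.09)&(B[...,1]>-.092)&(B[...,1]<0)&(B[...,2]>.065)&(B[...,2]<.088)
n,l,stt,c=cv2.connectedComponentsWithStats(m.astype(np.uint8))
for i in range(1,n):
    if stt[i,4]>100: print(stt[i,4],np.percentile(B[l==i],[2,50,98],axis=0).round(3).tolist())
```

```text
t 66.8 ee [0.5891 0.152  0.1866] w 0.0441 F [-0.2 -0.4 -0.1] q [10.5  4.2 75.3  1.3 98.4  4.8]
[[-0.103, 0.994, 0.032], [0.994, 0.102, 0.03], [0.026, 0.035, -0.999]]
hood from cloud: n 1532 ang 1.2562382682590079 y at z=.095 0.09857234004368945
2151 [[-0.018, -0.083, 0.068], [-0.001, -0.057, 0.077], [0.016, -0.034, 0.079]]
2194 [[0.04, -0.088, 0.067], [0.057, -0.062, 0.077], [0.075, -0.039, 0.079]]
```

View pics/w28.png

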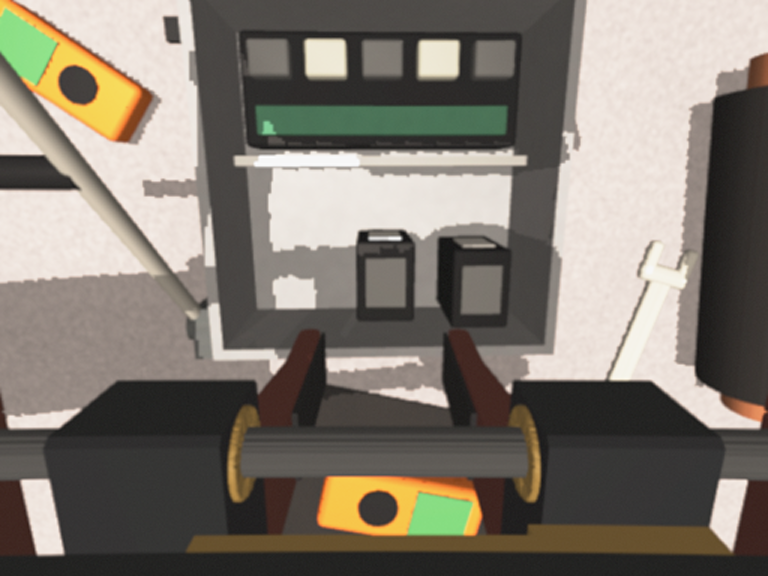

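Both modules stand in the tray, at wrist picture (385,280) and (475,285), with their tops at 77 mm. The hood is at 1.256. Last job: shut the bin.

Run:
```python
from h import *
p=frombin([-.149,0,0]); print(p); to(p[0],p[1],.25,61.7)
```

```text
[ 0.48890887 -0.20816086  0.        ]
from [0.5886 0.1519 0.1852] yaw 95.91 | row: -0.3461 -0.1338 -0.0782 34.21 dist 0.379 F [ 0.5  0.2 -0.6] w 0.0443 t 66.85 tilt [ 0.03   0.029 -0.999]
```

Request:
send_rows(increments="-0.01 0 -0.03 0; -0.04 -0.01 -0.06 0; -0.085 -0.03 -0.08 0; -0.13 -0.05 -0.08 6; -0.175 -0.068 -0.08 12; -0.22 -0.085 -0.08 18; -0.265 -0.102 -0.08 24; -0.305 -0.118 -0.08 30")

```text
clock: 67.65
ee_pos: [0.4989, -0.1676, 0.251]
tool_rot: [[0.412, 0.911, 0.027], [0.91, -0.413, 0.03], [0.039, 0.012, -0.999]]
ft_force: [0.3, -0.0, -0.5]
width: 0.0438
```

Request:
send_rows(increments="-0.02 0 0 2; -0.03 0 0 4; -0.03 0 0 4; -0.03 0 0 4")

```text
clock: 68.05
ee_pos: [0.4868, -0.194, 0.2492]
tool_rot: [[0.474, 0.88, 0.026], [0.88, -0.474, 0.031], [0.04, 0.008, -0.999]]
ft_force: [0.6, 0.5, 0.4]
width: 0.0438
```

Run:
```python
from h import *
for i in range(2): w=snap("wrist")
save(w,"w29.png",scale=1.5)
B=tobin(cloud(w)); m=(B[...,0]>-.175)&(B[...,0]<-.125)&(abs(B[...,1])<.04)&(B[...,2]>.09)&(B[...,2]<.13); q=B[m]; print(len(q)); 
k=q[q[:,0]<-.13]; print(np.percentile(k,[2,50,98],axis=0).round(4))
p=frombin([-.149,0,0]);to(p[0],p[1],.25,61.7)
```

```text
893
[[-0.1541 -0.0381  0.109 ]
 [-0.149   0.002   0.1127]
 [-0.1429  0.0387  0.1146]]
from [ 0.4871 -0.1936  0.2497] yaw 61.76 | row: -0.0119 0.0085 -0.0007 0.06 dist 0.015 F [0.1 0.5 0.5] w 0.044 t 68.15 tilt [ 0.027  0.031 -0.999]
```

View pics/w29.png

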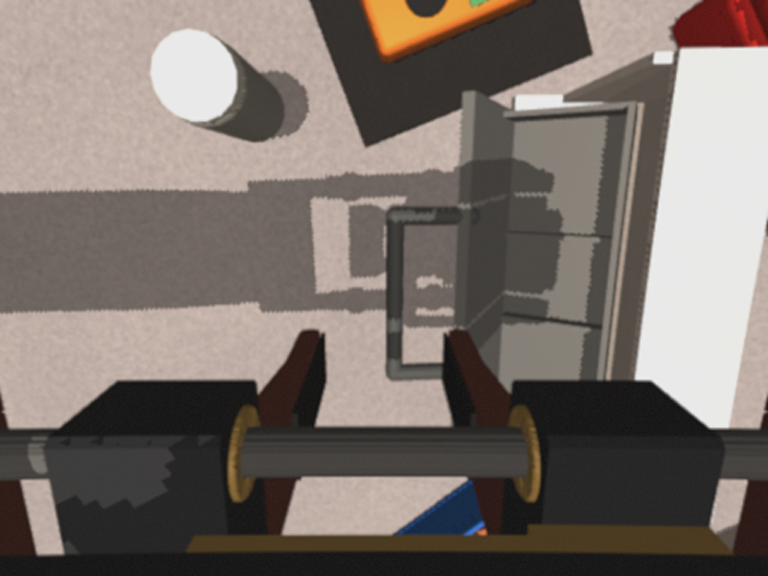

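The hopper is empty and the bar is at wrist picture (395,295). Taking hold of it.

Run:
```python
from h import *
to(.4897,-.2078,.088,61.7)
```

```text
from [ 0.4871 -0.1936  0.2497] yaw 61.76 | row: -0.0177 0.0076 0.1612 0.06 dist 0.162 F [0.1 0.5 0.5] w 0.044 t 68.15 tilt [ 0.027  0.031 -0.999]
```

Request:
send_rows(increments="-0.006 0.007 0.02 0; -0.012 0.0075 0.05 0; -0.015 0.0075 0.085 0; -0.017 0.0075 0.115 0; -0.0175 0.0075 0.14 0; -0.0175 0.0075 0.155 0; -0.0175 0.0075 0.161 0; -0.0175 0.0075 0.161 0", grip=0.25)

```text
clock: 68.95
ee_pos: [0.4899, -0.2071, 0.0881]
tool_rot: [[0.472, 0.881, 0.026], [0.881, -0.473, 0.031], [0.04, 0.009, -0.999]]
ft_force: [-0.4, 0.1, 0.2]
width: 0.033
```

Request:
send_rows(increments="0 0 0 0; 0 0 0 0; 0 0 0 0; 0 0 0 0; 0 0 0 0", grip=1, newtons=20)

```text
clock: 69.45
ee_pos: [0.4895, -0.2068, 0.0894]
tool_rot: [[0.472, 0.881, 0.026], [0.881, -0.472, 0.031], [0.04, 0.008, -0.999]]
ft_force: [-5.3, 2.1, 4.9]
width: 0.0112
```

Run:
```python
from h import *
hop(0,.07)
```

```text
hop a 0.516 rad 0.1329 y 0.0007 F [-5.3  2.1  4.9] w 0.0112 t 69.45
0.0002 0.0071 -0.0060 (0.45); 0.0005 0.0140 -0.0122 (0.38); 0.0007 0.0213 -0.0178 (0.31); 0.0009 0.0290 -0.0230 (0.24); 0.0010 0.0370 -0.0276 (0.17); 0.0012 0.0453 -0.0316 (0.10); 0.0013 0.0539 -0.0350 (0.03); 0.0013 0.0572 -0.0361 (0.00)
```

Request:
send_rows(increments="0 0.007 -0.006 0; 0.0005 0.014 -0.012 0; 0.0007 0.0213 -0.0178 0; 0.0009 0.029 -0.023 0; 0.001 0.037 -0.0276 0; 0.001 0.0453 -0.0316 0; 0.001 0.054 -0.035 0; 0.001 0.0575 -0.0362 0")

```text
clock: 70.25
ee_pos: [0.5389, -0.2337, 0.1281]
tool_rot: [[0.472, 0.881, 0.024], [0.881, -0.472, 0.033], [0.04, 0.006, -0.999]]
ft_force: [-18.3, 9.5, 8.3]
width: 0.0115
```

Run:
```python
from h import *
hop(-.03,.03,4)
```

```text
hop a -0.001 rad 0.1341 y 0.0004 F [-18.3   9.5   8.3] w 0.0115 t 70.25
-0.0000 0.0043 0.0009 (-0.03); -0.0000 0.0043 0.0009 (-0.03); -0.0000 0.0043 0.0009 (-0.03); -0.0000 0.0043 0.0009 (-0.03)
```

The hopper is hard against its stop, with about 20 N pushing back. Releasing and retreating.

Request:
send_rows(increments="0 0.001 0 0; 0 0.001 0 0")

```text
clock: 70.45
ee_pos: [0.5388, -0.2336, 0.128]
tool_rot: [[0.472, 0.881, 0.021], [0.881, -0.472, 0.035], [0.04, 0.002, -0.999]]
ft_force: [-4.8, 2.4, 1.3]
width: 0.0113
```

Request:
send_rows(increments="0 0 0 0; 0 0 0 0; 0 0 0 0; 0 0 -0.01 0; 0 0 -0.04 0; 0 0 -0.09 0; 0 0 -0.14 0; 0 0 -0.18 0", grip=0.3)

```text
clock: 71.25
ee_pos: [0.5348, -0.2399, 0.3123]
tool_rot: [[0.472, 0.881, 0.024], [0.881, -0.472, 0.033], [0.04, 0.006, -0.999]]
ft_force: [0.6, -0.2, -0.0]
width: 0.0308
```

Request:
send_rows(increments="-0.03 -0.03 0 0; -0.06 -0.06 0 0; -0.09 -0.09 0 0; -0.1 -0.1 0 0; -0.1 -0.1 0 0; -0.1 -0.1 0 0")

```text
clock: 71.85
ee_pos: [0.4002, -0.2807, 0.3082]
tool_rot: [[0.472, 0.881, 0.026], [0.881, -0.472, 0.032], [0.041, 0.007, -0.999]]
ft_force: [-0.0, 0.7, -0.4]
width: 0.0308
```

Run:
```python
from h import *
for i in range(2): s=snap("scene")
st();hoodang(s);rodang(s); save(s,"sc30.png",scale=1.5)
t=snap("top"); save(t,"top30.png",scale=1.5); P=cloud(t); Z=P[...,2]
m=(Z>.024)&(Z<.045)&(P[...,0]>.48)&(P[...,0]<.75)&(P[...,1]<.06)&(P[...,1]>-.14)
m=cv2.morphologyEx(m.astype(np.uint8),cv2.MORPH_OPEN,np.ones((3,3)));q=P[m>0]; print("meter",len(q),cv2.minAreaRect((q[:,:2]*1000).astype(np.float32)))
B=tobin(P); m=(B[...,0]>-.16)&(B[...,0]<-.07)&(abs(B[...,1])<.035)&(B[...,2]>.09)&(B[...,2]<.16);q=B[m];print("bar",len(q),np.percentile(q,[5,50,95],axis=0).round(4))
B=tobox(P); m=(abs(B[...,0])<.09)&(B[...,1]>-.092)&(B[...,1]<-.02)&(B[...,2]>.06)&(B[...,2]<.09);q=B[m];print("mods",len(q))
n,l,stt,c=cv2.connectedComponentsWithStats(m.astype(np.uint8))
for i in range(1,n):
    if stt[i,4]>20: print(stt[i,4],np.percentile(B[l==i],[2,50,98],axis=0).round(3).tolist())
m=(P[...,2]>.12)&(P[...,2]<.14)&(abs(P[...,0]-.45)<.05)&(abs(P[...,1]+.036)<.05);print("spray",P[m].mean(0),m.sum())
```

```text
t 71.95 ee [ 0.4006 -0.2804  0.3075] w 0.0306 F [-0.6  0.   1.1] q [-40.7  -9.8  76.5   2.6 113.5 -11.5]
[[0.471, 0.882, 0.024], [0.881, -0.471, 0.033], [0.041, 0.006, -0.999]]
hood from cloud: n 1526 ang 1.2561947755855318 y at z=.095 0.09853608268427785
rod n 359 ang 0.8427 tip [-0.1123  0.0506  0.2476]
meter 895 ((628.15869140625, -38.732078552246094), (56.21565246582031, 129.5858917236328), 82.84273529052734)
bar 127 [[-9.940e-02 -3.100e-02  1.467e-01]
 [-9.460e-02 -1.000e-04  1.512e-01]
 [-8.890e-02  3.080e-02  1.551e-01]]
mods 508
255 [[0.039, -0.089, 0.063], [0.056, -0.065, 0.078], [0.075, -0.041, 0.082]]
253 [[-0.019, -0.084, 0.064], [-0.002, -0.06, 0.077], [0.016, -0.036, 0.084]]
spray [ 0.45104893 -0.03654454  0.13090126] 285
```

View pics/sc30.png

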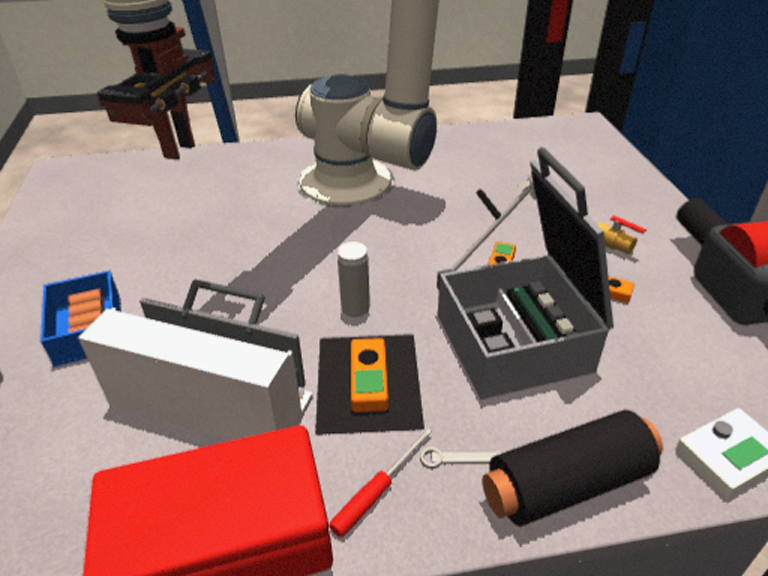

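View pics/top30.png

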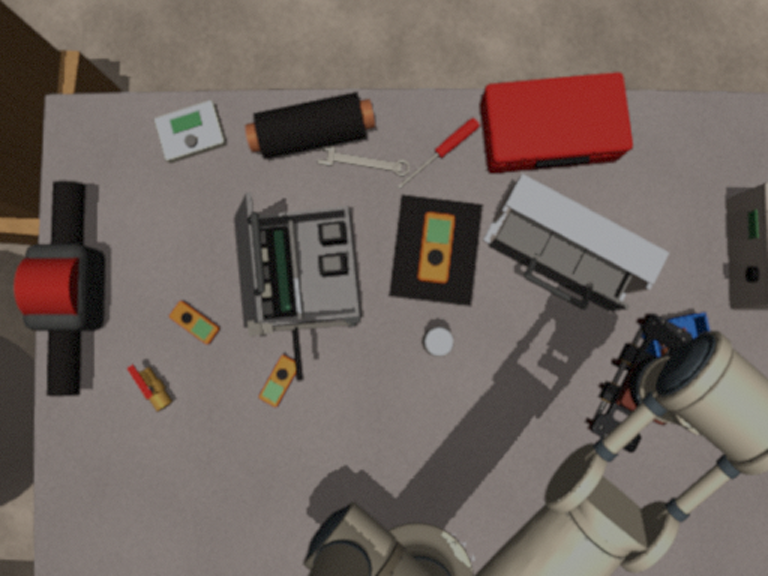

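The final pictures show the modules at top (332,232) and (332,264), the meter on the mat at (437,247), the can upright at (438,341) and the hood propped. Before handing in, I'm comparing the bin bar with its starting position.

Run:
```python
from h import *
for P in(np.load("P0.npy"),cloud(snap("top"))):
    B=tobin(P); m=(B[...,0]>-.16)&(B[...,0]<-.07)&(abs(B[...,1])<.035)&(B[...,2]>.09)&(B[...,2]<.17);q=B[m];print("bar",len(q),np.median(q,0).round(4))
s=snap("scene"); save(s,"sc31.png",(330,80,430,180),6)
```

```text
bar 124 [-0.0945 -0.0002  0.1508]
bar 125 [-0.0947 -0.0005  0.1514]
```

View pics/sc31.png

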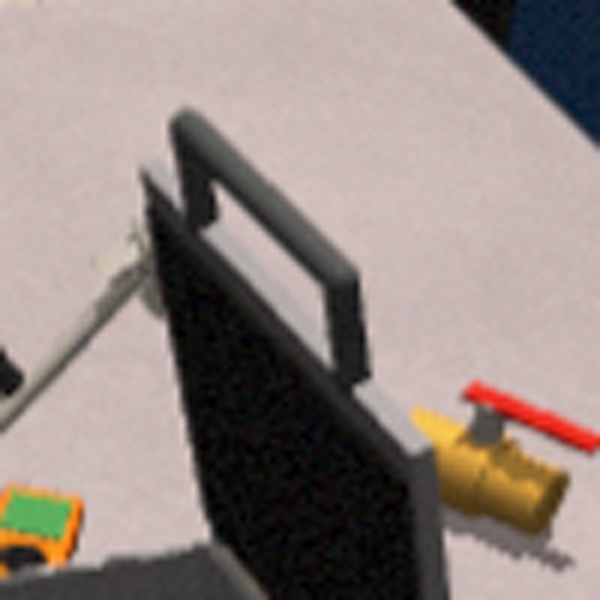

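The rod tip sits in the socket at crop (140,270), and the bin bar is back where it started to within 1 mm. Handing in.

```bash
python3 -c "
from h import *
print(order.sign_off())"
```

```text
the job is handed in; nothing more can be done
None
```

The job is done and handed in at about 72 s of the 210 s limit; the hand-in gives no verdict. I moved the meter to the mat, propped the hood on its rod, tilted the bin forward to about 0.515, moved both modules into the tray and pushed the bin shut.

**Last checks**
- **Hood:** it reads 1.256 rad, and the picture shows the rod tip in the socket. The hood pushed back with about 13 N when I pressed it onto the tip.
- **Meter:** it lies centred on the mat to within about 1 mm.
- **Modules:** both stand on the tray floor, 57 mm apart. The middle lane of the bin held no module.
- **Bin:** the bar is back at its starting place to within 1 mm, so the bin is fully shut.
- **Spray can:** it stands where it was, and the arm touches nothing.

**What went wrong and was mended**
- **Rod:** it slipped back to about 0.81 when I eased off the first time. I pushed it to its stop again and let go there.
- **Meter:** it was knocked about 36 mm to the mat's edge during the run. I put it back in the middle.
- **Module 2:** it was set down briefly on the table while I moved module 1 over, because the gripper would have come too close to the rod.

**Checks that disagreed:** the last rod angle from depth read 0.843 against 0.856 before seating, most likely because the socket falls within the fitted points. The tool ended about 2° off vertical, with no effect on the result.

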